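# Empty the charging cradle into the steel battery chest and pin it shut

## Task

The battery packs in the charging cradle are full: squeeze the two orange side tabs of the clear dust cover together to free it, lift it off and leave it open side down, flat on the bench clear of the cradle, ready for the next batch. Put every pack that is in the cradle into the open steel chest, then shut the lid, swing the hasp down over the staple until it lies against the chest, and move the red-headed pin from its parking eye to the staple, dropped through the loop until its head rests on it. Do not disturb the oil bottle, screwdriver and paint tin.

Things in the scene. Friction and masses are not known exactly. Their poses are not given: they have to be found in the camera images.
- charger: Grey charging cradle, fixed; plinth 110 (x) x 257 (y) x 25 mm high; on it a black deck 39 x 203 mm, top 47 mm above the bench, with five wells 33 (x) x 29 (y) mm, 22 mm deep, along y at -84, -42, 0, 42, 84 mm. Black keeper lips at |x| 33 to 42, |y| < 17, top at 37 mm. Origin: centre of its underside, on the bench; z up; green lamps at -x. Cradle and chest swap sides and turn a little.
- cover: Clear dust hood over the deck, open below, 45 (x) x 210 (y) x 74 mm high, 0.14 kg. Origin: centre of its rim; z up; fitted: cradle's axes, rim at 25 mm. On each long side (x = -33, +33 mm) an orange sprung tab, 40 mm wide, 25 to 69 mm above the rim; hooked until both are pressed (54 mm over both), then it lifts straight up (over 75 mm clears the packs), carried by the tabs; its rim stands flat.
- tab_front (a joint): Travel of the tab on the cover's -x side, m: 0 sprung out, 0.006 pressed fully in; springs back by itself. About 2 N to start, 7 N fully in. Unhooked above about 0.0045.
- tab_back (a joint): The same for the tab on the cover's +x side.
- pack1: Battery pack, blue block with yellow band, 30 (x) x 26 (y) x 66 mm high, 0.15 kg; absent in some starts. Origin: centre of its underside; z up. Stands in the cradle's well at y = -84 mm, axes parallel to the cradle's, foot 25 mm and top 91 mm above the bench, 44 mm of it above the deck. Lift straight up, gripped across its 30 mm.
- pack2: Battery pack, blue block with yellow band, 30 (x) x 26 (y) x 66 mm high, 0.15 kg; absent in some starts. Origin: centre of its underside; z up. Stands in the cradle's well at y = -42 mm, axes parallel to the cradle's, foot 25 mm and top 91 mm above the bench, 44 mm of it above the deck. Lift straight up, gripped across its 30 mm.
- pack3: Battery pack, blue block with yellow band, 30 (x) x 26 (y) x 66 mm high, 0.15 kg; absent in some starts. Origin: centre of its underside; z up. Stands in the cradle's well at y = 0 mm, axes parallel to the cradle's, foot 25 mm and top 91 mm above the bench, 44 mm of it above the deck. Lift straight up, gripped across its 30 mm.
- pack4: Battery pack, blue block with yellow band, 30 (x) x 26 (y) x 66 mm high, 0.15 kg; absent in some starts. Origin: centre of its underside; z up. Stands in the cradle's well at y = 42 mm, axes parallel to the cradle's, foot 25 mm and top 91 mm above the bench, 44 mm of it above the deck. Lift straight up, gripped across its 30 mm.
- pack5: Battery pack, blue block with yellow band, 30 (x) x 26 (y) x 66 mm high, 0.15 kg; absent in some starts. Origin: centre of its underside; z up. Stands in the cradle's well at y = 84 mm, axes parallel to the cradle's, foot 25 mm and top 91 mm above the bench, 44 mm of it above the deck. Lift straight up, gripped across its 30 mm.
- chest: Grey-green steel chest, fixed, outside 200 (x) x 260 (y) x 120 mm high without lid, walls 4 mm, its padded floor 30 mm above the bench. Origin: centre of its underside, on the bench; z up; front looks to -x; lid hinged along the back top edge (x = 100 mm, height 120 mm). Empty; room for all packs side by side, standing or lying.
- lid (a joint): Angle of the chest's lid (264 mm wide, 202 mm deep, 12 mm thick), rad: 0 shut (its top 132 mm above the bench), grows as the front edge swings up and back, to 1.6; starts 1.25 to 1.5. Friction hinge: stays where left, takes about 5 N at the front edge to move. Pushing on its outer face near the front edge, beside the hasp, brings it down.
- lid_edge (a point): Middle of the lid's front edge, on its outer (upper) face, 202 mm from the hinge axis.
- hasp (a joint): Angle of the steel hasp plate (44 mm wide, 75 long, 3 thick) on the lid's front edge, rad: 0 hanging against the chest front, staple through its slot; 1.57 straight out to the front; 3.0 up (with the lid shut). Hinge line along the chest's y, at x = -106 mm, 124 mm above the bench when shut. Stays where left; about 2 N at 35 mm from the hinge moves it. Starts 2.0 to 2.5.
- hasp_tip (a point): Middle of the hasp's free end, on its outer face, 75 mm from its hinge. The slot for the staple lies 37 to 55 mm from the hinge; the plate above it, nearer the hinge, is free to be pushed on when the hasp is down.
- staple_eye (a point): Centre of the staple's loop, at its top, 80 mm above the bench, 24.5 mm in front of the chest's front face, chest's axes. A flat steel U lying level, 8 mm thick, 28 mm wide, 41 mm out; with the hasp down the opening left before the plate is 16 mm (chest y) x 25 mm (chest x).
- parking_eye (a point): Centre of the pin's parking eye, at its top: a steel loop like the staple with a 16 x 18 mm opening, 88 mm from the staple towards the chest's +y, at the same height and distance from the front.
- pin: Retaining pin, upright in the parking eye, 90 g: red round head 24 mm in diameter, 52 mm tall, above a steel shank 9 mm in diameter, 50 mm long, with a tapered point. Origin: on its axis at the shoulder (underside of the head), which rests on the eye 80 mm above the bench; z up along the head.
- oil_bottle: Green oil bottle, 64 mm in diameter, 190 mm tall, standing at the back of the bench; not to be disturbed. Origin: centre of its underside.
- screwdriver: Screwdriver, 210 mm long, orange handle, lying on the right of the bench; not to be disturbed. Origin: on the bench under its middle.
- paint_tin: Paint tin, 84 mm in diameter, 100 mm tall, standing on the left of the bench; not to be disturbed. Origin: centre of its underside.
Not all that is in view belongs to the job. What is meant by the pin is not purple, and is the larger of those in its own colour. There is more than one size of the cover; the one meant has the size given above.

How it is judged:
By the outcome, as a careful person would: the job done as asked, in the order asked, and still so for the second after the job is handed in, with the robot touching nothing.
Of pack1, pack2, pack3, pack4, pack5 only 3 to 5 are there at a start; the rules pass over those that are not, and their reading is None.
At some moment in a run one of pack1, pack2, pack3, pack4, pack5, cover may be knocked a few centimetres aside while the robot is not near it.
It also fails if it takes over 210 s, if anything falls off the work surface, if the arm or the gripper's body presses on something with over 40 N, if the wrist force passes 120 N, or if a joint passes its speed limit or range.

## Robot

A 6-joint arm with a two-finger parallel gripper is mounted at the origin on the work surface. World frame = base frame: x ahead of the robot, y to its left, z up, the work surface at z = 0. Lengths are in m, angles in degrees, forces in N, time in s.
With the tool pointing down it reaches from about 0.4 to 0.825 m from the base axis. Payload 7 kg.
Tool frame: the origin (TCP) lies midway between the tips of the shut fingers; the grasp point (between the pads) lies 19 mm behind it; x points along the fingers, z is the direction in which the jaws open and shut, and the axes are right-handed (so a half turn about x gives the same grasp; the last joint's range is limited). The gripper opens to 88 mm and grips with 3 to 60 N. Pads are 19 mm wide; open, the fingers measure 130 mm over their backs; the gripper's body (78 mm by 193 mm) begins 47 mm behind the grasp point.
Start: joints at [83.428, 20.546, 0.682, 0, -70.136, -16.507], TCP at [0.265, 0.621, 0.201] pointing down, gripper open.
Joint ranges: [-176.03, 176.03], [-82.01, 121.73], [-58.28, 71.71], [-173.87, 95.51], [-174.79, -0.11], [-173.66, 173.66]. Speed limits (degrees/s): [136.94, 136.94, 172.46, 180, 180, 180].

## Interface

Orientations are given as [roll, pitch, yaw] about the fixed x, y, z axes, in that order (R = Rz(yaw) Ry(pitch) Rx(roll)).
In Python, from plant import get_state, capture, close_job gives the robot as it stands.
- The arm moves only by the tool play_rows, never from a script. Its argument "series" is one flat list of numbers, 4 for each row, row after row: the shift along the tool's x, y, z in m, then the turn about the tool's x in rad. In form: [tx, ty, tz, spin, tx, ty, tz, spin, ...]. A call has exactly 5 rows; each row shifts and turns the commanded pose from where the row before left it, along the tool's axes as they then stand; what a row does not reach is not made up. A row lasts 1/12 s, in which the tool goes at most 41.7 mm and 7.16 degrees, less where a joint would pass 70% of its speed; a pose out of reach is approached as far as the arm can. A call is refused whole if a number of a shift passes 0.0417 or a number of a turn 0.125, either way. A call with a gripper value outside its range is refused whole. "jaw" is the opening in per cent of the stroke, from 0 (shut) to 100 (fully open), set as the call begins (left out, the last holds). The fingers move at their own pace and stop on an object; "squeeze" is the grip in N (left out, the last holds). Time passes only in rows, so rows that do not move let the fingers close, or fill a call up. It gives the time, the measured TCP pose, the force and the opening at its end, in the units of the state.
- get_state(): the state, without advancing time (a new reading comes with each control period).
- capture(name): name is "scene" or "side" or "wrist"; returns a dict with "img" (420x560x3 uint8, blue, green, red), "K" (3x3 intrinsics, pixels), "k1" (the pictures are not rectified: a ray, as slopes to the right and down, at radius r is drawn at 1 + k1 r^2 times it, then the intrinsics apply), "world_from_camera" (4x4, takes a point from camera to world coordinates). Camera axes: x right, y down, z forward; pixel columns grow to the right and rows downward; lengths in m; the calibration is good to about 2 mm. A picture is of the moment at which its call begins. There is no depth.
- close_job(): hands the job in, once; it reports no verdict.
The state is a dict: "time_s": time; "joints": joint angles; "qd": joint speeds; "joint_torque": joint torques, N m; "tcp_pos": TCP position; "eef_rot": TCP orientation; "contact_force": force on the tool from outside, world axes, zero at the start; "moment": the same for the moment, N m; "gripper_width": finger opening in m.
Only numpy, scipy, OpenCV 4.12 (cv2) and the standard library are available. Lean on these libraries where they do the work, as an engineer would, in place of code of your own. Each camera call takes 0.05 s, during which the arm holds its last target.

## Working session

There is one attempt and no reset: what is moved stays moved. The work goes in short steps, Python scripts to look and compute and a tool call to move; the robot and the scene stay as the last step left them, time stands still between calls to the robot, and variables do not carry over. Pictures are saved under pics/ and viewed, and the job is handed in when it is done.

Besides the shell and the picture viewer there is one more tool, called after "Request:" in YAML: its name, and indented under it one key for each argument. play_rows: Moves the arm, as the interface text tells. Its arguments: {"type":"object","properties":{"series":{"type":"array","items":{"type":"number"}},"jaw":{"type":"number"},"squeeze":{"type":"number"}},"required":["series"]}

```bash
mkdir -p pics; ls; cat > h.py <<'E'
import numpy as np, cv2
from plant import get_state, capture, close_job
from scipy.spatial.transform import Rotation as R
def snap(n,f):
    c=capture(n); cv2.imwrite('pics/'+f+'.png',c['img']); np.save('pics/'+f+'.npy',c,allow_pickle=True); return c
def load(f): return np.load('pics/'+f+'.npy',allow_pickle=True).item()
def ray(c,u,v):
    K=c['K'];d=np.array([float(c['k1']),0,0,0,0])
    p=cv2.undistortPoints(np.array([[[u,v]]],float),K,d)[0,0]
    T=c['world_from_camera'];return T[:3,3],T[:3,:3]@np.array([p[0],p[1],1])
def onz(c,u,v,z):
    o,d=ray(c,u,v);return o+d*(z-o[2])/d[2]
def proj(c,P):
    T=np.linalg.inv(c['world_from_camera']);p=T[:3,:3]@np.array(P,float)+T[:3,3]
    x,y=p[0]/p[2],p[1]/p[2];s=1+float(c['k1'])*(x*x+y*y);K=c['K']
    return np.array([K[0,0]*x*s+K[0,2],K[1,1]*y*s+K[1,2]])
def tri(rs):
    A=np.zeros((3,3));b=np.zeros(3)
    for o,d in rs:
        d=d/np.linalg.norm(d);M=np.eye(3)-np.outer(d,d);A+=M;b+=M@o
    return np.linalg.solve(A,b)
def st():
    s=get_state();print(s['time_s'],np.round(s['tcp_pos'],4),np.round(s['eef_rot'],2),np.round(s['contact_force'],1),s['gripper_width']);return s
def totool(w):  # world delta in tool axes
    s=get_state();r=R.from_euler('xyz',s['eef_rot'],degrees=True)
    return r.inv().apply(w)
E
python3 - <<'E'
from h import *
for n in ['scene','side','wrist']:
    c=snap(n,n+'0');print(n,c['K'].tolist(),c['k1'],np.round(c['world_from_camera'],3).tolist())
s=st();print(R.from_euler('xyz',s['eef_rot'],degrees=True).as_matrix().round(3))
E
```

```text
pics
scene [[533.3764564171422, 0.0, 283.33874467092426], [0.0, 533.3764564171422, 223.33128625738672], [0.0, 0.0, 1.0]] -0.148070324370548 [[0.974, 0.172, -0.149, 0.8], [0.227, -0.741, 0.631, -0.938], [-0.002, -0.649, -0.761, 1.237], [0.0, 0.0, 0.0, 1.0]]
side [[434.9956166860667, 0.0, 279.41598749510376], [0.0, 434.9956166860667, 207.3777373874016], [0.0, 0.0, 1.0]] -0.03965021371258513 [[-0.987, -0.093, 0.134, 0.389], [-0.162, 0.645, -0.747, 0.974], [-0.017, -0.759, -0.651, 0.97], [0.0, 0.0, 0.0, 1.0]]
wrist [[359.0339686199073, 0.0, 278.6840789001769], [0.0, 359.0339686199073, 209.7111019940613], [0.0, 0.0, 1.0]] -0.07785635448964826 [[-0.393, -0.89, -0.23, 0.325], [-0.919, 0.381, 0.097, 0.594], [0.001, 0.249, -0.968, 0.384], [0.0, 0.0, 0.0, 1.0]]
0.15 [0.2645 0.6206 0.2002] [   6.96   89.93 -106.12] [ 0.2  0.6 -0. ] 0.08749123279889166
[[-0.     0.92  -0.392]
 [-0.001 -0.392 -0.92 ]
 [-1.     0.     0.001]]
```

View pics/scene0.png

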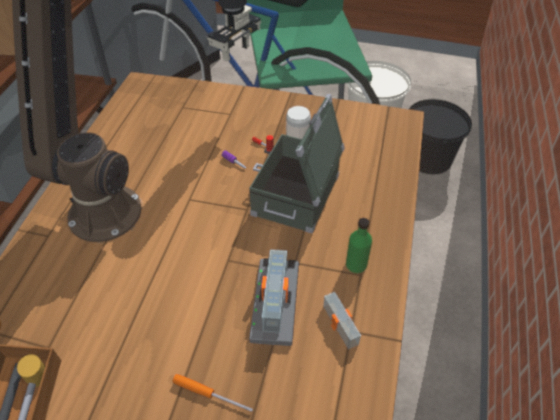

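View pics/side0.png

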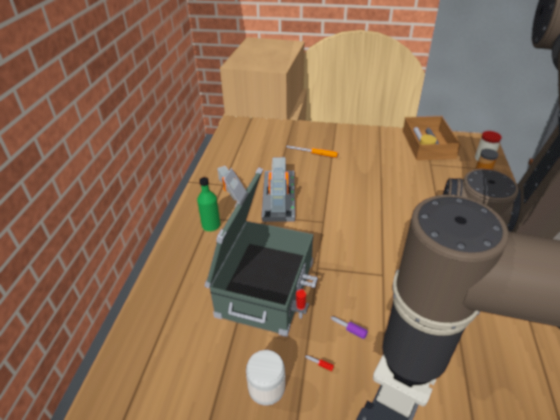

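View pics/wrist0.png

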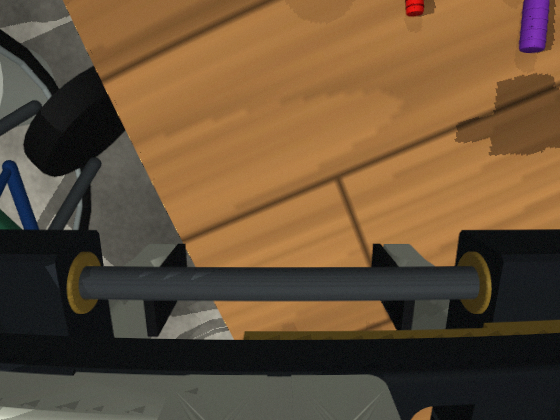

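Scene: the cradle with its fitted cover is at about (275,295). A second cover-like hood stands at (342,320). The chest is at (298,170), the upright red pin at (269,143), a lying red pin at (257,140) and a purple one at (232,160). I'll enlarge these to check.

```bash
python3 - <<'E'
from h import *
c=load('scene0');d=load('side0')
cv2.imwrite('pics/z1.png',cv2.resize(c['img'][230:370,210:400],None,fx=4,fy=4,interpolation=2)[:600,:800])
a=cv2.resize(c['img'][90:230,210:360],None,fx=4,fy=4,interpolation=2)
cv2.imwrite('pics/z2.png',a)
cv2.imwrite('pics/z3.png',cv2.resize(d['img'][140:290,190:380],None,fx=4,fy=4,interpolation=2))
cv2.imwrite('pics/z4.png',cv2.resize(d['img'][240:390,200:380],None,fx=4,fy=4,interpolation=2))
E
```

```text
(no output)
```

View pics/z1.png

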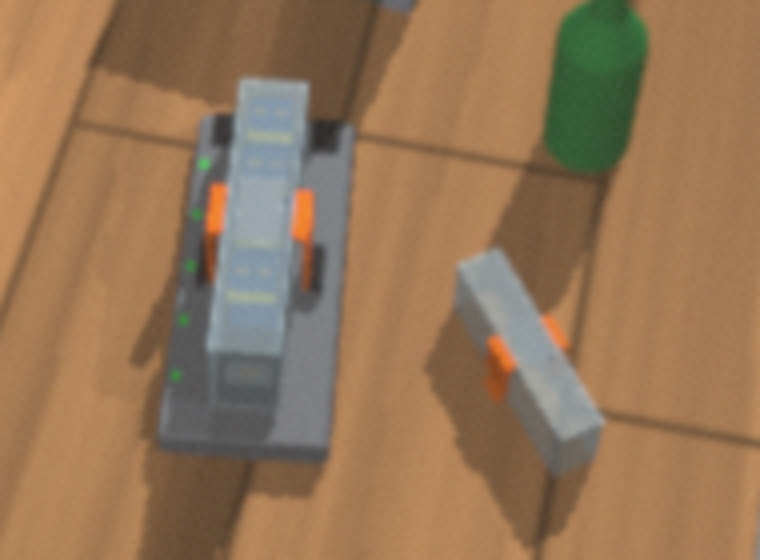

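View pics/z2.png

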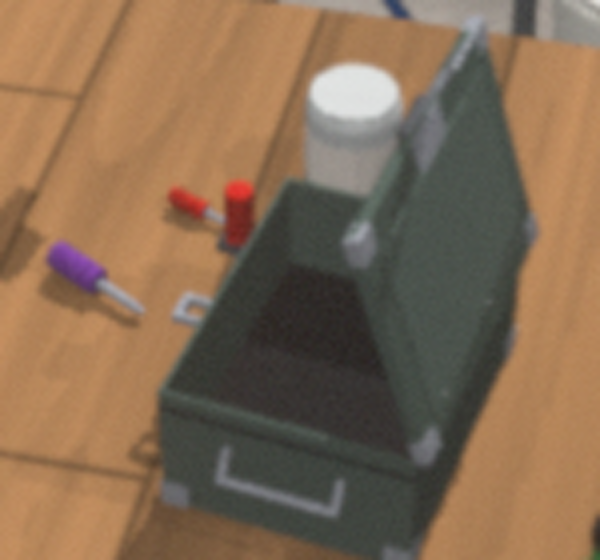

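View pics/z3.png

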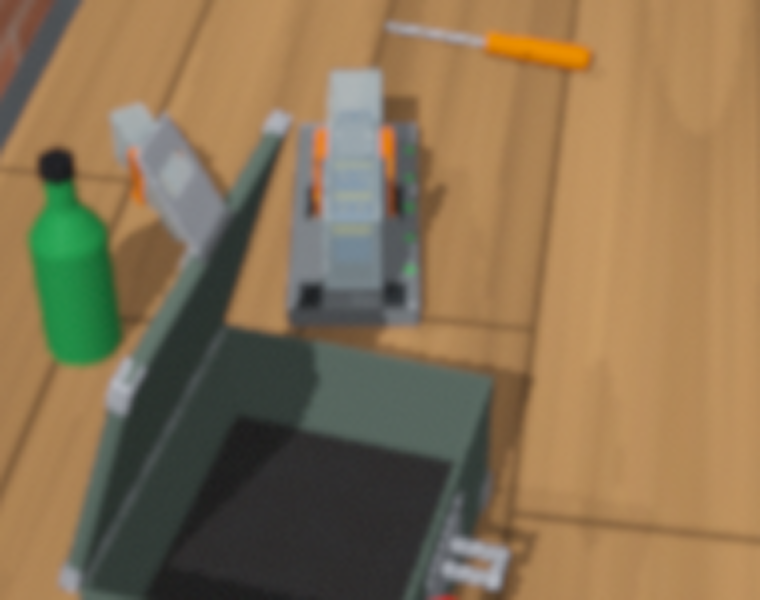

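View pics/z4.png

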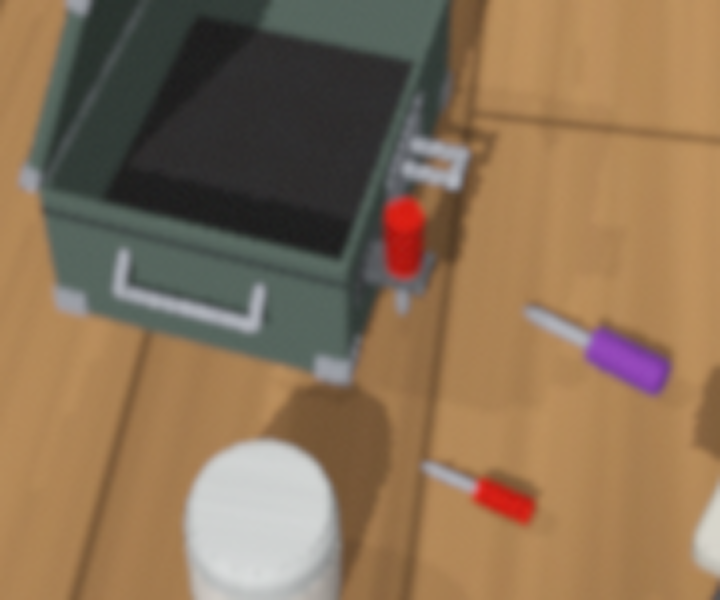

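```bash
python3 - <<'E'
from h import *
c=load('scene0');d=load('side0')
print('cover top z=.099')
P=[onz(c,210+u/4,230+v/4,.099) for u,v in [(238,80),(309,83),(280,352),(208,350)]]
print(np.round(P,4));
def an(P):
    P=np.array(P)[:,:2];ctr=P.mean(0);ax=(P[0]+P[1]-P[2]-P[3]);l=np.linalg.norm(ax)/2;w=np.linalg.norm(P[1]+P[2]-P[0]-P[3])/2
    print(ctr.round(4),'len',l.round(4),'w',w.round(4),'yaw',np.degrees(np.arctan2(-ax[0],ax[1])).round(2))
an(P)
print('plinth z=.025');P=[onz(c,210+u/4,230+v/4,.025) for u,v in [(202,115),(355,125),(328,450),(160,440)]];print(np.round(P,4));an(P)
print('plinth side cam');P=[onz(d,190+u/4,140+v/4,.025) for u,v in [(416,123),(306,123),(291,310),(418,313)]];print(np.round(P,4));
an([P[3],P[2],P[1],P[0]])
print('cover side cam');P=[onz(d,190+u/4,140+v/4,.099) for u,v in [(382,290),(327,290),(332,70),(381,71)]];an(P)
print('decoy');P=[onz(c,210+u/4,230+v/4,.06) for u,v in [(457,265),(498,250),(604,420),(555,440)]];an(P)
# chest rim z=.12 : front-left(+y), front-right
print('chest');P=[onz(c,210+u/4,90+v/4,.12) for u,v in [(290,180),(163,393),(415,455)]];print(np.round(P,4))
Q=[onz(d,200+u/4,240+v/4,.12) for u,v in [(350,268),(45,195)]];print(np.round(Q,4))
print('pin head')
print(tri([ray(c,210+239/4,90+190/4),ray(d,200+404/4,240+212/4)]))
print('staple',tri([ray(c,210+180/4,90+314/4),ray(d,200+459/4,240+170/4)]))
print('screwdr',onz(c,176,380,.01),onz(c,252,410,.01)); print('bottle top',onz(c,363,224,.19)); print('tin top',onz(c,298,115,.1))
E
```

```text
cover top z=.099
[[ 0.5628 -0.094   0.099 ]
 [ 0.6099 -0.0856  0.099 ]
 [ 0.6388 -0.2917  0.099 ]
 [ 0.5956 -0.3004  0.099 ]]
[ 0.6018 -0.1929] len 0.2086 w 0.0459 yaw 8.52
plinth z=.025
[[ 0.5302 -0.0751  0.025 ]
 [ 0.6374 -0.0592  0.025 ]
 [ 0.6743 -0.3122  0.025 ]
 [ 0.5692 -0.3296  0.025 ]]
[ 0.6028 -0.194 ] len 0.2566 w 0.1074 yaw 8.52
plinth side cam
[[ 0.5641 -0.3228  0.025 ]
 [ 0.665  -0.3087  0.025 ]
 [ 0.6293 -0.0524  0.025 ]
 [ 0.5267 -0.0636  0.025 ]]
[ 0.5963 -0.1869] len 0.2603 w 0.1025 yaw 8.07
cover side cam
[ 0.5904 -0.1469] len 0.295 w 0.0427 yaw 9.06
decoy
[ 0.7846 -0.227 ] len 0.139 w 0.032 yaw 37.16
chest
[[0.4941 0.352  0.12  ]
 [0.4585 0.0983 0.12  ]
 [0.6493 0.0796 0.12  ]]
[[0.4866 0.3542 0.12  ]
 [0.6814 0.3284 0.12  ]]
pin head
[0.45992059 0.31752547 0.13163282]
staple [0.43301814 0.23035883 0.07124615]
screwdr [ 0.41842263 -0.4719087   0.01      ] [ 0.61993076 -0.5011317   0.01      ]
bottle top [ 0.79641534 -0.02492998  0.19      ]
tin top [0.51605293 0.48980681 0.1       ]
```

Sizes check out. The fitted cover at crop (260,215) measures 209 x 46 mm, so it is the one meant. The hood at scene (342,320) is about 139 x 32 mm, a decoy. The upright pin in the eye, scene (269,143), is the larger red one. I'll spin and rise first, then travel.

Request:
play_rows:
  series: [-0.008, 0, 0, 0.102, -0.008, 0, 0, 0.102, -0.008, 0, 0, 0.102, -0.008, 0, 0, 0.102, -0.008, 0, 0, 0.102]
  jaw: 100

```text
time_s: 0.57
tcp_pos: [0.2645, 0.6207, 0.2409]
eef_rot: [33.1, 90.0, -109.5]
contact_force: [-0.7, 0.3, -0.5]
gripper_width: 0.0876
```

Request:
play_rows:
  series: [-0.008, 0, 0, 0.102, -0.008, 0, 0, 0.102, -0.008, 0, 0, 0.102, -0.008, 0, 0, 0.102, -0.008, 0, 0, 0.102]

```text
time_s: 0.98
tcp_pos: [0.2645, 0.6207, 0.2809]
eef_rot: [64.9, 90.0, -106.9]
contact_force: [-0.4, -0.3, -0.7]
gripper_width: 0.0875
```

```bash
cat >> h.py <<'E'
CR=np.array([.602,-.193]);CY=8.5; CH=np.array([.575,.211]);HY=-8.0
def fr(c,yaw,x,y):
    a=np.radians(yaw);return c+np.array([np.cos(a)*x-np.sin(a)*y,np.sin(a)*x+np.cos(a)*y])
def go(x,y,z,yaw=None):
    s=st();p=np.array(s['tcp_pos']);r=R.from_euler('xyz',s['eef_rot'],degrees=True);m=r.as_matrix()
    zy=np.degrees(np.arctan2(m[1,2],m[0,2]))
    sp=0
    if yaw is not None:
        sp=((zy-yaw+90)%180)-90
        # tool x down; after spin
    d=r.inv().apply(np.array([x,y,z])-p)
    m2=m@R.from_euler('x',sp,degrees=True).as_matrix()
    d2=m2.T@(np.array([x,y,z])-p)
    print('zyaw %.2f j1 %.1f j6 %.1f spin %.4f rad'%(zy,s['joints'][0],s['joints'][5],np.radians(sp)),'shift now',d.round(4),'after spin',d2.round(4),'rows',np.ceil(np.abs(d2).max()/.0417))
E
python3 -c "
from h import *
go(.42,.15,.28,8.5)
import numpy as np"
```

```text
0.9833 [0.2645 0.6207 0.2809] [  64.88   89.95 -106.94] [-0.4 -0.3 -0.7] 0.08754393452176196
zyaw -171.81 j1 83.4 j6 -75.2 spin -0.0055 rad shift now [ 0.0013  0.4881 -0.0869] after spin [ 0.0013  0.4886 -0.0842] rows 12.0
```

Request:
play_rows:
  series: [0, 0.0325, -0.0058, 0, 0, 0.0325, -0.0058, 0, 0, 0.0325, -0.0058, 0, 0, 0.0325, -0.0058, 0, 0, 0.0325, -0.0058, 0]

```text
time_s: 1.4
tcp_pos: [0.3174, 0.4628, 0.2806]
eef_rot: [54.6, 90.0, -116.9]
contact_force: [1.4, 0.0, 0.4]
gripper_width: 0.0877
```

Request:
play_rows:
  series: [0, 0.0325, -0.0058, 0, 0, 0.0325, -0.0058, 0, 0, 0.0325, -0.0058, 0, 0, 0.0325, -0.0058, 0, 0, 0.0325, -0.0058, 0]

```text
time_s: 1.82
tcp_pos: [0.3699, 0.3064, 0.2809]
eef_rot: [-78.8, 90.0, 109.7]
contact_force: [0.3, 0.9, -0.1]
gripper_width: 0.0876
```

Request:
play_rows:
  series: [0, 0.0325, -0.0058, 0, 0, 0.0325, -0.0058, 0, 0, 0.0325, -0.0058, 0, 0, 0.0325, -0.0058, 0, 0, 0.0325, -0.0058, 0]

```text
time_s: 2.23
tcp_pos: [0.4225, 0.15, 0.2811]
eef_rot: [-131.2, 90.0, 57.3]
contact_force: [1.7, -0.1, -0.8]
gripper_width: 0.0879
```

```bash
python3 -c "
from h import *
go(.602,-.193,.26,8.5)"
```

```text
2.2333 [0.4225 0.15   0.2811] [-131.25   89.97   57.26] [ 1.7 -0.1 -0.8] 0.08790502541929042
zyaw -171.50 j1 44.9 j6 -36.4 spin 0.0001 rad shift now [ 0.021   0.3658 -0.1268] after spin [ 0.021   0.3658 -0.1268] rows 9.0
```

Request:
play_rows:
  series: [0.002, 0.0366, -0.0127, 0, 0.002, 0.0366, -0.0127, 0, 0.002, 0.0366, -0.0127, 0, 0.002, 0.0366, -0.0127, 0, 0.002, 0.0366, -0.0127, 0]

```text
time_s: 2.65
tcp_pos: [0.5127, -0.0219, 0.271]
eef_rot: [-144.6, 90.0, 43.9]
contact_force: [1.4, 1.4, -0.3]
gripper_width: 0.0876
```

Request:
play_rows:
  series: [0.002, 0.0366, -0.0127, 0, 0.002, 0.0366, -0.0127, 0, 0.002, 0.0366, -0.0127, 0, 0.002, 0.0366, -0.0127, 0, 0.002, 0.0366, -0.0127, 0]

```text
time_s: 3.07
tcp_pos: [0.6025, -0.1936, 0.2605]
eef_rot: [-30.4, 90.0, 158.1]
contact_force: [1.0, 1.2, 0.1]
gripper_width: 0.0876
```

```bash
python3 -c "
from h import *
go(.602,-.193,.2,8.5)
snap('wrist','w1')"
```

```text
3.0667 [ 0.6025 -0.1936  0.2605] [-30.38  89.98 158.09] [1.  1.2 0.1] 0.08764325681037324
zyaw -171.53 j1 -0.2 j6 8.7 spin -0.0005 rad shift now [ 0.0605 -0.0007  0.0004] after spin [ 0.0605 -0.0007  0.0004] rows 2.0
```

View pics/w1.png

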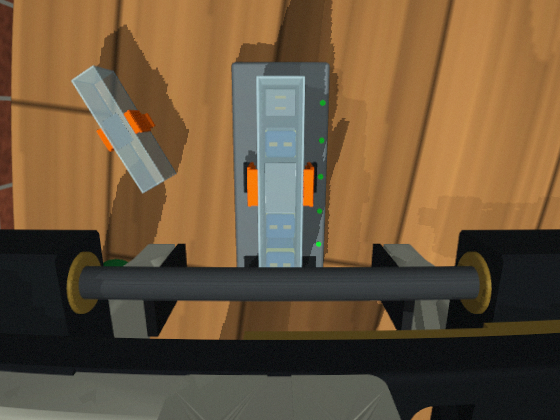

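```bash
python3 - <<'E'
from h import *
c=load('w1')
img=c['img'];hsv=cv2.cvtColor(img,cv2.COLOR_BGR2HSV);m=cv2.inRange(hsv,(5,180,150),(18,255,255));m[230:]=0;m[:,:220]=0
n,l,s,ce=cv2.connectedComponentsWithStats(m);print(s[1:])
for i in range(1,n):
    if s[i][4]>60:
        x,y,w,h,_=s[i];
        print([onz(c,u,v,.094).round(4)[:2] for u in(x,x+w) for v in (y,y+h)])
P=[onz(c,u,v,.099).round(4) for u,v in [(257,77),(304,77)]];print(P)
L=onz(c,233,63,.025);Rr=onz(c,328,65,.025);print(L,Rr)
print('pred corners', fr(CR,CY,.0225,-.105),fr(CR,CY,-.0225,-.105),'plinth',fr(CR,CY,.055,-.1285),fr(CR,CY,-.055,-.1285))
E
```

```text
[[247 167  11  40 386]
 [303 167  11  40 371]]
[array([ 0.6353, -0.2089]), array([ 0.6302, -0.1689]), array([ 0.6246, -0.2105]), array([ 0.6193, -0.1705])]
[array([ 0.581 , -0.2169]), array([ 0.5745, -0.1771]), array([ 0.5704, -0.2185]), array([ 0.5635, -0.1787])]
[array([ 0.6365, -0.2933,  0.099 ]), array([ 0.5939, -0.2996,  0.099 ])]
[ 0.6700278  -0.31156426  0.025     ] [ 0.5657228  -0.32488954  0.025     ]
pred corners [ 0.63977285 -0.29352095] [ 0.59526713 -0.30017238] plinth [ 0.67538938 -0.31195902] [ 0.56659764 -0.32821806]
```

```bash
sed -i 's/CR=np.array(\[.602,-.193\])/CR=np.array([.6005,-.1935])/' h.py; python3 -c "
from h import *
go(.6005,-.1935,.053,8.5)"
```

```text
3.1167 [ 0.6044 -0.1986  0.2586] [  26.54   89.82 -145.11] [ 5.6 -2.3  3. ] 0.08746525813476393
zyaw -171.65 j1 -0.6 j6 8.9 spin -0.0026 rad shift now [ 0.2056 -0.0059  0.0026] after spin [ 0.2056 -0.0059  0.0026] rows 5.0
```

Request:
play_rows:
  series: [0.02, 0, 0, 0, 0.02, 0, 0, 0, 0.02, 0, 0, 0, 0, 0, 0, 0, 0, 0, 0, 0]

```text
time_s: 3.53
tcp_pos: [0.6014, -0.1917, 0.2001]
eef_rot: [-5.8, 89.8, -177.3]
contact_force: [0.9, -0.6, 1.9]
gripper_width: 0.0877
```

```bash
python3 -c "
from h import *
go(.6005,-.1935,.053,8.5)"
```

```text
3.5333 [ 0.6014 -0.1917  0.2001] [  -5.83   89.84 -177.35] [ 0.9 -0.6  1.9] 0.08771877046148258
zyaw -171.52 j1 0.0 j6 8.5 spin -0.0004 rad shift now [0.1471 0.0017 0.0008] after spin [0.1471 0.0017 0.0008] rows 4.0
```

Request:
play_rows:
  series: [0.022, 0.0005, 0.0002, 0, 0.022, 0.0005, 0.0002, 0, 0.022, 0.0005, 0.0002, 0, 0.02, 0, 0.0002, 0, 0.015, 0, 0, 0]

```text
time_s: 3.95
tcp_pos: [0.6021, -0.1931, 0.1002]
eef_rot: [161.5, 89.9, -10.0]
contact_force: [-0.1, 0.4, -0.9]
gripper_width: 0.0877
```

Request:
play_rows:
  series: [0.015, 0, 0, 0, 0.012, 0, 0, 0, 0.01, 0, 0, 0, 0.009, 0, 0, 0, 0, 0, 0, 0]

```text
time_s: 4.37
tcp_pos: [0.6009, -0.1931, 0.0527]
eef_rot: [-16.4, 89.9, 172.1]
contact_force: [-0.4, -0.0, -0.6]
gripper_width: 0.0879
```

Request:
play_rows:
  series: [0, 0, 0, 0, 0, 0, 0, 0, 0, 0, 0, 0, 0, 0, 0, 0, 0, 0, 0, 0]
  jaw: 0
  squeeze: 25

```text
time_s: 4.78
tcp_pos: [0.6018, -0.1934, 0.0547]
eef_rot: [156.1, 90.0, -15.4]
contact_force: [-1.1, 0.5, 3.6]
gripper_width: 0.0594
```

Request:
play_rows:
  series: [0, 0, 0, 0, 0, 0, 0, 0, 0, 0, 0, 0, 0, 0, 0, 0, 0, 0, 0, 0]

```text
time_s: 5.2
tcp_pos: [0.6013, -0.1935, 0.0553]
eef_rot: [103.8, 90.0, -67.7]
contact_force: [-4.7, 0.6, 10.1]
gripper_width: 0.0504
```

```bash
python3 -c "
from h import *
go(.6005,-.1935,.053,8.5)"
```

```text
5.2 [ 0.6013 -0.1935  0.0553] [103.79  89.97 -67.72] [-4.7  0.6 10.1] 0.05035286747551233
zyaw -171.50 j1 -0.1 j6 8.6 spin -0.0001 rad shift now [ 0.0023 -0.0001  0.0008] after spin [ 0.0023 -0.0001  0.0008] rows 1.0
```

Request:
play_rows:
  series: [-0.004, 0, 0, 0, -0.006, 0, 0, 0, -0.008, 0, 0, 0, -0.01, 0, 0, 0, 0, 0, 0, 0]

```text
time_s: 5.62
tcp_pos: [0.6031, -0.1935, 0.0846]
eef_rot: [161.1, 89.8, -10.4]
contact_force: [0.4, 0.3, -0.8]
gripper_width: 0.0496
```

```bash
python3 -c "
from h import *
st();c=snap('scene','s2');cv2.imwrite('pics/s2z.png',cv2.resize(c['img'][200:370,180:400],None,fx=3.5,fy=3.5))
c=snap('side','d2');cv2.imwrite('pics/d2z.png',cv2.resize(c['img'][120:270,190:380],None,fx=4,fy=4))"
```

```text
5.6167 [ 0.6031 -0.1935  0.0846] [161.12  89.8  -10.38] [ 0.4  0.3 -0.8] 0.04960495302817566
```

View pics/s2z.png

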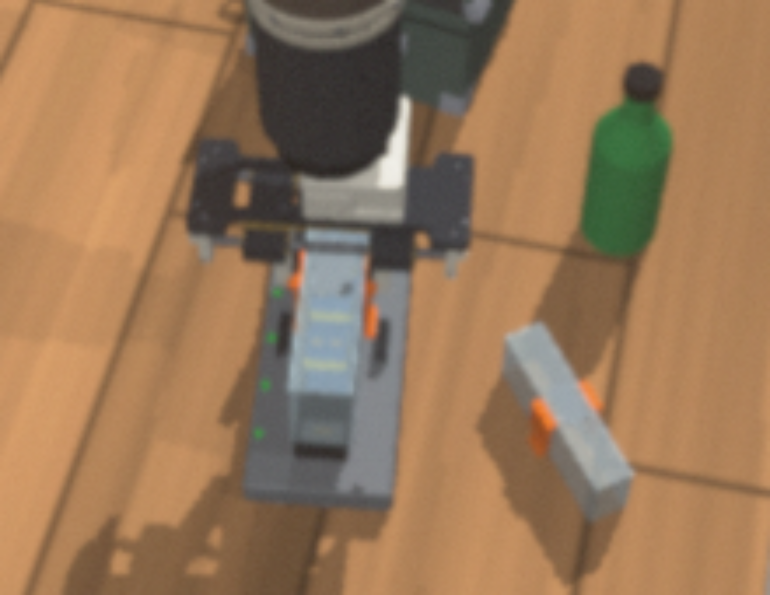

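View pics/d2z.png

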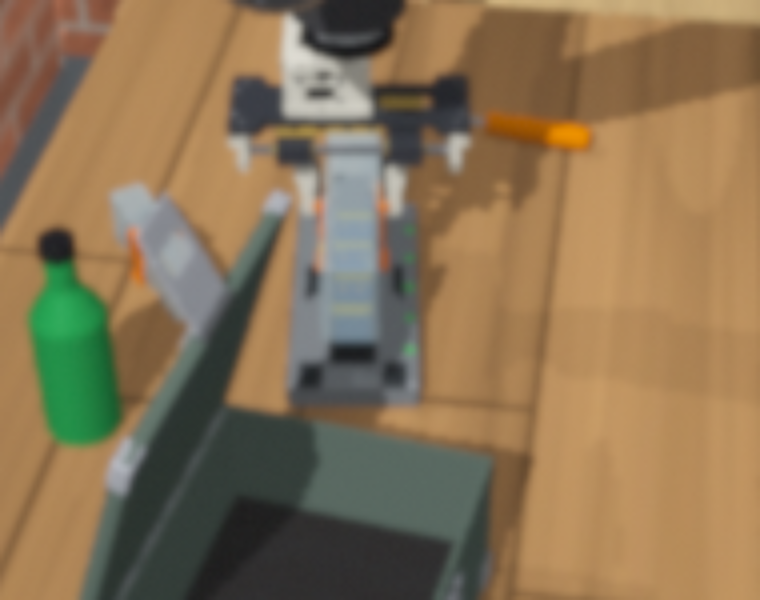

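Request:
play_rows:
  series: [-0.014, 0, 0, 0, -0.014, 0, 0, 0, -0.014, 0, 0, 0, -0.014, 0, 0, 0, -0.012, 0, 0, 0]

```text
time_s: 6.13
tcp_pos: [0.6014, -0.1932, 0.1505]
eef_rot: [-27.2, 90.0, 161.3]
contact_force: [0.3, -0.0, -1.6]
gripper_width: 0.05
```

Request:
play_rows:
  series: [0, 0, 0.01, 0, 0, 0, 0.02, 0, 0, 0, 0.02, 0, 0, 0, 0.02, 0, 0, 0, 0.02, 0]

```text
time_s: 6.55
tcp_pos: [0.5105, -0.2065, 0.1489]
eef_rot: [-26.9, 89.9, 161.6]
contact_force: [-0.2, 0.1, -2.1]
gripper_width: 0.0499
```

Request:
play_rows:
  series: [0, 0, 0.02, 0, 0, 0, 0.02, 0, 0, 0, 0.01, 0, 0, 0, 0.005, 0, 0, 0, 0, 0]

```text
time_s: 6.97
tcp_pos: [0.4572, -0.2148, 0.1499]
eef_rot: [-137.5, 90.0, 50.9]
contact_force: [-0.5, -0.0, -1.9]
gripper_width: 0.0501
```

```bash
python3 -c "
from h import *
go(.457,-.215,.035)
c=snap('scene','s3');cv2.imwrite('pics/s3z.png',cv2.resize(c['img'][200:370,180:400],None,fx=3.5,fy=3.5))"
```

```text
6.9667 [ 0.4572 -0.2148  0.1499] [-137.55   89.99   50.9 ] [-0.5 -0.  -1.9] 0.050097998255138346
zyaw -171.55 j1 -2.9 j6 11.3 spin 0.0000 rad shift now [0.1149 0.0002 0.0003] after spin [0.1149 0.0002 0.0003] rows 3.0
```

View pics/s3z.png

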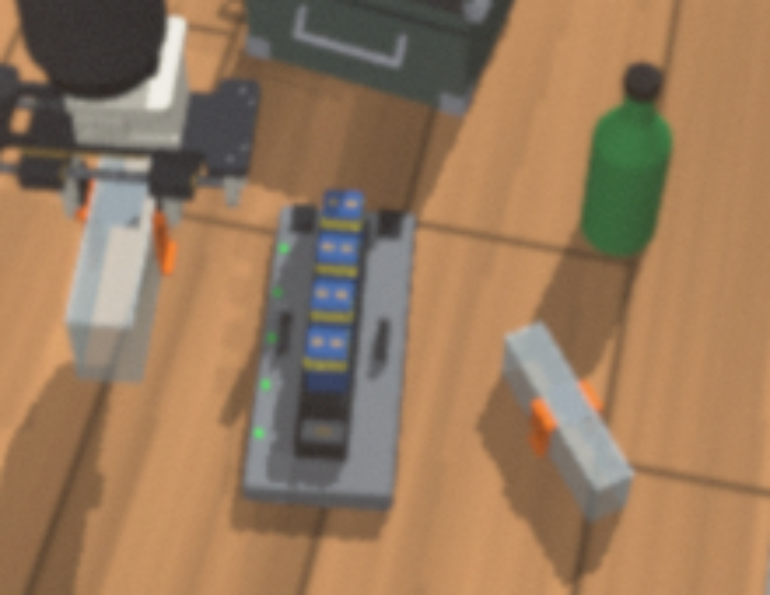

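The cover is off. Packs 2 to 5 are there (crop y 343, 295, 247, 205) and well 1 (crop 322,432) is empty. Next I'll lower the cover.

Request:
play_rows:
  series: [0.02, 0, 0, 0, 0.025, 0, 0, 0, 0.025, 0, 0, 0, 0.02, 0, 0, 0, 0.012, 0, 0, 0]

```text
time_s: 7.43
tcp_pos: [0.4579, -0.2143, 0.0454]
eef_rot: [-16.4, 89.8, 172.1]
contact_force: [-1.2, 0.1, -1.5]
gripper_width: 0.0502
```

Request:
play_rows:
  series: [0.005, 0, 0, 0, 0.003, 0, 0, 0, 0.003, 0, 0, 0, 0.002, 0, 0, 0, 0, 0, 0, 0]

```text
time_s: 7.85
tcp_pos: [0.4586, -0.2147, 0.0352]
eef_rot: [164.8, 90.0, -6.7]
contact_force: [0.5, -0.6, -2.3]
gripper_width: 0.0504
```

```bash
python3 -c "
from h import *
st();c=snap('side','d3');cv2.imwrite('pics/d3z.png',cv2.resize(c['img'][100:250,240:430],None,fx=4,fy=4))"
```

```text
7.85 [ 0.4586 -0.2147  0.0352] [164.82  89.96  -6.69] [ 0.5 -0.6 -2.3] 0.05037803631218075
```

View pics/d3z.png

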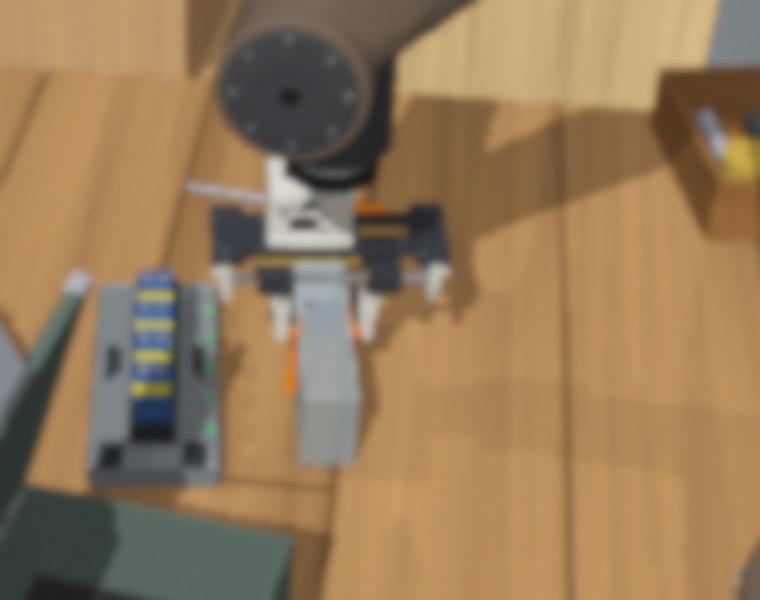

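Request:
play_rows:
  series: [0.0015, 0, 0, 0, 0.0015, 0, 0, 0, 0.001, 0, 0, 0, 0, 0, 0, 0, 0, 0, 0, 0]

```text
time_s: 8.32
tcp_pos: [0.4581, -0.2146, 0.031]
eef_rot: [-164.4, 90.0, 24.0]
contact_force: [0.5, 0.8, -2.6]
gripper_width: 0.0498
```

Request:
play_rows:
  series: [0.0015, 0, 0, 0, 0.0015, 0, 0, 0, 0.001, 0, 0, 0, 0, 0, 0, 0, 0, 0, 0, 0]

```text
time_s: 8.73
tcp_pos: [0.4586, -0.215, 0.0299]
eef_rot: [132.7, 89.9, -38.8]
contact_force: [-8.9, 6.0, 31.0]
gripper_width: 0.051
```

Request:
play_rows:
  series: [-0.001, 0, 0, 0, -0.001, 0, 0, 0, -0.0005, 0, 0, 0, 0, 0, 0, 0, 0, 0, 0, 0]

```text
time_s: 9.15
tcp_pos: [0.4585, -0.2148, 0.0302]
eef_rot: [141.8, 90.0, -29.7]
contact_force: [-3.3, 1.6, 10.6]
gripper_width: 0.0497
```

Request:
play_rows:
  series: [0, 0, 0, 0, 0, 0, 0, 0, 0, 0, 0, 0, 0, 0, 0, 0, 0, 0, 0, 0]
  jaw: 100

```text
time_s: 9.57
tcp_pos: [0.458, -0.2146, 0.0292]
eef_rot: [-20.0, 90.0, 168.5]
contact_force: [0.2, -0.8, 1.0]
gripper_width: 0.0779
```

Request:
play_rows:
  series: [0, 0, 0, 0, 0, 0, 0, 0, -0.005, 0, 0, 0, -0.012, 0, 0, 0, -0.02, 0, 0, 0]

```text
time_s: 9.98
tcp_pos: [0.4567, -0.2144, 0.0655]
eef_rot: [-16.3, 89.8, 172.2]
contact_force: [-0.2, -0.1, 0.2]
gripper_width: 0.0874
```

Request:
play_rows:
  series: [-0.025, 0, 0, 0, -0.025, 0, 0, 0, -0.025, 0, 0, 0, -0.025, 0, 0, 0, -0.02, 0, 0, 0]

```text
time_s: 10.4
tcp_pos: [0.4584, -0.2148, 0.189]
eef_rot: [158.4, 89.9, -13.1]
contact_force: [-1.0, 0.2, -0.5]
gripper_width: 0.0876
```

```bash
python3 -c "
from h import *
print(fr(CR,CY,0,.084));go(*fr(CR,CY,0,.084),.19)
c=snap('wrist','w4')"
```

```text
[ 0.58808401 -0.11042267]
10.4 [ 0.4584 -0.2148  0.189 ] [158.36  89.89 -13.15] [-1.   0.2 -0.5] 0.08758169100523427
zyaw -171.51 j1 -2.8 j6 11.3 spin 0.0000 rad shift now [-0.0008 -0.0841 -0.1437] after spin [-0.0008 -0.0841 -0.1437] rows 4.0
```

View pics/w4.png

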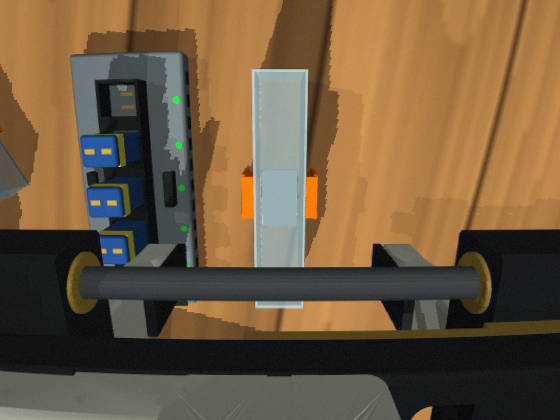

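```bash
python3 - <<'E'
from h import *
c=load('scene0');d=load('side0')
a=np.radians(HY);X=np.array([np.cos(a),np.sin(a),0]);Y=np.array([-np.sin(a),np.cos(a),0]);O=np.array([*CH,0])
for cam,u,v,y in [(c,210+360/4,90+240/4,-.132),(c,210+352/4,90+232/4,-.132),(c,210+475/4,90+22/4,.132),(d,190+280/4,140+118/4,-.132),(d,190+70/4,140+578/4,.132)]:
    o,r=ray(cam,u,v);t=(y-(o-O)@Y)/(r@Y);P=o+t*r-O
    x,z=P@X,P[2];print(round(x,3),round(z,3),'ang',np.arctan2(z-.12,.1-x))
E
```

```text
0.05 0.32 ang 1.3263240910783152
0.045 0.325 ang 1.3066638315485837
0.043 0.31 ang 1.2820425627042313
0.044 0.31 ang 1.2817987285501644
0.097 0.135 ang 1.3556619221222999
```

The cover stands flat on the bench. Now pack5.

Request:
play_rows:
  series: [0, -0.0168, -0.0287, 0, 0, -0.0168, -0.0287, 0, 0, -0.0168, -0.0287, 0, 0, -0.0168, -0.0287, 0, 0, -0.0168, -0.0287, 0]
  jaw: 65

```text
time_s: 10.87
tcp_pos: [0.5886, -0.1093, 0.1868]
eef_rot: [-179.0, 90.0, 9.5]
contact_force: [0.8, -0.9, -0.4]
gripper_width: 0.0608
```

Request:
play_rows:
  series: [0.01, 0, 0, 0, 0.01, 0, 0, 0, 0.01, 0, 0, 0, 0, 0, 0, 0, 0, 0, 0, 0]

```text
time_s: 11.28
tcp_pos: [0.5865, -0.1111, 0.1559]
eef_rot: [-0.8, 89.9, -172.4]
contact_force: [0.4, -0.7, 0.4]
gripper_width: 0.0569
```

```bash
python3 -c "
from h import *
go(*fr(CR,CY,0,.084),.061)
c=snap('wrist','w5')"
```

```text
11.2833 [ 0.5865 -0.1111  0.1559] [  -0.82   89.9  -172.39] [ 0.4 -0.7  0.4] 0.05686155299186281
zyaw -171.57 j1 8.0 j6 0.4 spin 0.0000 rad shift now [ 0.0949 -0.0005 -0.0018] after spin [ 0.0949 -0.0005 -0.0018] rows 3.0
```

View pics/w5.png

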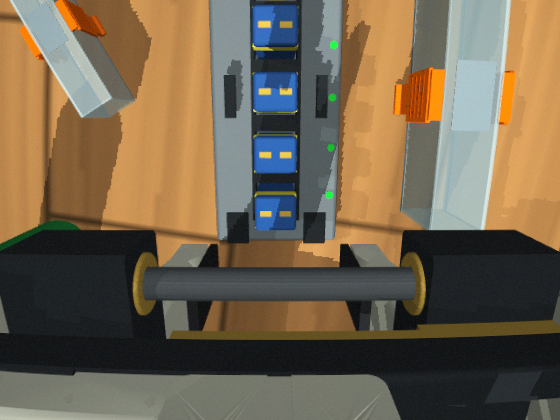

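```bash
cat >> h.py <<'E'
def packs(c,show=True):
    hsv=cv2.cvtColor(c['img'],cv2.COLOR_BGR2HSV);m=cv2.inRange(hsv,(100,120,120),(125,255,255));m[240:]=0
    m=cv2.morphologyEx(m,cv2.MORPH_CLOSE,np.ones((7,7)))
    n,l,s,ce=cv2.connectedComponentsWithStats(m);out=[]
    for i in range(1,n):
        if s[i][4]>500:
            P=onz(c,*ce[i],.091);a=np.radians(CY);dx=P[:2]-CR
            print(s[i].tolist(),P.round(4),'cradle',(np.array([np.cos(a)*dx[0]+np.sin(a)*dx[1],-np.sin(a)*dx[0]+np.cos(a)*dx[1]])*1000).round(1))
E
python3 -c "
from h import *
packs(load('w5'))"
```

```text
[253, 5, 43, 42, 1451] [ 0.6074 -0.2356  0.091 ] cradle [  0.6 -42.7]
[253, 73, 44, 39, 1518] [ 0.6005 -0.1937  0.091 ] cradle [-0.  -0.2]
[254, 137, 43, 36, 1373] [ 0.5948 -0.1526  0.091 ] cradle [ 0.4 41.3]
[255, 197, 39, 33, 1132] [ 0.5901 -0.1115  0.091 ] cradle [ 1.8 82.6]
```

Request:
play_rows:
  series: [0.02, -0.0002, -0.0008, 0, 0.02, -0.0002, -0.0008, 0, 0.02, 0, -0.0009, 0, 0.018, 0, 0, 0, 0.012, 0, 0, 0]

```text
time_s: 11.75
tcp_pos: [0.5895, -0.1102, 0.0657]
eef_rot: [-29.9, 90.0, 158.5]
contact_force: [0.1, 0.6, -0.1]
gripper_width: 0.0569
```

Request:
play_rows:
  series: [0.005, 0, 0, 0, 0, 0, 0, 0, 0, 0, 0, 0, 0, 0, 0, 0, 0, 0, 0, 0]

```text
time_s: 12.17
tcp_pos: [0.5909, -0.1097, 0.0627]
eef_rot: [174.9, 89.9, 3.4]
contact_force: [-0.5, -0.8, 0.9]
gripper_width: 0.0572
```

Request:
play_rows:
  series: [0, 0, 0, 0, 0, 0, 0, 0, 0, 0, 0, 0, 0, 0, 0, 0, 0, 0, 0, 0]
  jaw: 0
  squeeze: 25

```text
time_s: 12.58
tcp_pos: [0.5901, -0.1096, 0.0615]
eef_rot: [19.4, 90.0, -152.1]
contact_force: [-0.1, 0.1, 1.2]
gripper_width: 0.0295
```

Request:
play_rows:
  series: [0, 0, 0, 0, -0.004, 0, 0, 0, -0.01, 0, 0, 0, -0.02, 0, 0, 0, -0.02, 0, 0, 0]

```text
time_s: 13.0
tcp_pos: [0.5896, -0.1097, 0.1161]
eef_rot: [-1.2, 89.9, -172.7]
contact_force: [0.1, 0.3, -0.7]
gripper_width: 0.0293
```

Request:
play_rows:
  series: [-0.025, 0, 0, 0, -0.025, 0, 0, 0, -0.025, 0, 0, 0, -0.02, 0, 0, 0, 0, 0, 0, 0]

```text
time_s: 13.42
tcp_pos: [0.5925, -0.11, 0.2165]
eef_rot: [167.9, 89.5, -3.6]
contact_force: [0.9, 0.3, -0.7]
gripper_width: 0.0297
```

```bash
python3 -c "
from h import *
for x,y in [(-.028,-.045),(-.028,.045),(-.062,-.045),(-.062,.045)]: print(fr(CH,HY,x,y))
go(.49,0.0,.21,82)
c=snap('scene','s5')"
```

```text
[0.5410097  0.17033478]
[0.55353528 0.25945891]
[0.50734059 0.17506667]
[0.51986617 0.2641908 ]
13.4167 [ 0.5925 -0.11    0.2165] [167.88  89.53  -3.6 ] [ 0.9  0.3 -0.7] 0.029716519400571365
zyaw -171.48 j1 8.1 j6 0.4 spin -1.2825 rad shift now [ 0.0056 -0.124   0.0851] after spin [ 0.0056 -0.1169 -0.0947] rows 3.0
```

View pics/s5.png

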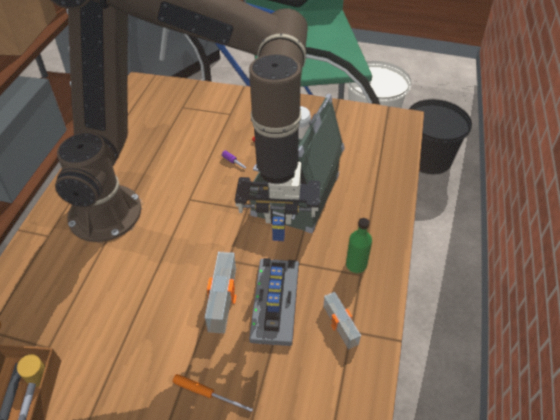

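Request:
play_rows:
  series: [0, 0, 0, 0.124, 0, 0, 0, 0.124, 0, 0, 0, 0.124, 0, 0, 0, 0.124, 0, 0, 0, 0.124]

```text
time_s: 13.88
tcp_pos: [0.5894, -0.1096, 0.2097]
eef_rot: [21.6, 89.9, 174.2]
contact_force: [0.1, -1.3, 0.2]
gripper_width: 0.0291
```

Request:
play_rows:
  series: [0, 0, 0, 0.124, 0, 0, 0, 0.124, 0, 0, 0, 0.124, 0, 0, 0, 0.124, 0, 0, 0, 0.124]

```text
time_s: 14.3
tcp_pos: [0.5894, -0.1096, 0.2096]
eef_rot: [58.5, 89.9, 175.6]
contact_force: [-0.0, 0.6, -1.1]
gripper_width: 0.029
```

Request:
play_rows:
  series: [0, 0, 0, 0.124, 0, 0, 0, 0.124, 0, 0, 0, 0.124, 0, 0, 0, 0.124, 0, 0, 0, 0.124]

```text
time_s: 14.72
tcp_pos: [0.5894, -0.1096, 0.2096]
eef_rot: [92.9, 89.9, 174.5]
contact_force: [-0.6, 0.4, -1.3]
gripper_width: 0.0293
```

```bash
python3 -c "
from h import *
go(.50,0.0,.21,82)
go(.541,0.1705,.21,82)"
```

```text
14.7167 [ 0.5894 -0.1096  0.2096] [ 92.94  89.9  174.49] [-0.6  0.4 -1.3] 0.029296437389939905
zyaw 81.55 j1 8.1 j6 -106.6 spin -0.0079 rad shift now [-0.0002  0.1045  0.0953] after spin [-0.0002  0.1038  0.0961] rows 3.0
14.7167 [ 0.5894 -0.1096  0.2096] [ 92.94  89.9  174.49] [-0.6  0.4 -1.3] 0.029296437389939905
zyaw 81.55 j1 8.1 j6 -106.6 spin -0.0079 rad shift now [-2.000e-04  8.900e-02  2.699e-01] after spin [-2.000e-04  8.690e-02  2.706e-01] rows 7.0
```

Request:
play_rows:
  series: [0, 0.0209, 0.019, 0, 0, 0.0209, 0.019, 0, 0, 0.0209, 0.019, 0, 0, 0.0209, 0.019, 0, 0, 0.0209, 0.019, 0]

```text
time_s: 15.13
tcp_pos: [0.4984, -0.0003, 0.2097]
eef_rot: [106.6, 89.9, -171.6]
contact_force: [0.2, 1.3, -1.7]
gripper_width: 0.0294
```

Request:
play_rows:
  series: [0, 0, 0.035, 0, 0, 0, 0.035, 0, 0, -0.004, 0.035, 0, 0, -0.006, 0.035, 0, 0, -0.0055, 0.0345, 0]

```text
time_s: 15.55
tcp_pos: [0.5394, 0.1713, 0.2102]
eef_rot: [105.1, 90.0, -173.0]
contact_force: [0.9, -0.4, -1.3]
gripper_width: 0.0292
```

Request:
play_rows:
  series: [0, 0, 0, 0, 0, 0, 0, 0, 0, 0, 0, 0, 0, 0, 0, 0, 0, 0, 0, 0]

```text
time_s: 15.97
tcp_pos: [0.5396, 0.1687, 0.2105]
eef_rot: [113.9, 90.0, -164.3]
contact_force: [0.3, -0.2, -1.1]
gripper_width: 0.0294
```

```bash
python3 -c "
from h import *
go(.541,0.1705,.069,82)
c=snap('scene','s6');cv2.imwrite('pics/s6z.png',cv2.resize(c['img'][20:230,180:380],None,fx=2.8,fy=2.8))
c=snap('side','d6')"
```

```text
15.9667 [0.5396 0.1687 0.2105] [ 113.89   89.99 -164.26] [ 0.3 -0.2 -1.1] 0.029394879944792226
zyaw 81.85 j1 37.2 j6 -135.3 spin -0.0026 rad shift now [ 0.1415 -0.0012  0.002 ] after spin [ 0.1415 -0.0012  0.002 ] rows 4.0
```

View pics/s6z.png

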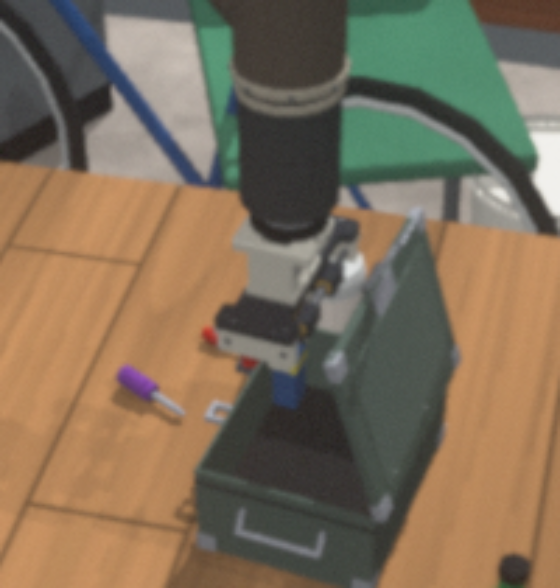

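View pics/d6.png

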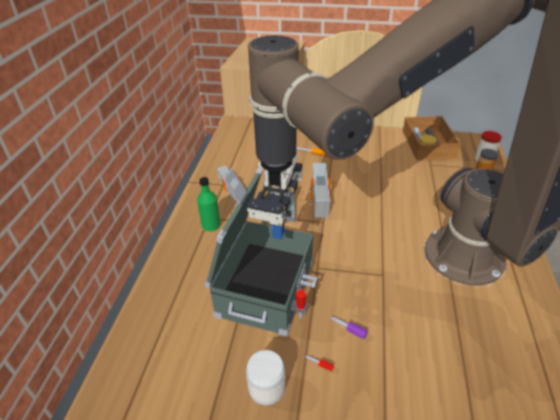

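Request:
play_rows:
  series: [0.025, 0, 0.001, 0, 0.03, 0, 0.001, 0, 0.03, 0, 0, 0, 0.025, 0, 0, 0, 0.015, 0, 0, 0]

```text
time_s: 16.48
tcp_pos: [0.5388, 0.1703, 0.0829]
eef_rot: [123.7, 89.8, -154.4]
contact_force: [0.2, -0.1, -1.0]
gripper_width: 0.0295
```

Request:
play_rows:
  series: [0.008, 0, 0, 0, 0.005, 0, 0, 0, 0.003, 0, 0, 0, 0.002, 0, 0, 0, 0, 0, 0, 0]

```text
time_s: 16.9
tcp_pos: [0.5406, 0.1719, 0.0681]
eef_rot: [-49.7, 89.9, 32.2]
contact_force: [-0.8, -0.2, -1.9]
gripper_width: 0.0295
```

```bash
python3 -c "
from h import *
st()"
```

```text
16.9 [0.5406 0.1719 0.0681] [-49.73  89.93  32.17] [-0.8 -0.2 -1.9] 0.02951215348267086
```

Request:
play_rows:
  series: [0.0015, 0, 0, 0, 0, 0, 0, 0, 0, 0, 0, 0, 0, 0, 0, 0, 0, 0, 0, 0]

```text
time_s: 17.32
tcp_pos: [0.5406, 0.172, 0.0665]
eef_rot: [-54.4, 89.9, 27.5]
contact_force: [-0.1, 0.3, 0.7]
gripper_width: 0.0292
```

Request:
play_rows:
  series: [0, 0, 0, 0, 0, 0, 0, 0, 0, 0, 0, 0, 0, 0, 0, 0, 0, 0, 0, 0]
  jaw: 65

```text
time_s: 17.73
tcp_pos: [0.5401, 0.1716, 0.0659]
eef_rot: [130.8, 90.0, -147.3]
contact_force: [0.3, -0.2, -0.3]
gripper_width: 0.0547
```

Request:
play_rows:
  series: [-0.005, 0, 0, 0, -0.015, 0, 0, 0, -0.025, 0, 0, 0, -0.03, 0, 0, 0, -0.03, 0, 0, 0]

```text
time_s: 18.15
tcp_pos: [0.5398, 0.1713, 0.1721]
eef_rot: [140.2, 89.9, -137.8]
contact_force: [0.4, 0.6, 0.1]
gripper_width: 0.057
```

Request:
play_rows:
  series: [-0.025, 0.004, -0.02, 0, -0.01, 0.004, -0.035, 0, 0, 0.004, -0.035, 0, 0, 0.003, -0.035, 0, 0, 0, -0.035, 0]

```text
time_s: 18.57
tcp_pos: [0.5019, 0.0142, 0.2069]
eef_rot: [-52.2, 89.9, 29.8]
contact_force: [1.4, 0.5, 0.1]
gripper_width: 0.0568
```

```bash
python3 -c "
from h import *
go(*fr(CR,CY,0,.042),.21)
c=snap('wrist','w7')
c=snap('scene','s7');cv2.imwrite('pics/s7z.png',cv2.resize(c['img'][90:370,180:400],None,fx=2.1,fy=2.1))
"
```

```text
18.5667 [0.5019 0.0142 0.2069] [-52.16  89.92  29.8 ] [1.4 0.5 0.1] 0.05676153119989765
zyaw 81.96 j1 24.1 j6 -122.1 spin 0.0000 rad shift now [-0.0031 -0.1147 -0.1516] after spin [-0.0031 -0.1147 -0.1516] rows 4.0
```

View pics/s7z.png

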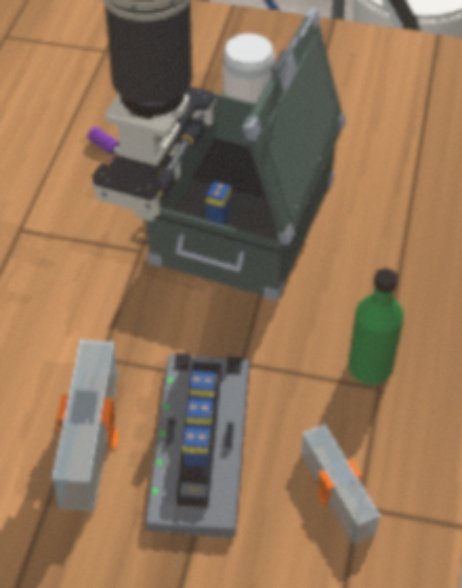

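Request:
play_rows:
  series: [0, -0.0225, -0.03, 0, 0, -0.0225, -0.03, 0, 0, -0.0225, -0.03, 0, 0, -0.0225, -0.03, 0, 0, -0.0225, -0.03, 0]

```text
time_s: 19.08
tcp_pos: [0.5939, -0.1504, 0.2064]
eef_rot: [-78.6, 90.0, 3.4]
contact_force: [0.7, 1.9, -1.2]
gripper_width: 0.057
```

Request:
play_rows:
  series: [0, 0, 0, -0.124, 0, 0, 0, -0.124, 0, 0, 0, -0.124, 0, 0, 0, -0.124, 0, 0, 0, -0.124]

```text
time_s: 19.5
tcp_pos: [0.5932, -0.1489, 0.206]
eef_rot: [72.9, 90.0, -169.4]
contact_force: [-0.4, 0.3, 0.8]
gripper_width: 0.0573
```

Request:
play_rows:
  series: [0.008, 0, 0, -0.124, 0.008, 0, 0, -0.124, 0.008, 0, 0, -0.124, 0.008, 0, 0, -0.124, 0.008, 0, 0, -0.124]

```text
time_s: 19.92
tcp_pos: [0.5932, -0.1487, 0.1659]
eef_rot: [-169.4, 90.0, -16.1]
contact_force: [-0.0, 0.6, 0.1]
gripper_width: 0.0573
```

Request:
play_rows:
  series: [0.003, 0, 0, -0.123, 0.003, 0, 0, -0.123, 0.003, 0, 0, -0.123, 0.003, 0, 0, -0.123, 0.003, 0, 0, -0.123]

```text
time_s: 20.33
tcp_pos: [0.5932, -0.1487, 0.151]
eef_rot: [-1.7, 90.0, -173.1]
contact_force: [0.3, 0.5, -0.8]
gripper_width: 0.0571
```

```bash
python3 -c "
from h import *
go(*fr(CR,CY,0,.042),.061,8.5)
packs(snap('wrist','w8'))
"
```

```text
20.3333 [ 0.5932 -0.1487  0.151 ] [  -1.66   90.   -173.11] [ 0.3  0.5 -0.8] 0.05712069840875249
zyaw -171.45 j1 4.2 j6 4.3 spin 0.0008 rad shift now [ 0.09    0.0034 -0.0006] after spin [ 0.09    0.0034 -0.0006] rows 3.0
[255, 66, 45, 40, 1569] [ 0.6066 -0.2352  0.091 ] cradle [ -0.2 -42.2]
[256, 131, 43, 37, 1387] [ 0.6006 -0.1945  0.091 ] cradle [-0.1 -1. ]
[256, 193, 42, 34, 1243] [ 0.5946 -0.153   0.091 ] cradle [ 0.1 41. ]
```

Request:
play_rows:
  series: [0.02, 0.0015, -0.0005, 0, 0.02, 0.0015, -0.0003, 0, 0.02, 0, 0, 0, 0.015, 0, 0, 0, 0.01, 0, 0, 0]

```text
time_s: 20.8
tcp_pos: [0.5936, -0.1516, 0.0644]
eef_rot: [-11.3, 89.9, 176.7]
contact_force: [-1.2, 0.0, -0.4]
gripper_width: 0.0567
```

Request:
play_rows:
  series: [0.005, 0, 0, 0, 0, 0, 0, 0, 0, 0, 0, 0, 0, 0, 0, 0, 0, 0, 0, 0]

```text
time_s: 21.22
tcp_pos: [0.5951, -0.1518, 0.0621]
eef_rot: [170.9, 89.9, -0.9]
contact_force: [0.9, -0.7, -0.0]
gripper_width: 0.0568
```

Request:
play_rows:
  series: [0, 0, 0, 0, 0, 0, 0, 0, 0, 0, 0, 0, 0, 0, 0, 0, 0, 0, 0, 0]
  jaw: 0

```text
time_s: 21.63
tcp_pos: [0.5944, -0.1518, 0.0611]
eef_rot: [168.5, 90.0, -3.3]
contact_force: [1.6, 0.0, -0.4]
gripper_width: 0.0295
```

Request:
play_rows:
  series: [0, 0, 0, 0, -0.004, 0, 0, 0, -0.01, 0, 0, 0, -0.02, 0, 0, 0, -0.02, 0, 0, 0]

```text
time_s: 22.05
tcp_pos: [0.5937, -0.1518, 0.1155]
eef_rot: [-6.7, 89.9, -178.5]
contact_force: [0.1, -0.4, -2.0]
gripper_width: 0.0293
```

Request:
play_rows:
  series: [-0.025, 0, 0, 0, -0.025, 0, 0, 0, -0.025, 0, 0, 0, -0.02, 0, 0, 0, 0, 0, 0, 0]

```text
time_s: 22.47
tcp_pos: [0.5966, -0.1523, 0.216]
eef_rot: [163.7, 89.5, -8.0]
contact_force: [1.2, 0.0, -0.0]
gripper_width: 0.0293
```

Request:
play_rows:
  series: [0, 0, 0, 0.124, 0, 0, 0, 0.124, 0, 0, 0, 0.124, 0, 0, 0, 0.124, 0, 0, 0, 0.124]

```text
time_s: 22.88
tcp_pos: [0.5939, -0.1518, 0.21]
eef_rot: [8.7, 90.0, 161.0]
contact_force: [0.5, 0.2, -1.5]
gripper_width: 0.0293
```

Request:
play_rows:
  series: [0, 0, 0, 0.124, 0, 0, 0, 0.124, 0, 0, 0, 0.124, 0, 0, 0, 0.124, 0, 0, 0, 0.124]

```text
time_s: 23.3
tcp_pos: [0.5939, -0.1518, 0.21]
eef_rot: [49.6, 90.0, 166.4]
contact_force: [-0.7, -0.8, -0.9]
gripper_width: 0.0294
```

Request:
play_rows:
  series: [0, 0, 0, 0.124, 0, 0, 0, 0.124, 0, 0, 0, 0.124, 0, 0, 0, 0.124, 0, 0, 0, 0.121]

```text
time_s: 23.72
tcp_pos: [0.5939, -0.1517, 0.21]
eef_rot: [78.6, 90.0, 160.0]
contact_force: [-0.1, -0.1, -0.9]
gripper_width: 0.0292
```

```bash
python3 -c "
from h import *
go(.50,0.0,.21)
go(*fr(CH,HY,-.028,.045),.21)"
```

```text
23.7167 [ 0.5939 -0.1517  0.21  ] [ 78.61  89.97 160.05] [-0.1 -0.1 -0.9] 0.029168639567573106
zyaw 81.44 j1 3.9 j6 -102.5 spin 0.0000 rad shift now [1.000e-04 1.154e-01 1.361e-01] after spin [1.000e-04 1.154e-01 1.361e-01] rows 4.0
23.7167 [ 0.5939 -0.1517  0.21  ] [ 78.61  89.97 160.05] [-0.1 -0.1 -0.9] 0.029168639567573106
zyaw 81.44 j1 3.9 j6 -102.5 spin 0.0000 rad shift now [1.000e-04 1.011e-01 4.006e-01] after spin [1.000e-04 1.011e-01 4.006e-01] rows 10.0
```

Request:
play_rows:
  series: [0, 0.0231, 0.0272, 0, 0, 0.0231, 0.0272, 0, 0, 0.0231, 0.0272, 0, 0, 0.0231, 0.0272, 0, 0, 0.0231, 0.0272, 0]

```text
time_s: 24.13
tcp_pos: [0.498, 0.0002, 0.21]
eef_rot: [84.3, 90.0, 166.0]
contact_force: [1.3, 1.1, -1.4]
gripper_width: 0.0293
```

Request:
play_rows:
  series: [0, 0, 0.033, 0, 0, 0, 0.033, 0, 0, 0, 0.033, 0, 0, 0, 0.033, 0, 0, -0.004, 0.033, 0]

```text
time_s: 24.55
tcp_pos: [0.5261, 0.1636, 0.2105]
eef_rot: [-1.2, 90.0, 80.6]
contact_force: [1.6, -0.3, -0.6]
gripper_width: 0.0293
```

Request:
play_rows:
  series: [0, -0.005, 0.033, 0, 0, -0.005, 0.033, 0, 0, 0, 0.033, 0, 0, 0, 0, 0, 0, 0, 0, 0]

```text
time_s: 24.97
tcp_pos: [0.5505, 0.26, 0.2092]
eef_rot: [131.6, 89.9, -146.4]
contact_force: [-0.6, -1.0, -1.2]
gripper_width: 0.0293
```

Request:
play_rows:
  series: [0, 0, 0, 0, 0.02, 0, 0, 0, 0.02, 0, 0, 0, 0.02, 0, 0, 0, 0.02, 0, 0, 0]

```text
time_s: 25.38
tcp_pos: [0.5508, 0.2572, 0.1298]
eef_rot: [-33.9, 90.0, 47.8]
contact_force: [-0.2, 0.1, -2.3]
gripper_width: 0.0293
```

```bash
python3 -c "
from h import *
go(*fr(CH,HY,-.028,.045),.067)"
```

```text
25.3833 [0.5508 0.2572 0.1298] [-33.9   89.96  47.82] [-0.2  0.1 -2.3] 0.029295096513882467
zyaw 81.72 j1 43.4 j6 -141.7 spin 0.0000 rad shift now [ 0.0628 -0.0024  0.0026] after spin [ 0.0628 -0.0024  0.0026] rows 2.0
```

Request:
play_rows:
  series: [0.02, -0.0015, 0.002, 0, 0.018, 0, 0, 0, 0.012, 0, 0, 0, 0.007, 0, 0, 0, 0.004, 0, 0, 0]

```text
time_s: 25.8
tcp_pos: [0.5524, 0.2591, 0.0685]
eef_rot: [140.4, 89.9, -137.9]
contact_force: [-0.2, -0.0, -0.6]
gripper_width: 0.0295
```

Request:
play_rows:
  series: [0.0015, 0, 0, 0, 0, 0, 0, 0, 0, 0, 0, 0, 0, 0, 0, 0, 0, 0, 0, 0]

```text
time_s: 26.22
tcp_pos: [0.553, 0.2606, 0.0682]
eef_rot: [-41.3, 89.9, 40.5]
contact_force: [0.4, -0.1, -2.0]
gripper_width: 0.0295
```

Request:
play_rows:
  series: [0, 0, 0, 0, 0, 0, 0, 0, 0, 0, 0, 0, 0, 0, 0, 0, 0, 0, 0, 0]
  jaw: 65

```text
time_s: 26.63
tcp_pos: [0.5528, 0.2604, 0.0676]
eef_rot: [-62.6, 90.0, 19.2]
contact_force: [-0.1, -0.1, -0.2]
gripper_width: 0.0549
```

Request:
play_rows:
  series: [-0.005, 0, 0, 0, -0.015, 0, 0, 0, -0.025, 0, 0, 0, -0.03, 0, 0, 0, -0.03, 0, 0, 0]

```text
time_s: 27.05
tcp_pos: [0.5524, 0.26, 0.1736]
eef_rot: [145.7, 89.9, -132.5]
contact_force: [-0.1, 0.3, 0.1]
gripper_width: 0.0572
```

Request:
play_rows:
  series: [-0.025, 0.005, -0.02, 0, -0.01, 0.005, -0.035, 0, 0, 0.004, -0.035, 0, 0, 0, -0.035, 0, 0, 0, -0.035, 0]

```text
time_s: 27.47
tcp_pos: [0.5154, 0.1028, 0.2084]
eef_rot: [-49.8, 89.9, 32.1]
contact_force: [1.3, 0.1, 0.5]
gripper_width: 0.0571
```

Request:
play_rows:
  series: [0, 0, -0.035, 0, 0, 0, -0.035, 0, 0, 0, -0.02, 0, 0, 0, 0, 0, 0, 0, 0, 0]

```text
time_s: 27.88
tcp_pos: [0.5031, 0.0139, 0.2081]
eef_rot: [-61.3, 89.9, 20.4]
contact_force: [0.3, -0.5, -0.3]
gripper_width: 0.0568
```

```bash
python3 -c "
from h import *
go(*fr(CR,CY,0,.0),.21)
c=snap('scene','s9');cv2.imwrite('pics/s9z.png',cv2.resize(c['img'][90:370,180:400],None,fx=2.1,fy=2.1))
"
```

```text
27.8833 [0.5031 0.0139 0.2081] [-61.25  89.94  20.42] [ 0.3 -0.5 -0.3] 0.056839945186100194
zyaw 81.67 j1 24.0 j6 -122.3 spin 0.0000 rad shift now [-0.0018 -0.1264 -0.1911] after spin [-0.0018 -0.1264 -0.1911] rows 5.0
```

View pics/s9z.png

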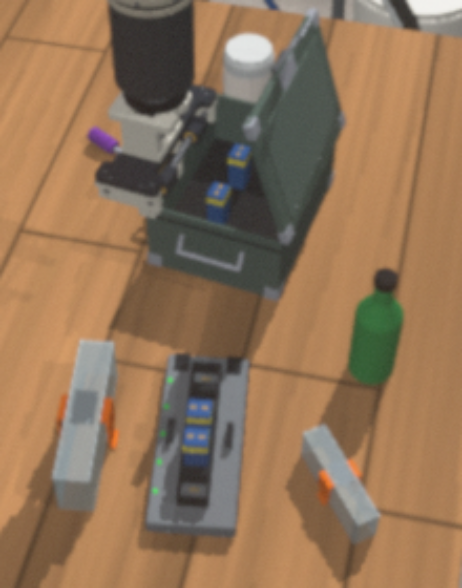

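Request:
play_rows:
  series: [0, -0.0211, -0.0319, 0, 0, -0.0211, -0.0319, 0, 0, -0.0211, -0.0319, 0, 0, -0.0211, -0.0319, 0, 0, -0.0211, -0.0319, 0]

```text
time_s: 28.35
tcp_pos: [0.5861, -0.1585, 0.2075]
eef_rot: [-83.0, 90.0, -1.1]
contact_force: [0.6, 1.0, 1.2]
gripper_width: 0.057
```

Request:
play_rows:
  series: [0, -0.0211, -0.0319, 0, 0, 0, 0, -0.124, 0, 0, 0, -0.124, 0, 0, 0, -0.124, 0, 0, 0, -0.124]

```text
time_s: 28.77
tcp_pos: [0.6018, -0.1918, 0.2069]
eef_rot: [64.7, 89.9, 175.3]
contact_force: [0.3, 0.3, -0.7]
gripper_width: 0.0567
```

Request:
play_rows:
  series: [0, 0, 0, -0.124, 0.008, 0, 0, -0.124, 0.008, 0, 0, -0.124, 0.008, 0, 0, -0.124, 0.008, 0, 0, -0.124]

```text
time_s: 29.18
tcp_pos: [0.6019, -0.1913, 0.1749]
eef_rot: [26.4, 90.0, 172.6]
contact_force: [-0.7, 0.9, -0.4]
gripper_width: 0.0571
```

Request:
play_rows:
  series: [0.006, 0, 0, -0.123, 0.006, 0, 0, -0.123, 0.003, 0, 0, -0.123, 0.003, 0, 0, -0.123, 0.003, 0, 0, -0.123]

```text
time_s: 29.6
tcp_pos: [0.6019, -0.1913, 0.154]
eef_rot: [-1.8, 90.0, 179.7]
contact_force: [-0.4, -0.9, -0.9]
gripper_width: 0.0567
```

Request:
play_rows:
  series: [0, 0, 0, -0.124, 0, 0, 0, 0, 0, 0, 0, 0, 0, 0, 0, 0, 0, 0, 0, 0]

```text
time_s: 30.02
tcp_pos: [0.6015, -0.1922, 0.1545]
eef_rot: [167.9, 90.0, -4.2]
contact_force: [-0.6, -0.5, -0.2]
gripper_width: 0.0572
```

```bash
python3 -c "
from h import *
go(*fr(CR,CY,0,.0),.061,8.5)
packs(snap('wrist','w10'))
"
```

```text
30.0167 [ 0.6015 -0.1922  0.1545] [167.89  89.99  -4.17] [-0.6 -0.5 -0.2] 0.05717090100989486
zyaw -172.06 j1 -0.0 j6 8.0 spin -0.0098 rad shift now [0.0935 0.0011 0.0012] after spin [0.0935 0.0011 0.0012] rows 3.0
[258, 134, 43, 37, 1353] [ 0.6069 -0.2356  0.091 ] cradle [  0.1 -42.6]
[259, 195, 41, 34, 1195] [ 0.6009 -0.1947  0.091 ] cradle [ 0.2 -1.3]
```

Request:
play_rows:
  series: [0.02, 0.001, 0.001, -0.01, 0.02, 0.001, 0, 0, 0.02, 0, 0, 0, 0.018, 0, 0, 0, 0.01, 0, 0, 0]

```text
time_s: 30.48
tcp_pos: [0.5994, -0.1946, 0.0644]
eef_rot: [-19.1, 89.9, 169.4]
contact_force: [-1.1, 0.2, -0.1]
gripper_width: 0.0567
```

Request:
play_rows:
  series: [0.0055, 0, 0, 0, 0, 0, 0, 0, 0, 0, 0, 0, 0, 0, 0, 0, 0, 0, 0, 0]

```text
time_s: 30.9
tcp_pos: [0.6013, -0.1948, 0.0622]
eef_rot: [165.6, 89.9, -5.8]
contact_force: [0.3, -0.1, 0.6]
gripper_width: 0.0569
```

Request:
play_rows:
  series: [0, 0, 0, 0, 0, 0, 0, 0, 0, 0, 0, 0, 0, 0, 0, 0, 0, 0, 0, 0]
  jaw: 0

```text
time_s: 31.32
tcp_pos: [0.6006, -0.1947, 0.0611]
eef_rot: [165.6, 90.0, -5.7]
contact_force: [0.6, -0.2, 0.3]
gripper_width: 0.0296
```

Request:
play_rows:
  series: [0, 0, 0, 0, -0.004, 0, 0, 0, -0.01, 0, 0, 0, -0.02, 0, 0, 0, -0.02, 0, 0, 0]

```text
time_s: 31.73
tcp_pos: [0.5998, -0.1947, 0.1155]
eef_rot: [-11.2, 89.9, 177.4]
contact_force: [1.2, 0.6, -2.0]
gripper_width: 0.0296
```

Request:
play_rows:
  series: [-0.025, 0, 0, 0, -0.025, 0, 0, 0, -0.025, 0, 0, 0, -0.02, 0, 0, 0, 0, 0, 0, 0]

```text
time_s: 32.15
tcp_pos: [0.6027, -0.1954, 0.2161]
eef_rot: [159.0, 89.5, -12.3]
contact_force: [0.1, -1.0, -0.5]
gripper_width: 0.0296
```

Request:
play_rows:
  series: [0, 0, 0, 0.124, 0, 0, 0, 0.124, 0, 0, 0, 0.124, 0, 0, 0, 0.124, 0, 0, 0, 0.124]

```text
time_s: 32.57
tcp_pos: [0.6, -0.1947, 0.21]
eef_rot: [0.0, 90.0, 152.8]
contact_force: [-0.7, -0.5, -0.9]
gripper_width: 0.0291
```

Request:
play_rows:
  series: [0, 0, 0, 0.124, 0, 0, 0, 0.124, 0, 0, 0, 0.124, 0, 0, 0, 0.124, 0, 0, 0, 0.124]

```text
time_s: 32.98
tcp_pos: [0.6001, -0.1947, 0.21]
eef_rot: [43.9, 90.0, 161.2]
contact_force: [-0.2, 0.2, -2.4]
gripper_width: 0.0294
```

Request:
play_rows:
  series: [0, 0, 0, 0.124, 0, 0, 0, 0.124, 0, 0, 0, 0.124, 0, 0, 0, 0.124, 0, 0, 0, 0.121]

```text
time_s: 33.4
tcp_pos: [0.6, -0.1946, 0.21]
eef_rot: [77.1, 90.0, 159.0]
contact_force: [-0.4, 0.4, -1.7]
gripper_width: 0.0291
```

```bash
python3 -c "
from h import *
go(.49,0.0,.21)
go(*fr(CH,HY,-.062,-.045),.21)"
```

```text
33.4 [ 0.6    -0.1946  0.21  ] [ 77.07  89.97 158.96] [-0.4  0.4 -1.7] 0.029083127044754443
zyaw 81.89 j1 -0.3 j6 -97.8 spin 0.0000 rad shift now [1.000e-04 1.364e-01 1.772e-01] after spin [1.000e-04 1.364e-01 1.772e-01] rows 5.0
33.4 [ 0.6    -0.1946  0.21  ] [ 77.07  89.97 158.96] [-0.4  0.4 -1.7] 0.029083127044754443
zyaw 81.89 j1 -0.3 j6 -97.8 spin 0.0000 rad shift now [1.000e-04 1.439e-01 3.529e-01] after spin [1.000e-04 1.439e-01 3.529e-01] rows 9.0
```

Request:
play_rows:
  series: [0, 0.0227, 0.0295, 0, 0, 0.0227, 0.0295, 0, 0, 0.0227, 0.0295, 0, 0, 0.0227, 0.0295, 0, 0, 0.0227, 0.0295, 0]

```text
time_s: 33.82
tcp_pos: [0.5064, -0.0323, 0.2099]
eef_rot: [88.4, 90.0, 170.6]
contact_force: [0.2, 0.4, -1.1]
gripper_width: 0.0294
```

Request:
play_rows:
  series: [0, 0.0227, 0.0295, 0, 0, 0.002, 0.035, 0, 0, 0.002, 0.035, 0, 0, 0.002, 0.035, 0, 0, 0.0015, 0.035, 0]

```text
time_s: 34.23
tcp_pos: [0.5001, 0.1404, 0.2106]
eef_rot: [-34.9, 89.9, 47.4]
contact_force: [1.3, -1.1, -1.6]
gripper_width: 0.0294
```

Request:
play_rows:
  series: [0, 0, 0.0175, 0, 0, 0, 0.0175, 0, 0, 0, 0, 0, 0, 0, 0, 0, 0, 0, 0, 0]

```text
time_s: 34.65
tcp_pos: [0.5052, 0.1728, 0.2098]
eef_rot: [133.0, 90.0, -144.7]
contact_force: [-0.9, 0.3, -1.9]
gripper_width: 0.0296
```

Request:
play_rows:
  series: [0, 0, 0, 0, 0.02, 0, 0, 0, 0.02, 0, 0, 0, 0.02, 0, 0, 0, 0.02, 0, 0, 0]

```text
time_s: 35.07
tcp_pos: [0.5056, 0.1724, 0.1295]
eef_rot: [-43.2, 90.0, 38.9]
contact_force: [0.8, 0.7, -2.3]
gripper_width: 0.029
```

```bash
python3 -c "
from h import *
go(*fr(CH,HY,-.062,-.045),.067)"
```

```text
35.0667 [0.5056 0.1724 0.1295] [-43.24  89.95  38.93] [ 0.8  0.7 -2.3] 0.0289645512994817
zyaw 82.17 j1 39.9 j6 -137.7 spin 0.0000 rad shift now [ 0.0625 -0.0014  0.0028] after spin [ 0.0625 -0.0014  0.0028] rows 2.0
```

Request:
play_rows:
  series: [0.02, -0.0005, 0.002, 0, 0.018, 0, 0, 0, 0.012, 0, 0, 0, 0.007, 0, 0, 0, 0.004, 0, 0, 0]

```text
time_s: 35.48
tcp_pos: [0.506, 0.1743, 0.0683]
eef_rot: [139.1, 89.9, -138.7]
contact_force: [1.0, 0.7, -1.9]
gripper_width: 0.0296
```

Request:
play_rows:
  series: [0.0015, 0, 0, 0, 0, 0, 0, 0, 0, 0, 0, 0, 0, 0, 0, 0, 0, 0, 0, 0]

```text
time_s: 35.9
tcp_pos: [0.5067, 0.1756, 0.0681]
eef_rot: [-46.2, 89.9, 36.0]
contact_force: [-0.1, -0.8, -1.7]
gripper_width: 0.0295
```

Request:
play_rows:
  series: [0, 0, 0, 0, 0, 0, 0, 0, 0, 0, 0, 0, 0, 0, 0, 0, 0, 0, 0, 0]
  jaw: 65

```text
time_s: 36.32
tcp_pos: [0.5064, 0.1754, 0.0676]
eef_rot: [-53.1, 90.0, 29.2]
contact_force: [0.1, 0.8, 0.5]
gripper_width: 0.0551
```

Request:
play_rows:
  series: [-0.005, 0, 0, 0, -0.015, 0, 0, 0, -0.025, 0, 0, 0, -0.03, 0, 0, 0, -0.03, 0, 0, 0]

```text
time_s: 36.73
tcp_pos: [0.5059, 0.175, 0.1737]
eef_rot: [141.4, 89.9, -136.3]
contact_force: [-0.5, 0.5, -0.1]
gripper_width: 0.0569
```

Request:
play_rows:
  series: [-0.025, 0, -0.02, 0, -0.01, 0, -0.035, 0, 0, 0, -0.035, 0, 0, 0, -0.035, 0, 0, 0, -0.035, 0]

```text
time_s: 37.15
tcp_pos: [0.4843, 0.0156, 0.2084]
eef_rot: [-58.8, 89.9, 23.5]
contact_force: [0.3, 0.3, 0.3]
gripper_width: 0.0571
```

```bash
python3 -c "
from h import *
go(*fr(CR,CY,0,-.042),.21)
c=snap('scene','s11');cv2.imwrite('pics/s11z.png',cv2.resize(c['img'][90:370,180:400],None,fx=2.1,fy=2.1))
"
```

```text
37.15 [0.4843 0.0156 0.2084] [-58.79  89.92  23.51] [0.3 0.3 0.3] 0.057129218285287664
zyaw 82.30 j1 25.2 j6 -122.9 spin 0.0000 rad shift now [-0.0016 -0.1549 -0.2319] after spin [-0.0016 -0.1549 -0.2319] rows 6.0
```

View pics/s11z.png

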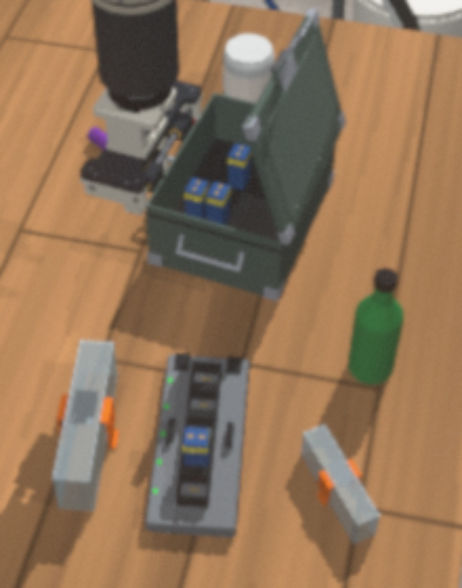

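Request:
play_rows:
  series: [0, -0.0221, -0.0331, 0, 0, -0.0221, -0.0331, 0, 0, -0.0221, -0.0331, 0, 0, -0.0221, -0.0331, 0, 0, -0.0221, -0.0331, 0]

```text
time_s: 37.62
tcp_pos: [0.5725, -0.1639, 0.208]
eef_rot: [-84.4, 90.0, -2.1]
contact_force: [0.8, 0.4, 1.1]
gripper_width: 0.0567
```

Request:
play_rows:
  series: [0, -0.0221, -0.0331, 0, 0, -0.0221, -0.0331, 0, 0, 0, 0, -0.124, 0, 0, 0, -0.124, 0, 0, 0, -0.124]

```text
time_s: 38.03
tcp_pos: [0.6066, -0.2347, 0.2069]
eef_rot: [72.1, 89.9, 175.9]
contact_force: [1.1, -0.2, 0.2]
gripper_width: 0.0572
```

Request:
play_rows:
  series: [0, 0, 0, -0.124, 0.008, 0, 0, -0.124, 0.008, 0, 0, -0.124, 0.008, 0, 0, -0.124, 0.008, 0, 0, -0.124]

```text
time_s: 38.45
tcp_pos: [0.6068, -0.2336, 0.1754]
eef_rot: [-165.0, 90.0, -25.5]
contact_force: [-0.2, -0.1, 0.0]
gripper_width: 0.0569
```

Request:
play_rows:
  series: [0.006, 0, 0, -0.124, 0.006, 0, 0, -0.124, 0.003, 0, 0, -0.124, 0.003, 0, 0, -0.124, 0.003, 0, 0, -0.124]

```text
time_s: 38.87
tcp_pos: [0.6067, -0.2336, 0.1545]
eef_rot: [19.0, 90.0, -166.0]
contact_force: [-0.4, -0.6, -1.0]
gripper_width: 0.0568
```

Request:
play_rows:
  series: [0, 0, 0, -0.124, 0, 0, 0, -0.124, 0, 0, 0, 0, 0, 0, 0, 0, 0, 0, 0, 0]

```text
time_s: 39.28
tcp_pos: [0.6068, -0.2336, 0.1546]
eef_rot: [172.5, 90.0, 1.1]
contact_force: [0.7, -0.2, -0.1]
gripper_width: 0.0569
```

```bash
python3 -c "
from h import *
go(*fr(CR,CY,0,-.042),.061,8.5)
packs(snap('wrist','w12'))
"
```

```text
39.2833 [ 0.6068 -0.2336  0.1546] [172.51  90.     1.09] [ 0.7 -0.2 -0.1] 0.056932950012146544
zyaw -171.41 j1 -3.9 j6 12.5 spin 0.0015 rad shift now [0.0936 0.0014 0.0003] after spin [0.0936 0.0014 0.0003] rows 3.0
[258, 195, 41, 33, 1345] [ 0.6069 -0.2359  0.091 ] cradle [  0.1 -42.9]
```

Request:
play_rows:
  series: [0.02, 0.001, 0, 0, 0.02, 0.001, 0, 0, 0.02, 0, 0, 0, 0.018, 0, 0, 0, 0.01, 0, 0, 0]

```text
time_s: 39.75
tcp_pos: [0.6059, -0.2354, 0.0643]
eef_rot: [-22.6, 89.8, 166.1]
contact_force: [0.1, 0.2, -0.7]
gripper_width: 0.057
```

Request:
play_rows:
  series: [0.0055, 0, 0, 0, 0, 0, 0, 0, 0, 0, 0, 0, 0, 0, 0, 0, 0, 0, 0, 0]

```text
time_s: 40.17
tcp_pos: [0.6079, -0.2357, 0.0622]
eef_rot: [160.9, 89.9, -10.3]
contact_force: [-0.1, -0.4, -0.5]
gripper_width: 0.0571
```

Request:
play_rows:
  series: [0, 0, 0, 0, 0, 0, 0, 0, 0, 0, 0, 0, 0, 0, 0, 0, 0, 0, 0, 0]
  jaw: 0

```text
time_s: 40.58
tcp_pos: [0.6071, -0.2356, 0.0611]
eef_rot: [153.8, 90.0, -17.4]
contact_force: [0.8, 0.3, -0.1]
gripper_width: 0.0296
```

Request:
play_rows:
  series: [0, 0, 0, 0, -0.004, 0, 0, 0, -0.01, 0, 0, 0, -0.02, 0, 0, 0, -0.02, 0, 0, 0]

```text
time_s: 41.0
tcp_pos: [0.6064, -0.2355, 0.1154]
eef_rot: [-15.2, 89.9, 173.6]
contact_force: [0.7, -0.7, -1.6]
gripper_width: 0.0293
```

Request:
play_rows:
  series: [-0.025, 0, 0, 0, -0.025, 0, 0, 0, -0.025, 0, 0, 0, -0.02, 0, 0, 0, 0, 0, 0, 0]

```text
time_s: 41.42
tcp_pos: [0.6093, -0.2364, 0.2162]
eef_rot: [155.2, 89.5, -15.9]
contact_force: [1.3, -0.6, -0.8]
gripper_width: 0.0295
```

Request:
play_rows:
  series: [0, 0, 0, 0.124, 0, 0, 0, 0.124, 0, 0, 0, 0.124, 0, 0, 0, 0.124, 0, 0, 0, 0.124]

```text
time_s: 41.83
tcp_pos: [0.6067, -0.2355, 0.21]
eef_rot: [-1.7, 90.0, 151.2]
contact_force: [-0.7, 0.3, -1.9]
gripper_width: 0.0294
```

Request:
play_rows:
  series: [0, 0, 0, 0.124, 0, 0, 0, 0.124, 0, 0, 0, 0.124, 0, 0, 0, 0.124, 0, 0, 0, 0.124]

```text
time_s: 42.25
tcp_pos: [0.6067, -0.2355, 0.21]
eef_rot: [36.9, 90.0, 154.3]
contact_force: [-0.1, -0.7, -1.7]
gripper_width: 0.0294
```

Request:
play_rows:
  series: [0, 0, 0, 0.124, 0, 0, 0, 0.124, 0, 0, 0, 0.124, 0, 0, 0, 0.124, 0, 0, 0, 0.124]

```text
time_s: 42.67
tcp_pos: [0.6067, -0.2355, 0.2099]
eef_rot: [76.4, 90.0, 158.3]
contact_force: [0.6, -0.1, -1.6]
gripper_width: 0.0295
```

```bash
python3 -c "
from h import *
go(.48,0.0,.21)
go(*fr(CH,HY,-.062,.045),.21)"
```

```text
42.6667 [ 0.6067 -0.2355  0.2099] [ 76.36  89.96 158.26] [ 0.6 -0.1 -1.6] 0.029529990207110765
zyaw 81.90 j1 -4.1 j6 -94.0 spin 0.0000 rad shift now [1.000e-04 1.586e-01 2.153e-01] after spin [1.000e-04 1.586e-01 2.153e-01] rows 6.0
42.6667 [ 0.6067 -0.2355  0.2099] [ 76.36  89.96 158.26] [ 0.6 -0.1 -1.6] 0.029529990207110765
zyaw 81.90 j1 -4.1 j6 -94.0 spin 0.0000 rad shift now [1.000e-04 1.564e-01 4.825e-01] after spin [1.000e-04 1.564e-01 4.825e-01] rows 12.0
```

Request:
play_rows:
  series: [0, 0.0225, 0.0307, 0, 0, 0.0225, 0.0307, 0, 0, 0.0225, 0.0307, 0, 0, 0.0225, 0.0307, 0, 0, 0.0225, 0.0307, 0]

```text
time_s: 43.08
tcp_pos: [0.5149, -0.0673, 0.2099]
eef_rot: [82.2, 90.0, 164.4]
contact_force: [0.9, 2.0, -1.3]
gripper_width: 0.0297
```

Request:
play_rows:
  series: [0, 0.0225, 0.0307, 0, 0, 0.0225, 0.0307, 0, 0, 0, 0.0335, 0, 0, 0, 0.0335, 0, 0, 0, 0.0335, 0]

```text
time_s: 43.5
tcp_pos: [0.4929, 0.0997, 0.2109]
eef_rot: [-45.0, 89.9, 37.2]
contact_force: [1.6, -0.7, -1.4]
gripper_width: 0.0295
```

Request:
play_rows:
  series: [0, 0, 0.0335, 0, 0, 0, 0.0335, 0, 0, 0, 0.0335, 0, 0, -0.001, 0.0335, 0, 0, 0, 0.018, 0]

```text
time_s: 43.92
tcp_pos: [0.5152, 0.2517, 0.2099]
eef_rot: [-18.1, 90.0, 64.2]
contact_force: [0.7, -0.1, -1.1]
gripper_width: 0.0293
```

Request:
play_rows:
  series: [0, 0, 0.0155, 0, 0, 0, 0, 0, 0, 0, 0, 0, 0, 0, 0, 0, 0, 0, 0, 0]

```text
time_s: 44.33
tcp_pos: [0.517, 0.2629, 0.2101]
eef_rot: [124.0, 90.0, -153.8]
contact_force: [0.2, -0.1, -1.6]
gripper_width: 0.0297
```

Request:
play_rows:
  series: [0, 0, 0, 0, 0.02, 0, 0, 0, 0.02, 0, 0, 0, 0.02, 0, 0, 0, 0.02, 0, 0, 0]

```text
time_s: 44.75
tcp_pos: [0.5172, 0.2633, 0.1296]
eef_rot: [-35.9, 89.9, 46.3]
contact_force: [0.1, -0.7, -1.6]
gripper_width: 0.0297
```

```bash
python3 -c "
from h import *
go(*fr(CH,HY,-.062,.045),.067)"
```

```text
44.75 [0.5172 0.2633 0.1296] [-35.94  89.94  46.26] [ 0.1 -0.7 -1.6] 0.0296584137675747
zyaw 82.20 j1 46.3 j6 -144.1 spin 0.0000 rad shift now [ 0.0626 -0.0025  0.0012] after spin [ 0.0626 -0.0025  0.0012] rows 2.0
```

Request:
play_rows:
  series: [0.02, -0.001, 0.001, 0, 0.018, 0, 0, 0, 0.012, 0, 0, 0, 0.007, 0, 0, 0, 0.004, 0, 0, 0]

```text
time_s: 45.17
tcp_pos: [0.518, 0.264, 0.0683]
eef_rot: [143.7, 89.9, -134.1]
contact_force: [0.7, -0.1, -1.3]
gripper_width: 0.0296
```

Request:
play_rows:
  series: [0.0015, 0, 0, 0, 0, 0, 0, 0, 0, 0, 0, 0, 0, 0, 0, 0, 0, 0, 0, 0]

```text
time_s: 45.58
tcp_pos: [0.5185, 0.2651, 0.0682]
eef_rot: [-39.4, 89.9, 42.9]
contact_force: [-0.3, 0.2, -2.1]
gripper_width: 0.0295
```

Request:
play_rows:
  series: [0, 0, 0, 0, 0, 0, 0, 0, 0, 0, 0, 0, 0, 0, 0, 0, 0, 0, 0, 0]
  jaw: 65

```text
time_s: 46.0
tcp_pos: [0.5183, 0.2649, 0.0676]
eef_rot: [-50.3, 90.0, 32.0]
contact_force: [-0.1, 0.0, -0.5]
gripper_width: 0.0549
```

Request:
play_rows:
  series: [-0.005, 0, 0, 0, -0.015, 0, 0, 0, -0.025, 0, 0, 0, -0.03, 0, 0, 0, -0.03, 0, 0, 0]

```text
time_s: 46.42
tcp_pos: [0.5179, 0.2645, 0.1737]
eef_rot: [149.4, 89.9, -128.3]
contact_force: [0.4, 0.5, -0.6]
gripper_width: 0.0571
```

Request:
play_rows:
  series: [-0.025, 0, -0.02, 0, -0.01, 0.01, -0.035, 0, 0, 0.01, -0.035, 0, 0, 0.01, -0.035, 0, 0, 0.01, -0.035, 0]

```text
time_s: 46.83
tcp_pos: [0.4562, 0.1104, 0.2081]
eef_rot: [-47.4, 89.9, 34.9]
contact_force: [1.1, 0.1, 0.3]
gripper_width: 0.057
```

Request:
play_rows:
  series: [0, 0, -0.035, 0, 0, 0, -0.035, 0, 0, 0, -0.035, 0, 0, 0, -0.02, 0, 0, 0, 0, 0]
  jaw: 0

```text
time_s: 47.25
tcp_pos: [0.4391, -0.015, 0.2081]
eef_rot: [-75.4, 90.0, 6.7]
contact_force: [0.6, 0.1, -1.0]
gripper_width: 0.0289
```

```bash
python3 -c "
from h import *
st()
c=snap('scene','s13');cv2.imwrite('pics/s13z.png',cv2.resize(c['img'][80:370,180:400],None,fx=2,fy=2))
c=snap('side','d13');cv2.imwrite('pics/d13z.png',cv2.resize(c['img'][140:400,190:400],None,fx=2.2,fy=2.2))
"
```

```text
47.25 [ 0.4391 -0.015   0.2081] [-75.43  89.97   6.67] [ 0.6  0.1 -1. ] 0.028945585641390822
```

View pics/s13z.png

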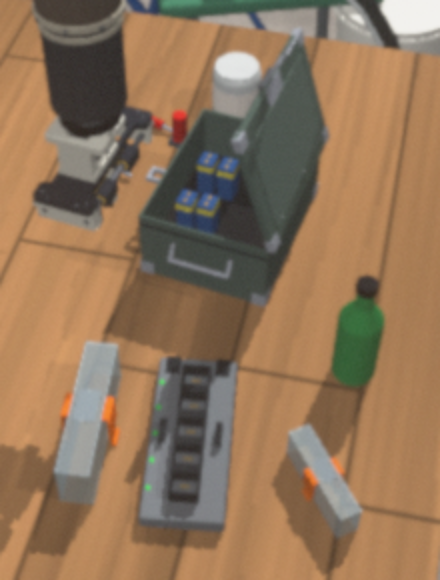

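View pics/d13z.png

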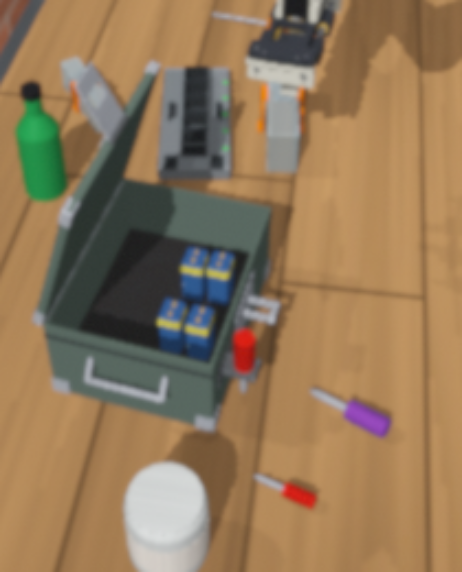

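All four packs (scene crop 187-228 x 155-230) stand in the chest, and the cover still stands where I left it at (88,420). Next is the lid: rise, turn 90° and go behind its outer face.

Request:
play_rows:
  series: [-0.015, 0, 0, -0.1, -0.015, 0, 0, -0.105, -0.015, 0, 0, -0.105, -0.015, 0, 0, -0.105, -0.015, 0, 0, -0.105]

```text
time_s: 47.77
tcp_pos: [0.4404, -0.0112, 0.2834]
eef_rot: [-73.3, 90.0, 39.1]
contact_force: [0.0, -0.6, 0.4]
gripper_width: 0.0006
```

Request:
play_rows:
  series: [-0.015, 0, 0, -0.105, -0.015, 0, 0, -0.105, -0.015, 0, 0, -0.105, -0.015, 0, 0, -0.105, -0.015, 0, 0, -0.105]

```text
time_s: 48.18
tcp_pos: [0.4403, -0.0112, 0.3584]
eef_rot: [-101.6, 90.0, 40.9]
contact_force: [-0.5, 0.4, -1.2]
gripper_width: 0.0004
```

Request:
play_rows:
  series: [-0.015, 0, 0, -0.105, -0.015, 0, 0, -0.105, -0.015, 0, 0, -0.105, -0.015, 0, 0, -0.105, 0, 0, 0, -0.105]

```text
time_s: 48.6
tcp_pos: [0.4414, -0.0113, 0.4205]
eef_rot: [-166.2, 89.8, 6.3]
contact_force: [0.5, -0.5, 0.3]
gripper_width: 0.0007
```

```bash
python3 -c "
from h import *
go(*fr(CH,HY,.105,-.09),.42,-8)"
```

```text
48.6 [ 0.4414 -0.0113  0.4205] [-166.24   89.76    6.34] [ 0.5 -0.5  0.3] 0.000744417201703612
zyaw 172.58 j1 24.4 j6 -31.8 spin 0.0100 rad shift now [ 0.0015 -0.1466 -0.2079] after spin [ 0.0015 -0.1487 -0.2064] rows 5.0
```

Request:
play_rows:
  series: [0, -0.021, -0.0296, 0, 0, -0.021, -0.0296, 0, 0, -0.021, -0.0296, 0, 0, -0.021, -0.0296, 0, 0, -0.021, -0.0296, 0]

```text
time_s: 49.02
tcp_pos: [0.6026, 0.0739, 0.4174]
eef_rot: [-153.0, 90.0, 19.2]
contact_force: [1.1, 0.5, 1.1]
gripper_width: 0.0004
```

Request:
play_rows:
  series: [0, -0.021, -0.0296, 0, 0, -0.021, -0.0296, 0, 0, 0, 0, 0.01, 0, 0, 0, 0, 0, 0, 0, 0]

```text
time_s: 49.43
tcp_pos: [0.6656, 0.1065, 0.4166]
eef_rot: [41.9, 89.9, -146.4]
contact_force: [-0.7, -0.5, 1.0]
gripper_width: 0.0005
```

```bash
python3 -c "
from h import *
go(*fr(CH,HY,.105,-.09),.29)
c=snap('wrist','w14')
c=snap('side','d14')
c=snap('scene','s14');cv2.imwrite('pics/s14z.png',cv2.resize(c['img'][10:230,200:380],None,fx=2.7,fy=2.7))"
```

```text
49.4333 [0.6656 0.1065 0.4166] [  41.9    89.91 -146.39] [-0.7 -0.5  1. ] 0.0005258853758248753
zyaw 171.71 j1 25.6 j6 -33.9 spin 0.0000 rad shift now [ 0.1266 -0.001  -0.0009] after spin [ 0.1266 -0.001  -0.0009] rows 4.0
```

View pics/d14.png

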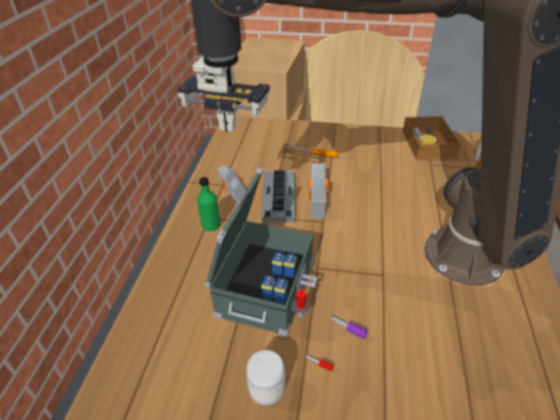

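View pics/s14z.png

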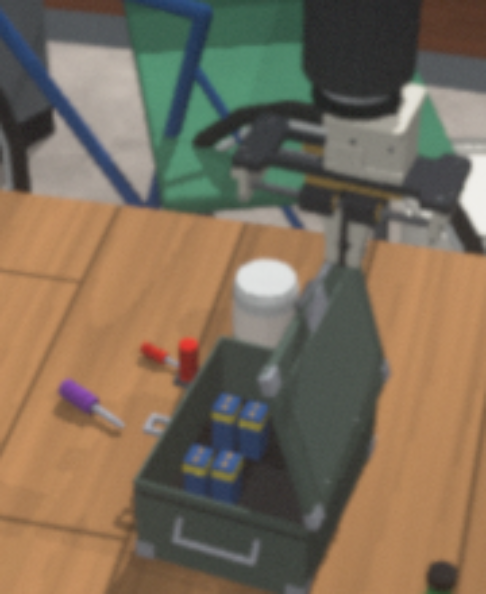

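Request:
play_rows:
  series: [0.025, 0, -0.001, 0, 0.03, 0, 0, 0, 0.03, 0, 0, 0, 0.025, 0, 0, 0, 0.0166, 0, 0, 0]

```text
time_s: 50.0
tcp_pos: [0.6647, 0.1047, 0.2896]
eef_rot: [-25.9, 89.9, 145.7]
contact_force: [0.7, -0.1, -0.6]
gripper_width: 0.0004
```

Request:
play_rows:
  series: [0, 0, 0, 0, 0, 0, 0, 0, 0, 0, 0.004, 0, 0, 0, 0.004, 0, 0, 0, 0.004, 0]

```text
time_s: 50.42
tcp_pos: [0.6546, 0.1071, 0.2927]
eef_rot: [-150.7, 89.8, 21.0]
contact_force: [-0.3, 0.3, 0.2]
gripper_width: 0.0003
```

Request:
play_rows:
  series: [0, 0, 0.004, 0, 0, 0, 0.004, 0, 0, 0, 0.004, 0, 0, 0, 0.004, 0, 0, 0, 0, 0]

```text
time_s: 50.83
tcp_pos: [0.638, 0.1095, 0.2912]
eef_rot: [-135.1, 90.0, 36.5]
contact_force: [-0.2, -0.8, 0.3]
gripper_width: 0.0011
```

```bash
cat >> h.py <<'E'
def chest():
    s=st();p=s['tcp_pos'];a=np.radians(HY);d=np.array(p[:2])-CH
    print('chest xyz mm',np.round([1000*(np.cos(a)*d[0]+np.sin(a)*d[1]),1000*(-np.sin(a)*d[0]+np.cos(a)*d[1]),1000*p[2]],1))
E
python3 -c "
from h import *
chest()
c=snap('scene','s15');cv2.imwrite('pics/s15z.png',cv2.resize(c['img'][10:230,200:380],None,fx=2.7,fy=2.7))"
```

```text
50.8333 [0.638  0.1095 0.2912] [-135.13   89.98   36.52] [-0.2 -0.8  0.3] 0.0010909970570087367
chest xyz mm [ 76.5 -91.8 291.2]
```

View pics/s15z.png

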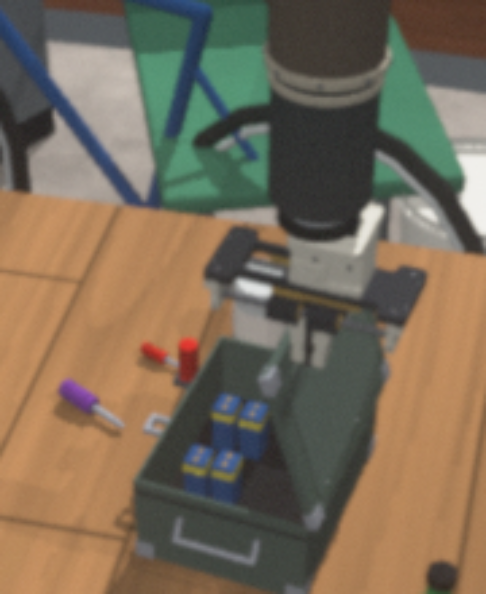

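Request:
play_rows:
  series: [0, 0, 0.003, 0, 0, 0, 0.003, 0, 0, 0, 0.003, 0, 0, 0, 0.003, 0, 0, 0, 0, 0]

```text
time_s: 51.3
tcp_pos: [0.6263, 0.1111, 0.2911]
eef_rot: [-138.1, 90.0, 33.6]
contact_force: [-1.4, 0.8, 0.4]
gripper_width: 0.0006
```

Request:
play_rows:
  series: [0, 0, 0.003, 0, 0, 0, 0.003, 0, 0, 0, 0.003, 0, 0, 0, 0.003, 0, 0, 0, 0, 0]

```text
time_s: 51.72
tcp_pos: [0.6143, 0.1129, 0.291]
eef_rot: [-47.3, 90.0, 124.3]
contact_force: [-0.3, -1.0, 0.2]
gripper_width: 0.0004
```

```bash
python3 -c "
from h import *
chest()"
```

```text
51.7167 [0.6143 0.1129 0.291 ] [-47.29  89.99 124.35] [-0.3 -1.   0.2] 0.00036873887879770005
chest xyz mm [ 52.6 -91.7 291. ]
```

```bash
python3 -c "
from h import *
c=snap('side','d16');cv2.imwrite('pics/d16z.png',cv2.resize(c['img'][60:330,150:350],None,fx=2.2,fy=2.2))
c=snap('wrist','w16')
c=snap('scene','s16');cv2.imwrite('pics/s16z.png',cv2.resize(c['img'][80:220,240:380],None,fx=4.2,fy=4.2))"
```

```text
(no output)
```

View pics/d16z.png

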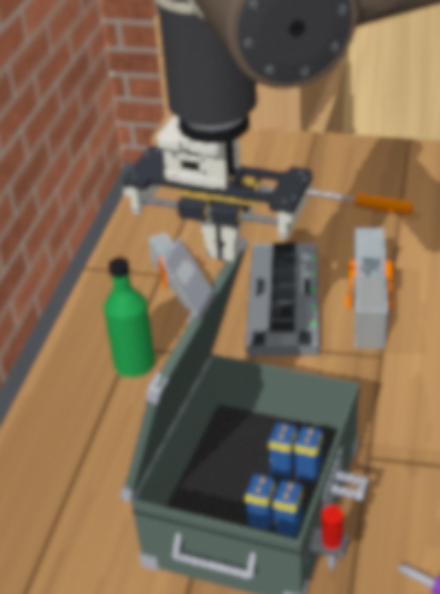

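View pics/s16z.png

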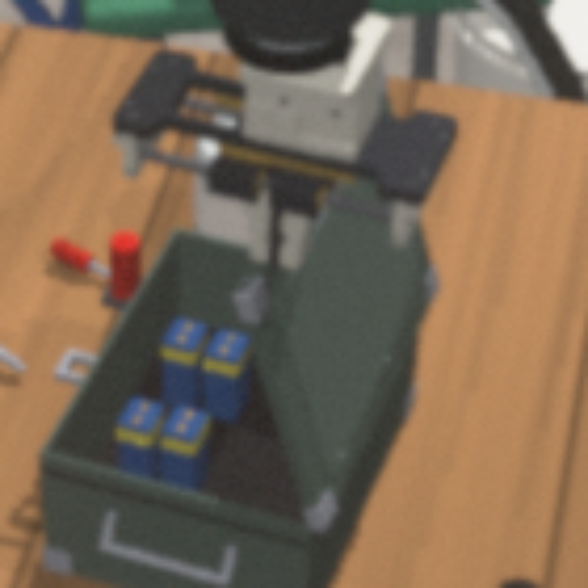

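View pics/w16.png

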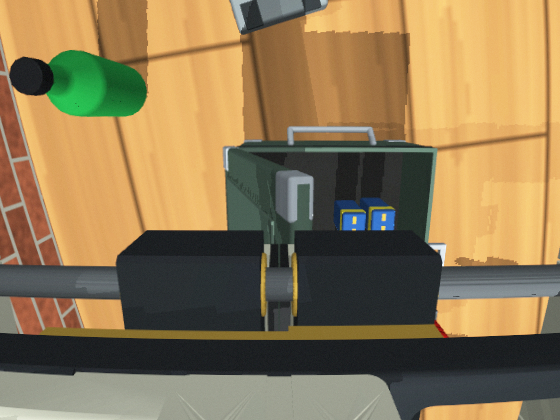

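Request:
play_rows:
  series: [0, 0, 0.003, 0, 0, 0, 0.003, 0, 0, 0, 0.003, 0, 0, 0, 0.003, 0, 0, 0, 0, 0]

```text
time_s: 52.28
tcp_pos: [0.6023, 0.1146, 0.291]
eef_rot: [-21.7, 90.0, 149.9]
contact_force: [-0.9, -0.2, 0.1]
gripper_width: 0.0004
```

Request:
play_rows:
  series: [0, 0, 0.003, 0, 0, 0, 0.003, 0, 0, 0, 0.003, 0, 0, 0, 0.003, 0, 0, 0, 0, 0]

```text
time_s: 52.7
tcp_pos: [0.5906, 0.1164, 0.291]
eef_rot: [-61.9, 90.0, 109.8]
contact_force: [0.2, 0.0, -0.2]
gripper_width: 0.0006
```

```bash
python3 -c "
from h import *
chest()
c=snap('side','d17');cv2.imwrite('pics/d17z.png',cv2.resize(c['img'][100:300,180:350],None,fx=3,fy=3))"
```

```text
52.7 [0.5906 0.1164 0.291 ] [-61.89  89.99 109.75] [ 0.2  0.  -0.2] 0.0005620717747910875
chest xyz mm [ 28.6 -91.5 291. ]
```

View pics/d17z.png

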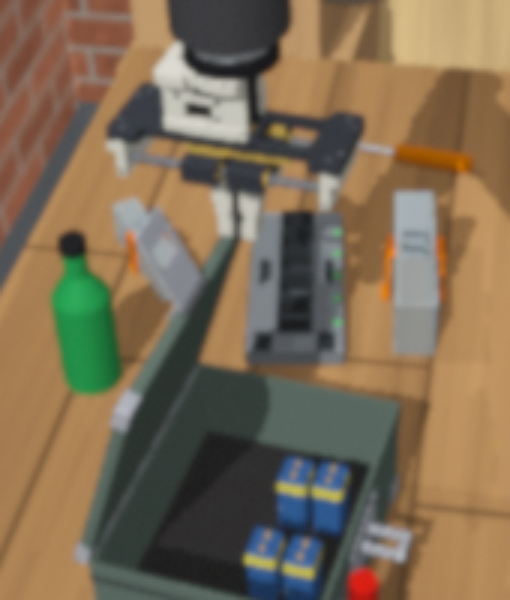

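```bash
python3 - <<'E'
from h import *
c=load('d17');p=proj(c,[.5906,.1164,.291]);print('tcp side crop',(p-[180,100])*3)
def cw(x,y,z): return [*fr(CH,HY,x,y),z]
for n in ['d17']:
  for y in(-.132,-.092,.132):
    print(y,'top',(proj(c,cw(.044,y,.313))-[180,100])*3,'hinge',(proj(c,cw(.1,y,.12))-[180,100])*3)
c=load('s16');print('tcp',(proj(c,[.6143,.1129,.291])-[240,80])*4.2)
for y in(-.132,-.092,.132): print(y,'top',(proj(c,cw(.044,y,.313))-[240,80])*4.2,'hinge',(proj(c,cw(.1,y,.12))-[240,80])*4.2)
E
```

```text
tcp side crop [241.97743691 255.86094106]
-0.132 top [239.43527805 205.15766123] hinge [194.26619214 358.18862483]
-0.092 top [223.7625339 231.7727025] hinge [179.32057848 385.38127253]
0.132 top [118.33482265 411.05852238] hinge [ 81.18707183 564.1016313 ]
tcp [276.47040956 289.68005816]
-0.132 top [242.42993679 300.23512476] hinge [315.31807849 535.43001915]
-0.092 top [264.40636721 260.30060376] hinge [334.27546151 494.94749123]
0.132 top [373.70591059  62.05574296] hinge [429.59213906 291.00522586]
```

```bash
python3 -c "
from h import *
c=snap('scene','s17');cv2.imwrite('pics/s17z.png',cv2.resize(c['img'][80:220,240:380],None,fx=4.2,fy=4.2,interpolation=2))
c=snap('wrist','w17')"
```

```text
(no output)
```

View pics/s17z.png

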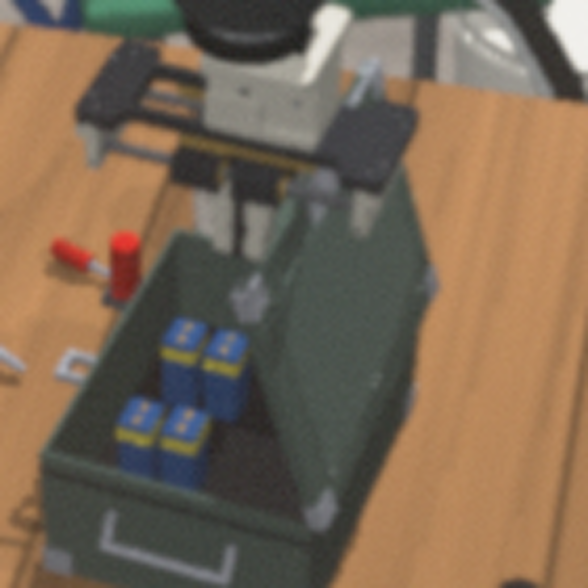

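View pics/w17.png

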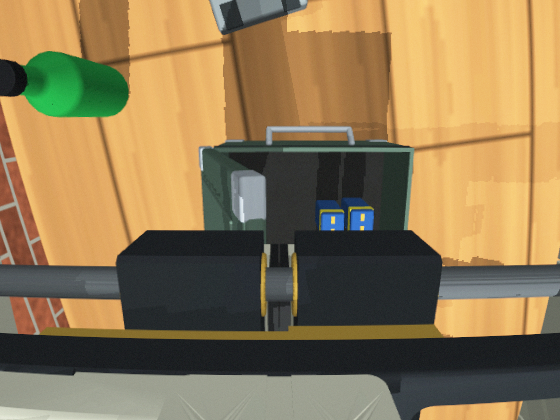

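```bash
python3 - <<'E'
from h import *
def ch(P):
    a=np.radians(HY);d=P[:2]-CH;return (1000*np.array([np.cos(a)*d[0]+np.sin(a)*d[1],-np.sin(a)*d[0]+np.cos(a)*d[1],P[2]])).round(1)
c=load('scene0');d=load('side0');w=load('w17')
r=[ray(c,210+355/4,90+240/4),ray(d,190+280/4,140+118/4)]
P=tri(r);print(ch(P),proj(c,P),proj(d,P))
r2=[ray(c,210+475/4,90+25/4),ray(d,190+125/4,140+378/4)]
P=tri(r2);print(ch(P))
# wrist view of bracket
P=tri([ray(load('s17'),240+250/4.2,80+300/4.2),ray(w,250,172)]);print('w',ch(P),proj(w,P),proj(c,P))
print('tcp in wrist',proj(w,get_state()['tcp_pos']))
E
```

```text
[  43.2 -126.6  313.3] [298.15464415 150.00385159] [259.40454582 169.51478618]
[ 44.5 124.1 313.1]
w [  45.  -132.8  313.4] [242.01218703 176.1118346 ] [297.96023058 151.67541336]
tcp in wrist [277.58843988 244.88625902]
```

```bash
python3 - <<'E'
from h import *
P=[.638,.1095,.2912]
print('s15',(proj(load('s15'),P)-[200,10])*2.7)
print('s16',(proj(load('s16'),[.6143,.1129,.291])-[240,80])*4.2)
print('s17',(proj(load('s17'),[.5906,.1164,.291])-[240,80])*4.2)
c=load('s15');cv2.imwrite('pics/s15y.png',cv2.resize(c['img'][100:170,280:350],None,fx=8,fy=8,interpolation=2))
c=load('s16');cv2.imwrite('pics/s16y.png',cv2.resize(c['img'][100:170,280:350],None,fx=8,fy=8,interpolation=2))
print((proj(load('s15'),P)-[280,100])*8,(proj(load('s16'),[.6143,.1129,.291])-[280,100])*8)
E
```

```text
s15 [308.76743893 381.0148799 ]
s16 [276.47040956 289.68005816]
s17 [240.95920532 280.42941604]
[274.86648572 408.93297748] [206.61030393 391.77153936]
```

View pics/s15y.png

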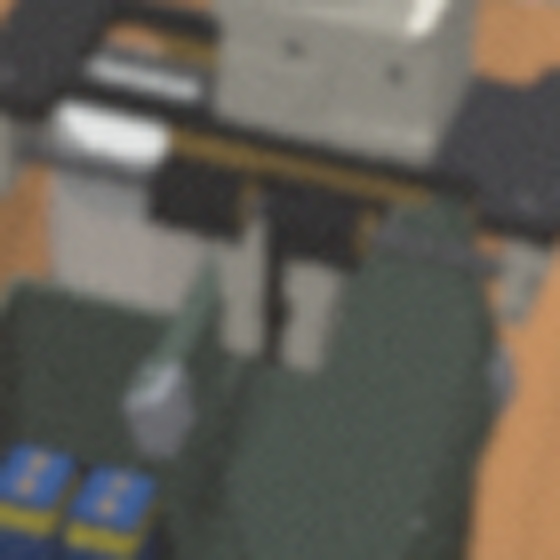

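View pics/s16y.png

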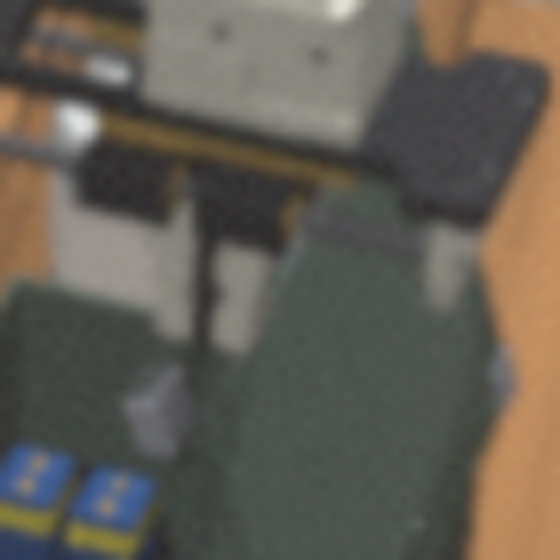

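```bash
python3 - <<'E'
from h import *
P=tri([ray(load('s17'),240+240/4.2,80+255/4.2),ray(load('d17'),180+236/3,100+238/3)]);print(P)
print(proj(load('s17'),P)-[240+240/4.2,80+255/4.2],proj(load('d17'),P)-[180+236/3,100+238/3])
for dz in (0,.01,.02,.03):
  Q=np.array([.5906,.1164,.291+dz]);print(dz,(proj(load('s17'),Q)-[240,80])*4.2,(proj(load('d17'),Q)-[180,100])*3)
E
ls; ls pics | head -3
```

```text
[0.59188363 0.11799086 0.31112789]
[ 0.96477729 -0.00968649] [ 1.01041644 -0.02816713]
0 [240.95920532 280.42941604] [241.97743691 255.86094106]
0.01 [241.23803683 268.48856885] [241.44457055 246.50377962]
0.02 [241.5192356  256.42681072] [240.90565104 237.0364801 ]
0.03 [241.80282156 244.2426317 ] [240.36058179 227.45720783]
h.py
pics
d13.npy
d13.png
d13z.png
```

```bash
python3 - <<'E'
from h import *
c=load('d17');cv2.imwrite('pics/d17y.png',cv2.resize(c['img'][140:220,220:300],None,fx=7,fy=7,interpolation=2))
E
```

```text
(no output)
```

View pics/d17y.png

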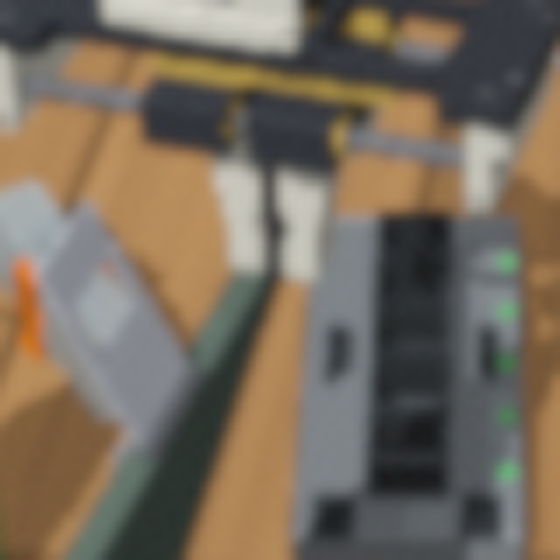

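The fingertips triangulate about 20 mm above the reported TCP, z 0.311 against 0.291, so they passed over the lid edge without touching. I'll go back over and lower this time.

Request:
play_rows:
  series: [-0.02, 0, 0, 0, -0.02, 0, 0, 0, -0.02, 0, 0, 0, 0, 0, -0.02, 0, 0, 0, -0.025, 0]

```text
time_s: 53.27
tcp_pos: [0.6362, 0.1101, 0.3541]
eef_rot: [-147.9, 89.7, 23.8]
contact_force: [1.1, 1.0, -0.3]
gripper_width: 0.0005
```

Request:
play_rows:
  series: [0, 0, -0.025, 0, 0, 0, -0.015, 0, 0, 0, 0, 0, 0, 0, 0, 0, 0, 0, 0, 0]

```text
time_s: 53.68
tcp_pos: [0.6751, 0.1039, 0.3506]
eef_rot: [29.2, 90.0, -159.1]
contact_force: [0.7, -0.2, 0.4]
gripper_width: 0.0002
```

Request:
play_rows:
  series: [0.02, 0, 0, 0, 0.02, 0, 0, 0, 0.02, 0, 0, 0, 0.015, 0, 0, 0, 0.01, 0, 0, 0]

```text
time_s: 54.1
tcp_pos: [0.674, 0.104, 0.2648]
eef_rot: [9.4, 89.9, -179.0]
contact_force: [-0.0, 0.8, 0.2]
gripper_width: 0.0006
```

Request:
play_rows:
  series: [0, 0, 0, 0, 0, 0, 0.004, 0, 0, 0, 0.004, 0, 0, 0, 0.004, 0, 0, 0, 0.004, 0]

```text
time_s: 54.52
tcp_pos: [0.6593, 0.1065, 0.2671]
eef_rot: [-150.4, 89.9, 21.3]
contact_force: [-0.5, -0.1, -0.4]
gripper_width: 0.0
```

Request:
play_rows:
  series: [0, 0, 0.003, 0, 0, 0, 0.003, 0, 0, 0, 0.003, 0, 0, 0, 0.003, 0, 0, 0, 0, 0]

```text
time_s: 54.93
tcp_pos: [0.6471, 0.1081, 0.2661]
eef_rot: [-120.9, 90.0, 50.7]
contact_force: [-0.5, -0.3, 0.7]
gripper_width: 0.0008
```

```bash
python3 -c "
from h import *
chest()"
```

```text
54.9333 [0.6471 0.1081 0.2661] [-120.9    89.99   50.75] [-0.5 -0.3  0.7] 0.0008371177711152817
chest xyz mm [ 85.7 -91.9 266.1]
```

Request:
play_rows:
  series: [0, 0, 0.003, 0, 0, 0, 0.003, 0, 0, 0, 0.003, 0, 0, 0, 0.003, 0, 0, 0, 0, 0]

```text
time_s: 55.35
tcp_pos: [0.6352, 0.1098, 0.266]
eef_rot: [-107.3, 90.0, 64.4]
contact_force: [0.5, 0.1, -0.4]
gripper_width: 0.0004
```

Request:
play_rows:
  series: [0, 0, 0.003, 0, 0, 0, 0.003, 0, 0, 0, 0.003, 0, 0, 0, 0.003, 0, 0, 0, 0, 0]

```text
time_s: 55.77
tcp_pos: [0.6237, 0.1116, 0.2661]
eef_rot: [-149.4, 90.0, 22.2]
contact_force: [2.1, 0.1, -0.5]
gripper_width: 0.0008
```

```bash
python3 -c "
from h import *
chest()
c=snap('side','d18');cv2.imwrite('pics/d18y.png',cv2.resize(c['img'][140:240,210:310],None,fx=5.5,fy=5.5,interpolation=2))
c=snap('scene','s18');cv2.imwrite('pics/s18y.png',cv2.resize(c['img'][90:190,260:360],None,fx=5.5,fy=5.5,interpolation=2))"
```

```text
55.7667 [0.6237 0.1116 0.2661] [-149.41   89.95   22.23] [ 2.1  0.1 -0.5] 0.0008370751143519143
chest xyz mm [ 62.1 -91.6 266.1]
```

View pics/s18y.png

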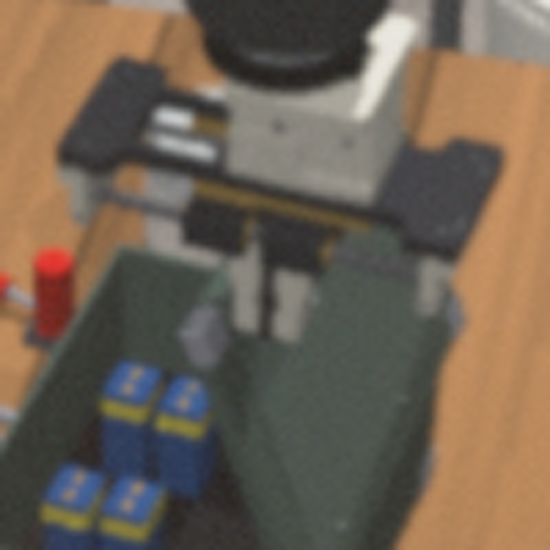

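View pics/d18y.png

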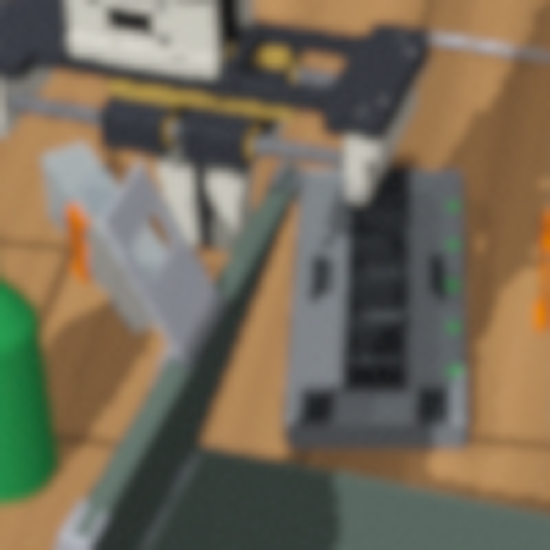

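```bash
python3 - <<'E'
import numpy as np
s=172;p=None
for t in np.arange(1.22,-.07,-.06):
    x=100-s*np.cos(t)+12*np.sin(t)+9;z=120+s*np.sin(t)+12*np.cos(t)-20
    if p: print('%.2f x %.1f z %.1f  tx %.4f tz %.4f'%(t,x,z,(p[1]-z)/1000,(p[0]-x)/1000))
    p=(x,z)
E
```

```text
1.16 x 51.3 z 262.5  tx 0.0032 tz 0.0098
1.10 x 41.7 z 258.7  tx 0.0038 tz 0.0096
1.04 x 32.3 z 254.4  tx 0.0043 tz 0.0094
0.98 x 23.2 z 249.5  tx 0.0049 tz 0.0091
0.92 x 14.3 z 244.1  tx 0.0054 tz 0.0088
0.86 x 5.9 z 238.2  tx 0.0059 tz 0.0085
0.80 x -2.2 z 231.7  tx 0.0064 tz 0.0081
0.74 x -9.9 z 224.8  tx 0.0069 tz 0.0077
0.68 x -17.2 z 217.5  tx 0.0074 tz 0.0073
0.62 x -24.0 z 209.7  tx 0.0078 tz 0.0068
0.56 x -30.4 z 201.5  tx 0.0082 tz 0.0063
0.50 x -36.2 z 193.0  tx 0.0085 tz 0.0058
0.44 x -41.5 z 184.1  tx 0.0089 tz 0.0053
0.38 x -46.3 z 174.9  tx 0.0092 tz 0.0048
0.32 x -50.5 z 165.5  tx 0.0094 tz 0.0042
0.26 x -54.1 z 155.8  tx 0.0097 tz 0.0036
0.20 x -57.2 z 145.9  tx 0.0099 tz 0.0031
0.14 x -59.6 z 135.9  tx 0.0100 tz 0.0025
0.08 x -61.5 z 125.7  tx 0.0102 tz 0.0018
0.02 x -62.7 z 115.4  tx 0.0103 tz 0.0012
-0.04 x -63.3 z 105.1  tx 0.0103 tz 0.0006
```

Request:
play_rows:
  series: [0.003, 0, 0.008, 0, 0.0035, 0, 0.0085, 0, 0.004, 0, 0.0085, 0, 0.004, 0, 0.0085, 0, 0.0045, 0, 0.0085, 0]

```text
time_s: 56.28
tcp_pos: [0.5811, 0.1177, 0.2465]
eef_rot: [-78.4, 90.0, 93.2]
contact_force: [3.4, 0.3, 0.4]
gripper_width: 0.0005
```

```bash
python3 -c "
from h import *
chest()
c=snap('side','d19');cv2.imwrite('pics/d19y.png',cv2.resize(c['img'][140:290,200:350],None,fx=3.8,fy=3.8,interpolation=2))"
```

```text
56.2833 [0.5811 0.1177 0.2465] [-78.41  89.99  93.24] [3.4 0.3 0.4] 0.0004934194221489709
chest xyz mm [ 19.  -91.5 246.5]
```

View pics/d19y.png

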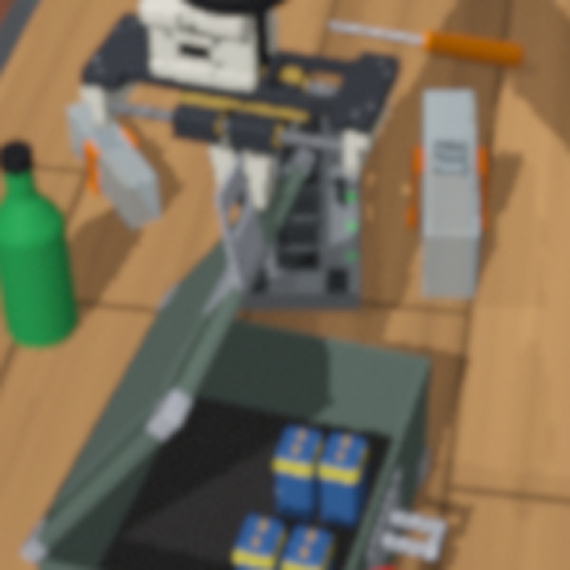

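Request:
play_rows:
  series: [0.0054, 0, 0.0088, 0, 0.0059, 0, 0.0085, 0, 0.0064, 0, 0.0081, 0, 0.0069, 0, 0.0077, 0, 0.0074, 0, 0.0073, 0]

```text
time_s: 56.75
tcp_pos: [0.5412, 0.1233, 0.2142]
eef_rot: [38.2, 89.9, -150.1]
contact_force: [1.6, -0.6, 1.5]
gripper_width: 0.0001
```

Request:
play_rows:
  series: [0.0078, 0, 0.0068, 0, 0.0082, 0, 0.0063, 0, 0.0085, 0, 0.0058, 0, 0.0089, 0, 0.0053, 0, 0.0092, 0, 0.0048, 0]

```text
time_s: 57.17
tcp_pos: [0.5128, 0.1277, 0.1713]
eef_rot: [19.9, 90.0, -168.5]
contact_force: [-1.5, -0.5, 1.2]
gripper_width: 0.0009
```

```bash
python3 -c "
from h import *
chest()
c=snap('side','d20');cv2.imwrite('pics/d20y.png',cv2.resize(c['img'][140:310,190:360],None,fx=3.5,fy=3.5,interpolation=2))"
```

```text
57.1667 [0.5128 0.1277 0.1713] [  19.9    89.96 -168.46] [-1.5 -0.5  1.2] 0.0009390572170981957
chest xyz mm [-50.  -91.2 171.3]
```

View pics/d20y.png

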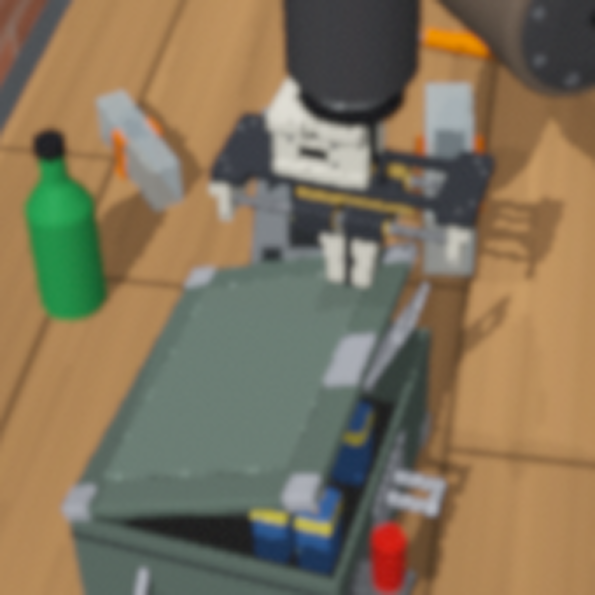

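Request:
play_rows:
  series: [0.0094, 0, 0.0042, 0, 0.0097, 0, 0.0036, 0, 0.0099, 0, 0.0031, 0, 0.01, 0, 0.0025, 0, 0.009, 0, 0.001, 0]

```text
time_s: 57.63
tcp_pos: [0.4988, 0.1298, 0.123]
eef_rot: [15.8, 90.0, -172.6]
contact_force: [-1.1, -0.3, 0.5]
gripper_width: 0.0001
```

Request:
play_rows:
  series: [0.004, 0, 0, 0, 0.004, 0, 0, 0, 0.002, 0, 0, 0, 0.001, 0, 0, 0, 0, 0, 0, 0]

```text
time_s: 58.05
tcp_pos: [0.4995, 0.1298, 0.1132]
eef_rot: [151.5, 90.0, -36.8]
contact_force: [-0.1, -0.0, -0.4]
gripper_width: 0.0002
```

```bash
python3 -c "
from h import *
chest()
c=snap('side','d21');cv2.imwrite('pics/d21y.png',cv2.resize(c['img'][140:310,190:360],None,fx=3.5,fy=3.5,interpolation=2))"
```

```text
58.05 [0.4995 0.1298 0.1132] [151.53  89.99 -36.84] [-0.1 -0.  -0.4] 0.00019510760144851564
chest xyz mm [-63.4 -90.9 113.2]
```

View pics/d21y.png

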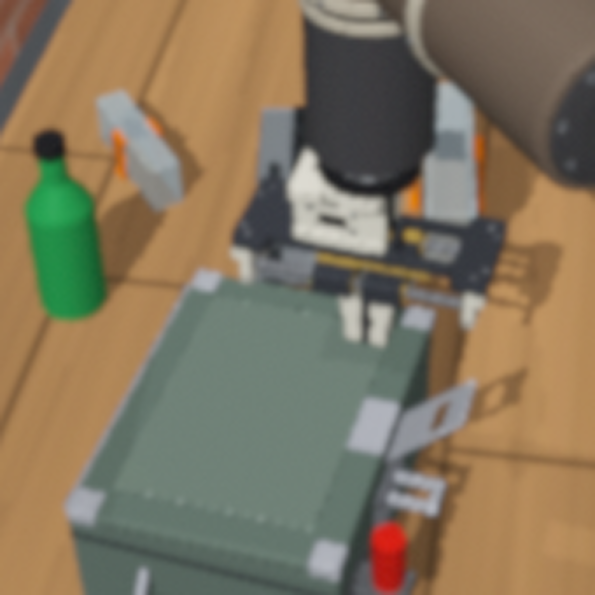

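Request:
play_rows:
  series: [0.002, 0, 0, 0, 0.002, 0, 0, 0, 0.001, 0, 0, 0, 0, 0, 0, 0, 0, 0, 0, 0]

```text
time_s: 58.52
tcp_pos: [0.4993, 0.1298, 0.1082]
eef_rot: [55.4, 90.0, -133.0]
contact_force: [0.4, 0.5, 0.4]
gripper_width: 0.0007
```

Request:
play_rows:
  series: [0.002, 0, 0, 0, 0.001, 0, 0, 0, 0.001, 0, 0, 0, 0, 0, 0, 0, 0, 0, 0, 0]

```text
time_s: 58.93
tcp_pos: [0.4996, 0.1298, 0.1065]
eef_rot: [-166.0, 89.9, 5.7]
contact_force: [-9.3, -1.3, 22.1]
gripper_width: 0.0004
```

The lid is shut, with firm contact (22 N up) at TCP z 0.1065. Now the hasp: rise and move in front, over the hasp.

Request:
play_rows:
  series: [-0.01, 0, 0, 0, -0.02, 0, 0, 0, -0.025, 0, 0, 0, -0.025, 0, 0, 0, -0.02, 0, 0, 0]

```text
time_s: 59.35
tcp_pos: [0.4997, 0.1299, 0.2062]
eef_rot: [-152.5, 89.9, 19.1]
contact_force: [0.8, 0.8, 0.8]
gripper_width: 0.0005
```

```bash
python3 -c "
from h import *
chest();go(*fr(CH,HY,-.151,0),.21,172)
c=snap('side','d22');cv2.imwrite('pics/d22y.png',cv2.resize(c['img'][140:310,200:370],None,fx=3.5,fy=3.5,interpolation=2))
c=snap('scene','s22');cv2.imwrite('pics/s22y.png',cv2.resize(c['img'][90:240,210:360],None,fx=4,fy=4,interpolation=2))"
```

```text
59.35 [0.4997 0.1299 0.2062] [-152.52   89.93   19.13] [0.8 0.8 0.8] 0.00045333218562634635
chest xyz mm [-63.2 -90.8 206.2]
59.35 [0.4997 0.1299 0.2062] [-152.52   89.93   19.13] [0.8 0.8 0.8] 0.00045333218562634635
zyaw 171.65 j1 36.4 j6 -44.8 spin -0.0062 rad shift now [-0.0038 -0.0903  0.0883] after spin [-0.0038 -0.0908  0.0877] rows 3.0
```

View pics/d22y.png

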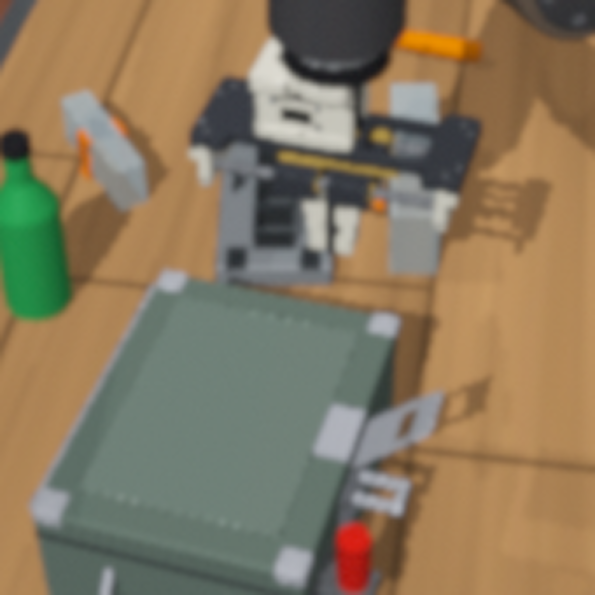

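View pics/s22y.png

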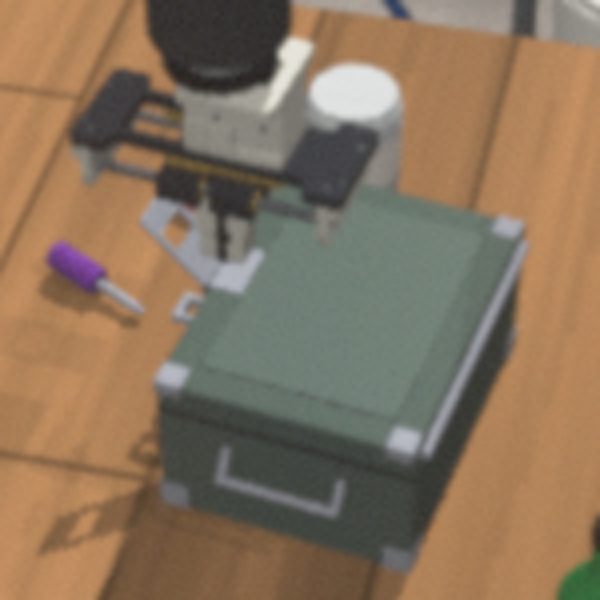

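Request:
play_rows:
  series: [0, -0.018, 0.0176, 0, 0, -0.018, 0.0176, 0, 0, -0.018, 0.0176, 0, 0, -0.018, 0.0176, 0, 0, -0.018, 0.0176, 0]

```text
time_s: 59.87
tcp_pos: [0.4244, 0.2322, 0.2037]
eef_rot: [42.5, 90.0, -145.9]
contact_force: [-0.5, 0.9, -0.0]
gripper_width: 0.0002
```

Request:
play_rows:
  series: [0, 0, 0, -0.006, 0, 0, 0, 0, 0, 0, 0, 0, 0, 0, 0, 0, 0, 0, 0, 0]

```text
time_s: 60.28
tcp_pos: [0.4257, 0.231, 0.204]
eef_rot: [59.8, 90.0, -128.3]
contact_force: [-0.0, -0.2, 0.2]
gripper_width: 0.0005
```

```bash
python3 -c "
from h import *
chest();
c=snap('wrist','w23')
c=snap('side','d23');cv2.imwrite('pics/d23y.png',cv2.resize(c['img'][140:310,220:390],None,fx=3.5,fy=3.5,interpolation=2))"
```

```text
60.2833 [0.4257 0.231  0.204 ] [  59.8    89.97 -128.29] [-0.  -0.2  0.2] 0.0005116043333583454
chest xyz mm [-150.6   -1.   204. ]
```

View pics/w23.png

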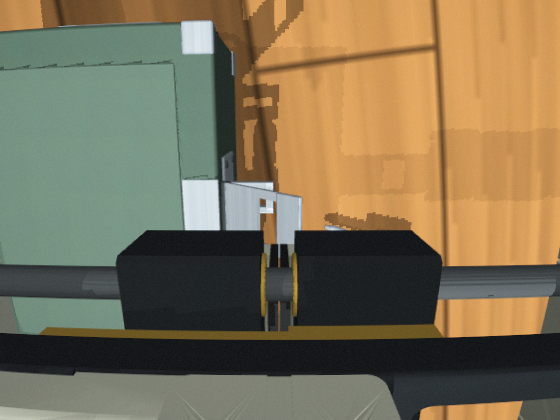

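View pics/d23y.png

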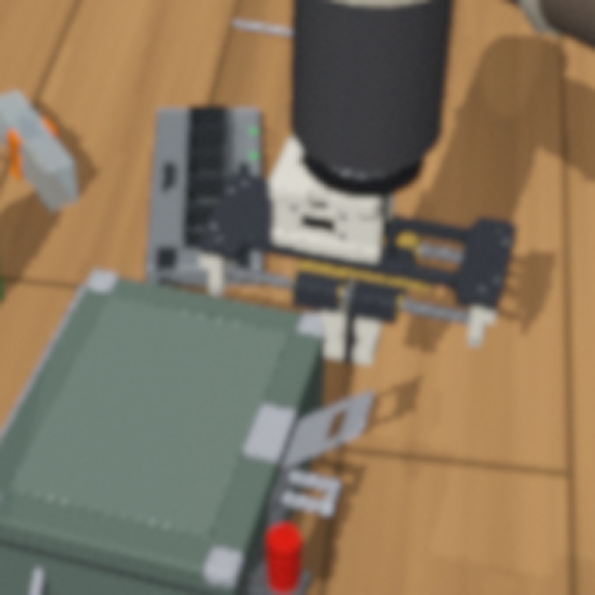

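Request:
play_rows:
  series: [0.015, 0, 0, 0, 0.015, 0, 0, 0, 0.015, 0, 0, 0, 0.01, 0, 0, 0, 0.008, 0, 0, 0]

```text
time_s: 60.8
tcp_pos: [0.4254, 0.2311, 0.1404]
eef_rot: [61.9, 90.0, -126.2]
contact_force: [-0.1, -0.1, 0.6]
gripper_width: 0.0003
```

Request:
play_rows:
  series: [0.006, 0, 0, 0, 0.006, 0, 0, 0, 0.006, 0, 0, 0, 0.006, 0, 0, 0, 0.006, 0, 0, 0]

```text
time_s: 61.22
tcp_pos: [0.4255, 0.2318, 0.111]
eef_rot: [-120.1, 90.0, 51.8]
contact_force: [-0.7, -0.0, 0.5]
gripper_width: 0.0004
```

```bash
python3 -c "
from h import *
chest();
c=snap('side','d24');cv2.imwrite('pics/d24y.png',cv2.resize(c['img'][180:310,260:390],None,fx=4.5,fy=4.5,interpolation=2))"
```

```text
61.2167 [0.4255 0.2318 0.111 ] [-120.14   89.97   51.85] [-0.7 -0.   0.5] 0.0004386580356725159
chest xyz mm [-150.9   -0.2  111. ]
```

View pics/d24y.png

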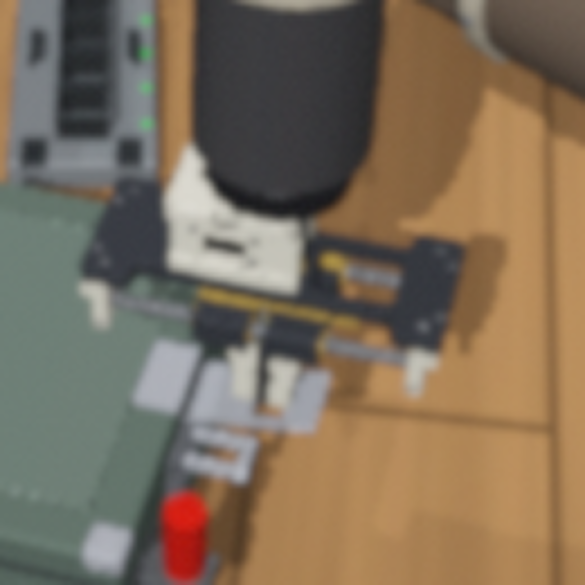

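Request:
play_rows:
  series: [0.006, 0, 0, 0, 0.006, 0, 0, 0, 0.005, 0, 0, 0, 0.003, 0, 0, 0, 0, 0, 0, 0]

```text
time_s: 61.68
tcp_pos: [0.4251, 0.2313, 0.0905]
eef_rot: [54.5, 89.9, -133.6]
contact_force: [0.9, -0.7, -0.5]
gripper_width: 0.001
```

Request:
play_rows:
  series: [0, 0, -0.004, 0, 0, 0, -0.005, 0, 0, 0, -0.005, 0, 0, 0, -0.004, 0, 0, 0, 0, 0]

```text
time_s: 62.1
tcp_pos: [0.443, 0.2286, 0.0907]
eef_rot: [31.0, 89.9, -157.1]
contact_force: [-4.0, 1.0, 0.6]
gripper_width: 0.0004
```

```bash
python3 -c "
from h import *
chest();
c=snap('side','d25');cv2.imwrite('pics/d25y.png',cv2.resize(c['img'][180:310,260:390],None,fx=4.5,fy=4.5,interpolation=2))
c=snap('scene','s25');cv2.imwrite('pics/s25y.png',cv2.resize(c['img'][90:220,210:340],None,fx=4.5,fy=4.5,interpolation=2))"
```

```text
62.1 [0.443  0.2286 0.0907] [  30.99   89.88 -157.08] [-4.   1.   0.6] 0.0004362412190135863
chest xyz mm [-133.2   -0.9   90.7]
```

View pics/d25y.png

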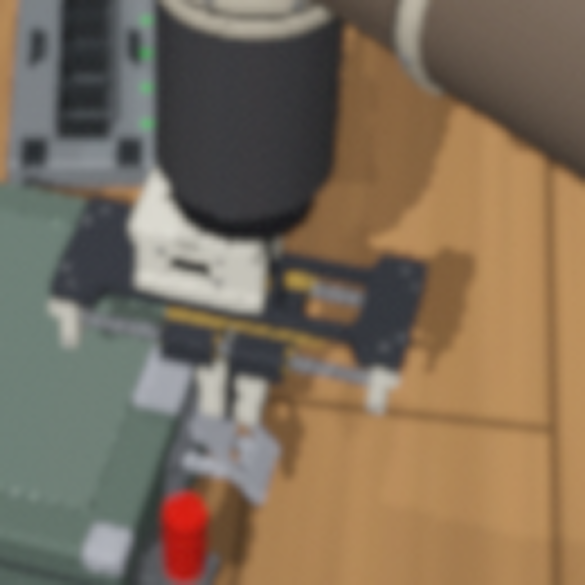

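View pics/s25y.png

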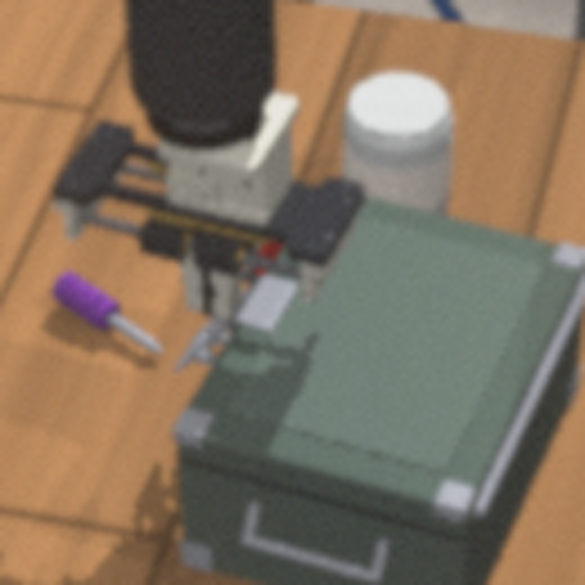

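Request:
play_rows:
  series: [0, 0, -0.003, 0, 0, 0, -0.003, 0, 0, 0, -0.003, 0, 0, 0, -0.002, 0, 0, 0, 0, 0]

```text
time_s: 62.62
tcp_pos: [0.4469, 0.2273, 0.0885]
eef_rot: [12.2, 89.3, -176.0]
contact_force: [-35.8, 14.9, 4.1]
gripper_width: 0.0006
```

Request:
play_rows:
  series: [0, 0, -0.002, 0, 0, 0, -0.001, 0, 0, 0, -0.001, 0, 0, 0, 0, 0, 0, 0, 0, 0]

```text
time_s: 63.03
tcp_pos: [0.4471, 0.2271, 0.0884]
eef_rot: [10.3, 89.0, -177.9]
contact_force: [-57.1, 22.2, 16.5]
gripper_width: 0.0005
```

```bash
python3 -c "
from h import *
chest();
c=snap('side','d26');cv2.imwrite('pics/d26y.png',cv2.resize(c['img'][200:310,260:370],None,fx=5,fy=5,interpolation=2))
c=snap('scene','s26');cv2.imwrite('pics/s26y.png',cv2.resize(c['img'][110:220,220:330],None,fx=5,fy=5,interpolation=2))"
```

```text
63.0333 [0.4471 0.2271 0.0884] [  10.27   89.01 -177.91] [-57.1  22.2  16.5] 0.0004548634396658273
chest xyz mm [-128.9   -1.9   88.4]
```

View pics/d26y.png

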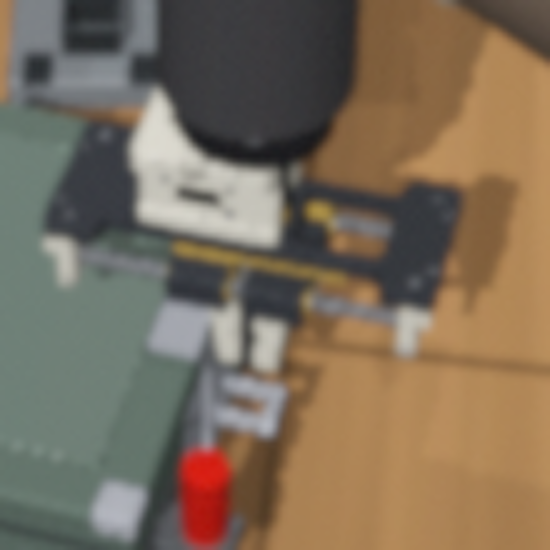

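View pics/s26y.png

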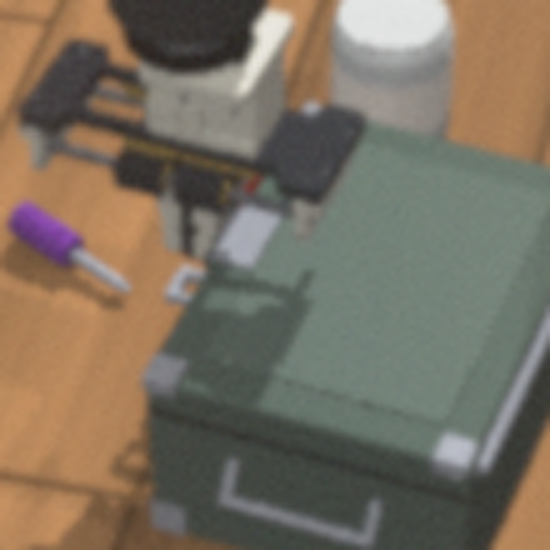

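Request:
play_rows:
  series: [0, 0, 0.003, 0, 0, 0, 0.003, 0, 0, 0, 0.005, 0, 0, 0, 0.01, 0, 0, 0, 0.01, 0]

```text
time_s: 63.55
tcp_pos: [0.4277, 0.2317, 0.0916]
eef_rot: [-152.8, 89.9, 19.2]
contact_force: [-0.5, 0.6, -0.1]
gripper_width: 0.0004
```

Request:
play_rows:
  series: [-0.01, 0, 0.01, 0, -0.02, 0, 0, 0, -0.025, 0, 0, 0, -0.025, 0, 0, 0, -0.02, 0, 0, 0]

```text
time_s: 63.97
tcp_pos: [0.4179, 0.233, 0.1937]
eef_rot: [-139.9, 89.8, 32.1]
contact_force: [1.0, 0.7, -0.2]
gripper_width: 0.0007
```

Request:
play_rows:
  series: [0, 0.02, 0, 0, 0, 0.03, 0, 0, 0, 0.03, 0, 0, 0, 0.03, 0, 0, 0, 0.02, 0, 0]

```text
time_s: 64.38
tcp_pos: [0.3984, 0.1017, 0.1913]
eef_rot: [-149.7, 89.9, 22.2]
contact_force: [-0.6, -0.3, -0.8]
gripper_width: 0.0005
```

```bash
python3 -c "
from h import *
chest();
c=snap('side','d27');cv2.imwrite('pics/d27y.png',cv2.resize(c['img'][230:330,260:370],None,fx=5.5,fy=5.5,interpolation=2))
c=snap('scene','s27');cv2.imwrite('pics/s27y.png',cv2.resize(c['img'][110:220,220:330],None,fx=5,fy=5,interpolation=2))"
```

```text
64.3833 [0.3984 0.1017 0.1913] [-149.71   89.94   22.24] [-0.6 -0.3 -0.8] 0.0005251023564213395
chest xyz mm [-159.7 -132.8  191.3]
```

View pics/d27y.png

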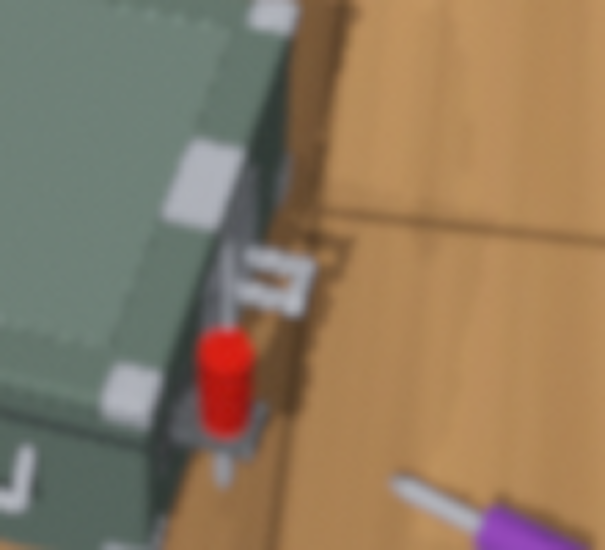

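View pics/s27y.png

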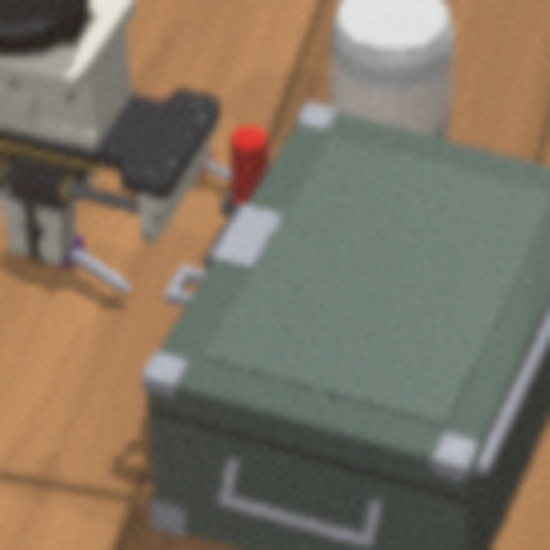

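Request:
play_rows:
  series: [-0.006, 0, 0, 0.105, -0.006, 0, 0, 0.105, -0.006, 0, 0, 0.105, -0.006, 0, 0, 0.105, -0.006, 0, 0, 0.105]

```text
time_s: 64.9
tcp_pos: [0.3994, 0.1041, 0.2216]
eef_rot: [-120.6, 89.9, 20.9]
contact_force: [0.8, -0.1, 0.6]
gripper_width: 0.0005
```

Request:
play_rows:
  series: [-0.006, 0, 0, 0.105, -0.006, 0, 0, 0.105, -0.006, 0, 0, 0.105, -0.006, 0, 0, 0.105, -0.006, 0, 0, 0.105]

```text
time_s: 65.32
tcp_pos: [0.3994, 0.1041, 0.2516]
eef_rot: [-94.0, 89.9, 17.5]
contact_force: [-0.5, 1.1, 0.5]
gripper_width: 0.0003
```

Request:
play_rows:
  series: [0, 0, 0, 0.105, 0, 0, 0, 0.105, 0, 0, 0, 0.105, 0, 0, 0, 0.105, 0, 0, 0, 0.101]
  jaw: 60

```text
time_s: 65.73
tcp_pos: [0.3994, 0.1041, 0.2513]
eef_rot: [-63.8, 89.9, 17.8]
contact_force: [0.0, -0.3, 0.8]
gripper_width: 0.0285
```

```bash
python3 -c "
from h import *
chest();go(*fr(CH,HY,-.058,.044),.25,82)"
```

```text
65.7333 [0.3994 0.1041 0.2513] [-63.83  89.95  17.82] [ 0.  -0.3  0.8] 0.028470351464727303
chest xyz mm [-159.  -130.3  251.3]
65.7333 [0.3994 0.1041 0.2513] [-63.83  89.95  17.82] [ 0.  -0.3  0.8] 0.028470351464727303
zyaw 81.65 j1 42.3 j6 -140.7 spin -0.0060 rad shift now [ 0.0014 -0.1     0.1749] after spin [ 0.0014 -0.101   0.1743] rows 5.0
```

Request:
play_rows:
  series: [0, -0.0167, 0.0291, -0.006, 0, -0.0167, 0.0291, 0, 0, -0.0167, 0.0291, 0, 0, -0.0167, 0.0291, 0, 0, -0.0167, 0.0291, 0]

```text
time_s: 66.15
tcp_pos: [0.5027, 0.2383, 0.2512]
eef_rot: [-64.5, 89.9, 17.8]
contact_force: [-0.3, -0.5, 0.1]
gripper_width: 0.052
```

Request:
play_rows:
  series: [0, -0.0167, 0.0291, 0, 0, 0, 0, 0, 0, 0, 0, 0, 0, 0, 0, 0, 0, 0, 0, 0]

```text
time_s: 66.57
tcp_pos: [0.5217, 0.263, 0.2515]
eef_rot: [-57.6, 90.0, 24.8]
contact_force: [1.0, -0.3, 0.4]
gripper_width: 0.0526
```

```bash
python3 -c "
from h import *
chest();c=snap('wrist','w28');cv2.imwrite('pics/w28y.png',cv2.resize(c['img'][20:230,180:400],None,fx=3.5,fy=2.8,interpolation=2))"
```

```text
66.5667 [0.5217 0.263  0.2515] [-57.55  89.98  24.75] [ 1.  -0.3  0.4] 0.05255421307789274
chest xyz mm [-60.   44.1 251.5]
```

View pics/w28.png

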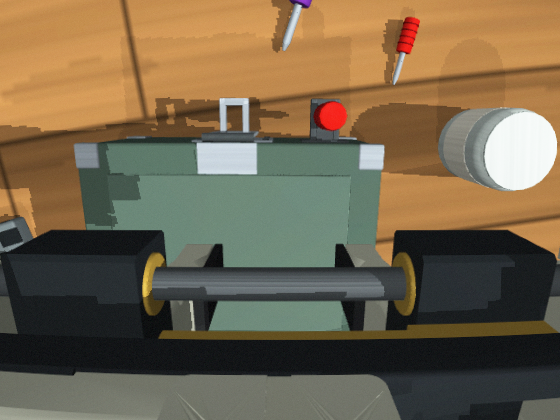

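```bash
python3 -c "
from h import *
c=load('w28');cv2.imwrite('pics/w28y.png',cv2.resize(c['img'][85:160,200:360],None,fx=5,fy=5,interpolation=2))"
```

```text
(no output)
```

View pics/w28y.png

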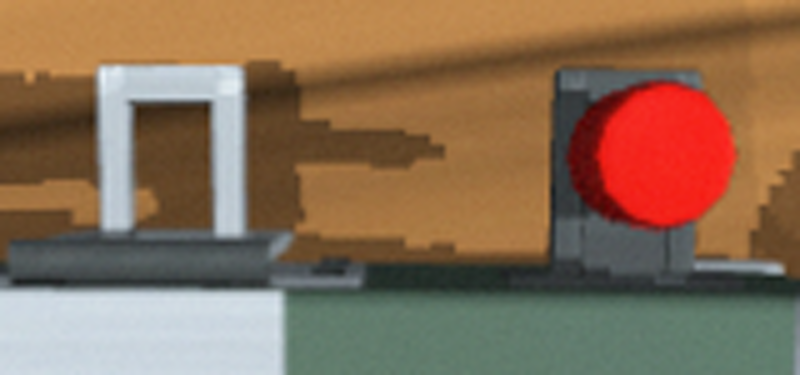

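```bash
python3 - <<'E'
from h import *
c=load('w28')
def ch(P):
    a=np.radians(HY);d=P[:2]-CH;return (1000*np.array([np.cos(a)*d[0]+np.sin(a)*d[1],-np.sin(a)*d[0]+np.cos(a)*d[1],P[2]])).round(1)
q=lambda u,v,z:ch(onz(c,200+u/5,85+v/5,z))
print('staple outer top L,R',q(99,66,.08),q(245,66,.08))
print('staple inner', q(133,101,.08),q(211,101,.08),'inner base',q(133,233,.08),q(213,233,.08))
hsv=cv2.cvtColor(c['img'],cv2.COLOR_BGR2HSV)
# bright top face of the head
m=(cv2.inRange(hsv,(0,200,235),(6,255,255))|cv2.inRange(hsv,(174,200,235),(180,255,255)));m[:85]=0;m[160:]=0
cn,_=cv2.findContours(m,cv2.RETR_EXTERNAL,cv2.CHAIN_APPROX_NONE);k=max(cn,key=cv2.contourArea)
(x,y),r=cv2.minEnclosingCircle(k);print('head',x,y,r,cv2.contourArea(k),ch(onz(c,x,y,.132)),onz(c,x,y,.132), 'r mm',1000*np.linalg.norm(onz(c,x,y,.132)-onz(c,x+r,y,.132)))
print('head by eye',q(667,154,.132))
print('hasp bottom edge z.049',q(10,241,.049),q(270,236,.049),' z=.08 contact',q(115,235,.08))
print('hasp hinge',q(15,280,.124))
print('lid corners',ch(onz(c,76,145,.132)),ch(onz(c,384,145,.132)))
E
```

```text
staple outer top L,R [-145.9  -12.8   80. ] [-145.9   15.1   80. ]
staple inner [-139.4   -6.5   80. ] [-139.4    8.5   80. ] inner base [-114.4   -7.1   80. ] [-114.4    8.4   80. ]
head 333.4135437011719 115.45112609863281 13.210311889648438 495.0 [-129.7   88.4  132. ] [0.45887212 0.31661636 0.132     ] r mm 10.924443018894616
head by eye [-129.4   88.4  132. ]
hasp bottom edge z.049 [-111.8  -37.7   49. ] [-112.8   17.5   49. ]  z=.08 contact [-114.1  -10.7   80. ]
hasp hinge [-108.1  -21.5  124. ]
lid corners [-106.  -130.1  132. ] [-106.   132.1  132. ]
```

```bash
python3 - <<'E'
import re
from h import *
n=fr(CH,HY,-.0045,.0009);print(n)
s=open('h.py').read().replace('CH=np.array([.575,.211])','CH=np.array([%.4f,%.4f])'%tuple(n));open('h.py','w').write(s)
E
python3 -c "
from h import *
go(.4589,.3166,.17,82);print(fr(CH,HY,-.125,.0875))"
```

```text
[0.57066905 0.21251752]
66.6167 [0.5217 0.2629 0.2518] [-45.09  89.95  37.2 ] [-0.5  0.7 -0.1] 0.05275562721946275
zyaw 82.30 j1 45.9 j6 -143.6 spin 0.0052 rad shift now [0.0818 0.0695 0.0447] after spin [0.0818 0.0698 0.0444] rows 2.0
[0.45909414 0.31654509]
```

Request:
play_rows:
  series: [0, 0.0174, 0.0112, 0.005, 0, 0.0174, 0.0111, 0, 0, 0.0174, 0.0111, 0, 0, 0.0174, 0.0111, 0, 0, 0, 0, 0]

```text
time_s: 67.03
tcp_pos: [0.4573, 0.3181, 0.2523]
eef_rot: [-15.3, 89.9, 66.8]
contact_force: [0.4, -0.7, 0.4]
gripper_width: 0.0526
```

Request:
play_rows:
  series: [0.02, 0, 0, 0, 0.02, 0, 0, 0, 0.02, 0, 0, 0, 0.02, 0, 0, 0, 0, 0, 0, 0]

```text
time_s: 67.45
tcp_pos: [0.4576, 0.3149, 0.1681]
eef_rot: [138.8, 89.7, -139.2]
contact_force: [-1.0, 1.0, -0.7]
gripper_width: 0.0525
```

Request:
play_rows:
  series: [0, 0, 0, 0, 0, 0, 0, 0, 0, 0, 0, 0, 0, 0, 0, 0, 0, 0, 0, 0]

```text
time_s: 67.87
tcp_pos: [0.4597, 0.3175, 0.1723]
eef_rot: [-31.9, 89.9, 50.1]
contact_force: [-0.4, 0.3, 0.1]
gripper_width: 0.0524
```

```bash
python3 -c "
from h import *
go(.4589,.3166,.088,82)
c=snap('side','d29');cv2.imwrite('pics/d29y.png',cv2.resize(c['img'][210:340,250:380],None,fx=4.5,fy=4.5,interpolation=2))"
```

```text
67.8667 [0.4597 0.3175 0.1723] [-31.95  89.9   50.08] [-0.4  0.3  0.1] 0.05244932185037131
zyaw 82.02 j1 54.7 j6 -152.7 spin 0.0004 rad shift now [ 0.0843  0.0008 -0.0011] after spin [ 0.0843  0.0008 -0.0011] rows 3.0
```

View pics/d29y.png

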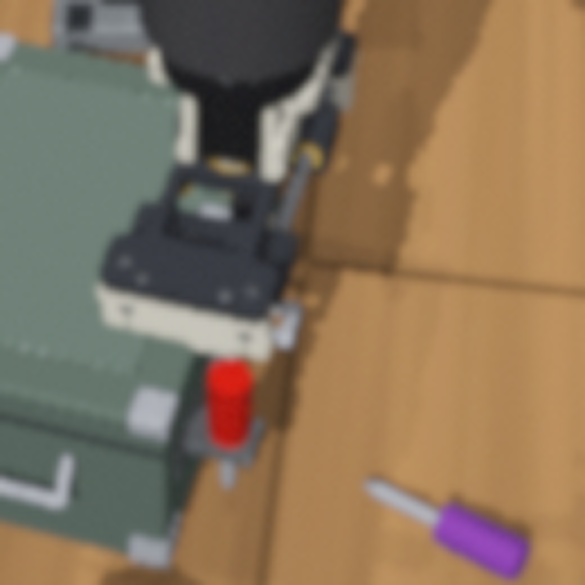

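Request:
play_rows:
  series: [0.02, 0.0005, -0.0006, 0, 0.02, 0, 0, 0, 0.018, 0, 0, 0, 0.012, 0, 0, 0, 0, 0, 0, 0]

```text
time_s: 68.33
tcp_pos: [0.4576, 0.3154, 0.0989]
eef_rot: [144.3, 89.8, -133.7]
contact_force: [0.1, -1.2, 0.9]
gripper_width: 0.0526
```

Request:
play_rows:
  series: [0.005, 0, 0, 0, 0.004, 0, 0, 0, 0.003, 0, 0, 0, 0, 0, 0, 0, 0, 0, 0, 0]

```text
time_s: 68.75
tcp_pos: [0.4589, 0.3168, 0.0896]
eef_rot: [-39.5, 90.0, 42.5]
contact_force: [0.3, 0.0, 0.3]
gripper_width: 0.0528
```

```bash
python3 -c "
from h import *
go(.4589,.3166,.088,82)
c=snap('side','d30');cv2.imwrite('pics/d30y.png',cv2.resize(c['img'][210:340,250:380],None,fx=4.5,fy=4.5,interpolation=2))
c=snap('scene','s30');cv2.imwrite('pics/s30y.png',cv2.resize(c['img'][90:200,220:330],None,fx=5,fy=5,interpolation=2))"
```

```text
68.75 [0.4589 0.3168 0.0896] [-39.54  89.97  42.48] [0.3 0.  0.3] 0.05283178699386217
zyaw 82.03 j1 54.7 j6 -152.7 spin 0.0005 rad shift now [ 0.0016 -0.     -0.0002] after spin [ 0.0016 -0.     -0.0002] rows 1.0
```

View pics/d30y.png

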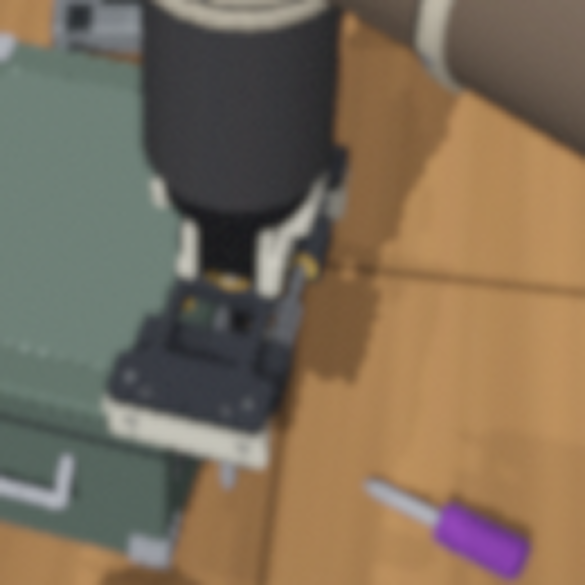

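View pics/s30y.png

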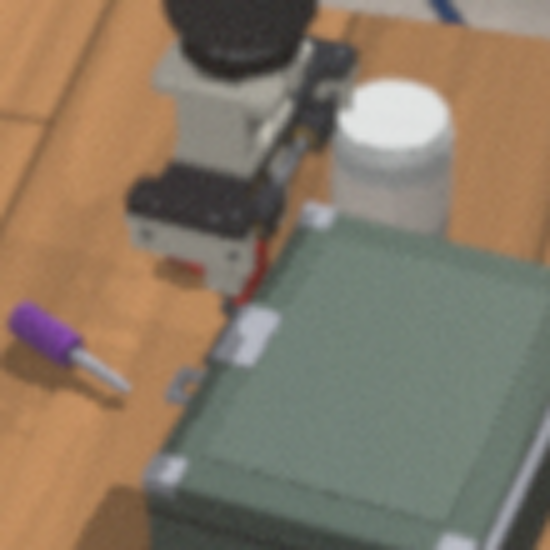

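Request:
play_rows:
  series: [0, 0, 0, 0, 0, 0, 0, 0, 0, 0, 0, 0, 0, 0, 0, 0, 0, 0, 0, 0]
  jaw: 0
  squeeze: 25

```text
time_s: 69.27
tcp_pos: [0.4588, 0.3166, 0.0893]
eef_rot: [-46.7, 90.0, 35.3]
contact_force: [0.0, -1.7, -0.1]
gripper_width: 0.0249
```

Request:
play_rows:
  series: [0, 0, 0, 0, -0.004, 0, 0, 0, -0.008, 0, 0, 0, -0.01, 0, 0, 0, -0.01, 0, 0, 0]

```text
time_s: 69.68
tcp_pos: [0.4589, 0.3167, 0.1224]
eef_rot: [-70.4, 90.0, 11.7]
contact_force: [0.4, -0.4, -0.1]
gripper_width: 0.0236
```

Request:
play_rows:
  series: [-0.012, 0, 0, 0, -0.012, 0, 0, 0, -0.01, 0, 0, 0, -0.006, 0, 0, 0, 0, 0, 0, 0]

```text
time_s: 70.1
tcp_pos: [0.4594, 0.3174, 0.1633]
eef_rot: [-34.0, 89.8, 48.0]
contact_force: [0.4, 0.3, -1.1]
gripper_width: 0.023
```

```bash
python3 -c "
from h import *
chest()
c=snap('side','d31');cv2.imwrite('pics/d31y.png',cv2.resize(c['img'][200:330,240:370],None,fx=4.5,fy=4.5,interpolation=2))
c=snap('scene','s31');cv2.imwrite('pics/s31y.png',cv2.resize(c['img'][80:200,210:330],None,fx=5,fy=5,interpolation=2))"
```

```text
70.1 [0.4594 0.3174 0.1633] [-34.    89.82  48.03] [ 0.4  0.3 -1.1] 0.023039820335106608
chest xyz mm [-124.8   88.4  163.3]
```

View pics/d31y.png

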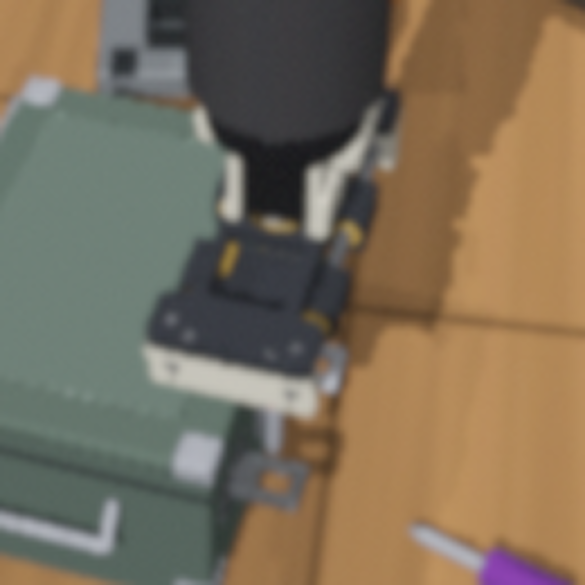

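View pics/s31y.png

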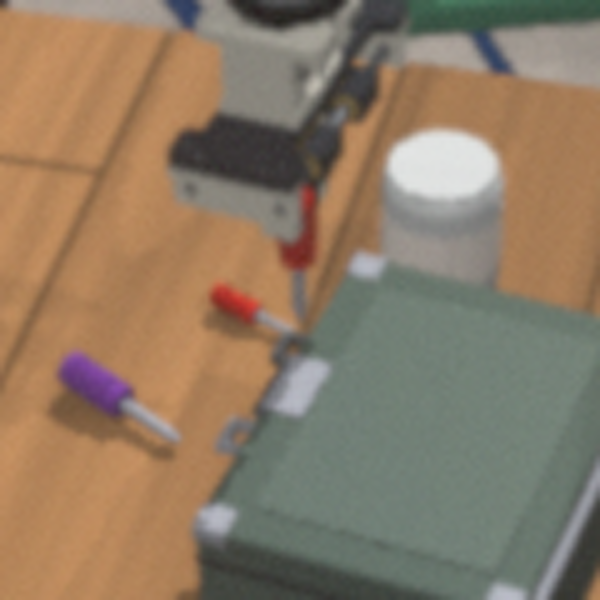

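```bash
python3 -c "
from h import *
go(*fr(CH,HY,-.1245,-.0001),.163,82)"
```

```text
70.2 [0.4586 0.3166 0.1613] [11.88 89.97 93.89] [ 0.5 -0.6 -0.8] 0.023319176423112962
zyaw 82.02 j1 54.7 j6 -152.7 spin 0.0003 rad shift now [-0.0017 -0.001  -0.0876] after spin [-0.0017 -0.001  -0.0876] rows 3.0
```

Request:
play_rows:
  series: [0, 0, -0.01, 0, 0, 0, -0.02, 0, 0, 0, -0.025, 0, 0, -0.001, -0.022, 0, 0, 0, -0.0106, 0]

```text
time_s: 70.62
tcp_pos: [0.4463, 0.2269, 0.1604]
eef_rot: [137.6, 89.9, -140.4]
contact_force: [-0.7, -0.2, -1.0]
gripper_width: 0.0231
```

Request:
play_rows:
  series: [0, 0, 0, 0, 0, 0, 0, 0, 0, 0, 0, 0, 0, 0, 0, 0, 0, 0, 0, 0]

```text
time_s: 71.03
tcp_pos: [0.4477, 0.2304, 0.161]
eef_rot: [142.0, 90.0, -136.0]
contact_force: [0.1, 1.0, -1.5]
gripper_width: 0.0235
```

```bash
python3 -c "
from h import *
go(*fr(CH,HY,-.1245,-.0001),.11,82);chest()
c=snap('side','d32');cv2.imwrite('pics/d32y.png',cv2.resize(c['img'][210:320,260:370],None,fx=5,fy=5,interpolation=2))
c=snap('scene','s32');cv2.imwrite('pics/s32y.png',cv2.resize(c['img'][90:200,210:320],None,fx=5,fy=5,interpolation=2))"
```

```text
71.0333 [0.4477 0.2304 0.161 ] [ 141.98   89.98 -135.96] [ 0.1  1.  -1.5] 0.023494386058994097
zyaw 82.06 j1 49.6 j6 -147.6 spin 0.0010 rad shift now [ 0.051   0.0002 -0.0007] after spin [ 0.051   0.0002 -0.0007] rows 2.0
71.0333 [0.4477 0.2304 0.161 ] [ 141.98   89.98 -135.96] [ 0.1  1.  -1.5] 0.023494386058994097
chest xyz mm [-124.3    0.6  161. ]
```

View pics/d32y.png

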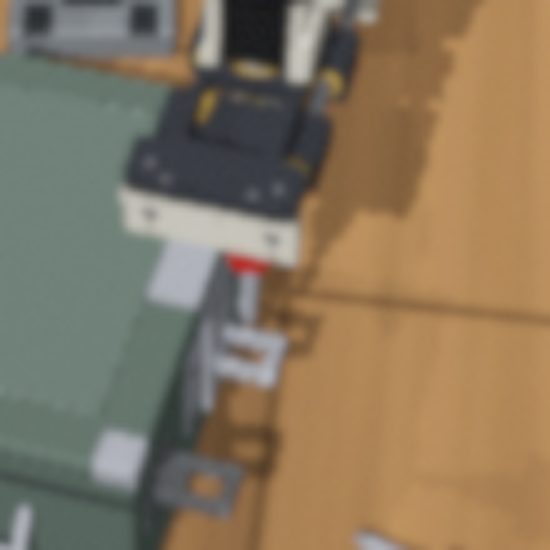

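View pics/s32y.png

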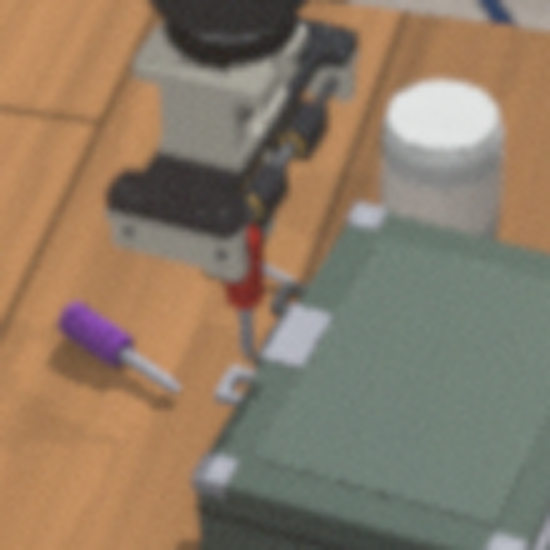

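```bash
python3 - <<'E'
from h import *
def ch(P):
    a=np.radians(HY);d=P[:2]-CH;return (1000*np.array([np.cos(a)*d[0]+np.sin(a)*d[1],-np.sin(a)*d[0]+np.cos(a)*d[1],P[2]])).round(1)
s=load('s32');d=load('d32')
a=ray(s,210+255/5,90+357/5);b=ray(d,260+244/5,210+320/5)
P=tri([a,b]);print('tip',ch(P),proj(s,P)-[261,161.4],proj(d,P)-[308.8,274])
print('shank top',ch(tri([ray(s,210+245/5,90+308/5),ray(d,260+247/5,210+275/5)])))
# staple corners both views: outer end
print('expect tip px', (proj(s,[*fr(CH,HY,-.1245,0),.103])-[210,90])*5,(proj(d,[*fr(CH,HY,-.1245,0),.103])-[260,210])*5)
for x,y in[(-.1355,-.008),(-.1355,.008),(-.11,-.008),(-.11,.008)]: print('staple inner',(proj(s,[*fr(CH,HY,x,y),.08])-[210,90])*5,(proj(d,[*fr(CH,HY,x,y),.08])-[260,210])*5)
E
```

```text
tip [-120.9    2.9  104.1] [-0.71427888 -0.06644728] [-0.85511968  0.08760835]
shank top [-124.3    4.5  142.1]
expect tip px [244.40769574 359.54793292] [247.69968053 319.22583183]
staple inner [224.57481538 390.35122365] [270.43219595 341.25176479]
staple inner [234.57127839 373.95779399] [263.0602221  363.96391256]
staple inner [262.12013835 400.44432602] [223.68864439 330.73648124]
staple inner [271.93378976 383.92957135] [215.88714605 353.2269897 ]
```

```bash
python3 - <<'E'
from h import *
def ch(P):
    a=np.radians(HY);d=P[:2]-CH;return (1000*np.array([np.cos(a)*d[0]+np.sin(a)*d[1],-np.sin(a)*d[0]+np.cos(a)*d[1],P[2]])).round(1)
s=load('s32');d=load('d32')
cv2.imwrite('pics/s32x.png',cv2.resize(s['img'][145:180,240:275],None,fx=16,fy=16,interpolation=2))
cv2.imwrite('pics/d32x.png',cv2.resize(d['img'][255:290,295:330],None,fx=16,fy=16,interpolation=2))
E
```

```text
(no output)
```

View pics/s32x.png

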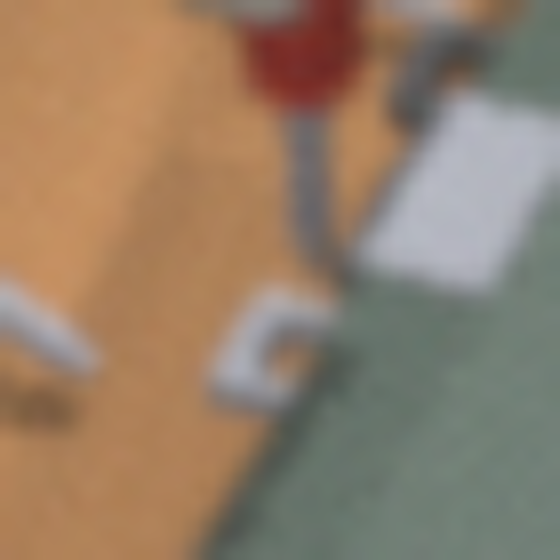

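View pics/d32x.png

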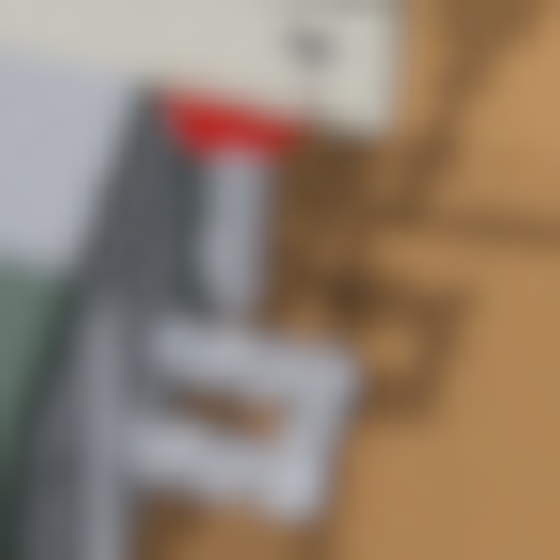

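```bash
python3 - <<'E'
from h import *
def ch(P):
    a=np.radians(HY);d=P[:2]-CH;return (1000*np.array([np.cos(a)*d[0]+np.sin(a)*d[1],-np.sin(a)*d[0]+np.cos(a)*d[1],P[2]])).round(1)
s=load('s32');d=load('d32')
S=lambda u,v:ray(s,240+u/16,145+v/16)
D=lambda u,v:ray(d,295+u/16,255+v/16)
print('outer -y',ch(tri([S(215,385),D(362,358)])),'outer +y',ch(tri([S(258,283),D(320,522)])))
print('tip',ch(tri([S(322,268),D(230,315)])),'shank top',ch(tri([S(306,115),D(240,155)])))
w=load('w28')
print(ch(onz(w,200+99/5,85+66/5,.08)),ch(onz(w,200+245/5,85+66/5,.08)))
E
```

```text
outer -y [-141.2  -13.3   78.9] outer +y [-144.    19.3   76.5]
tip [-123.2    2.7  102. ] shank top [-124.4    2.8  141.2]
[-141.5  -13.7   80. ] [-141.4   14.2   80. ]
```

Request:
play_rows:
  series: [0.006, 0, -0.0005, 0, 0.006, 0, 0, 0, 0.006, 0, 0, 0, 0.006, 0, 0, 0, 0.006, 0, 0, 0]

```text
time_s: 71.55
tcp_pos: [0.4473, 0.2291, 0.1303]
eef_rot: [145.2, 90.0, -132.8]
contact_force: [-0.2, -0.4, 0.2]
gripper_width: 0.0234
```

```bash
python3 -c "
from h import *
chest()
c=snap('side','d33');cv2.imwrite('pics/d33y.png',cv2.resize(c['img'][230:310,270:350],None,fx=7,fy=7,interpolation=2))
c=snap('scene','s33');cv2.imwrite('pics/s33y.png',cv2.resize(c['img'][130:190,225:285],None,fx=9,fy=9,interpolation=2))"
```

```text
71.55 [0.4473 0.2291 0.1303] [ 145.2    89.96 -132.77] [-0.2 -0.4  0.2] 0.023370131984316957
chest xyz mm [-124.5   -0.7  130.3]
```

View pics/d33y.png

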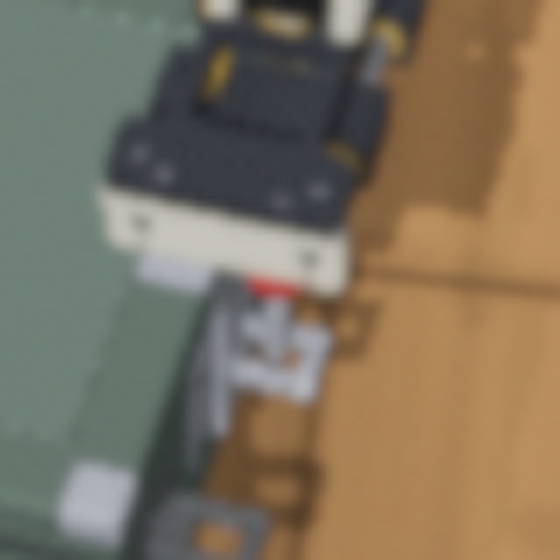

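View pics/s33y.png

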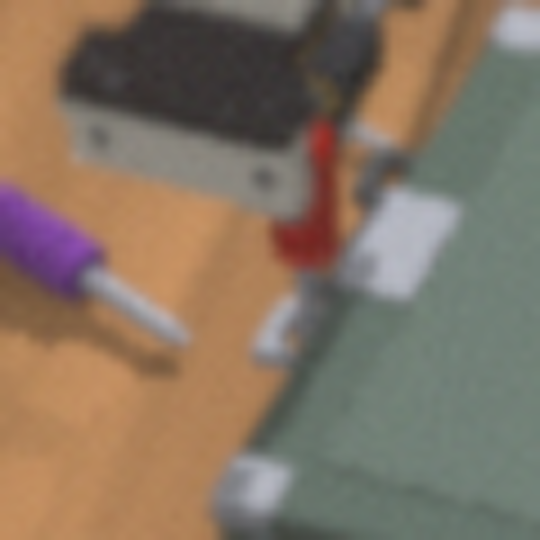

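Request:
play_rows:
  series: [0.006, 0, 0, 0, 0.006, 0, 0, 0, 0.006, 0, 0, 0, 0.006, 0, 0, 0, 0.005, 0, 0, 0]

```text
time_s: 72.07
tcp_pos: [0.4474, 0.2291, 0.1015]
eef_rot: [137.7, 90.0, -140.3]
contact_force: [-0.0, 0.4, -0.8]
gripper_width: 0.0234
```

Request:
play_rows:
  series: [0.004, 0, 0, 0, 0.003, 0, 0, 0, 0.002, 0, 0, 0, 0, 0, 0, 0, 0, 0, 0, 0]

```text
time_s: 72.48
tcp_pos: [0.4476, 0.2293, 0.0933]
eef_rot: [-69.3, 90.0, 12.8]
contact_force: [0.5, -0.2, -0.1]
gripper_width: 0.023
```

```bash
python3 -c "
from h import *
chest()
c=snap('side','d34');cv2.imwrite('pics/d34y.png',cv2.resize(c['img'][230:310,270:350],None,fx=7,fy=7,interpolation=2))
c=snap('scene','s34');cv2.imwrite('pics/s34y.png',cv2.resize(c['img'][130:190,225:285],None,fx=9,fy=9,interpolation=2))"
```

```text
72.4833 [0.4476 0.2293 0.0933] [-69.27  89.99  12.76] [ 0.5 -0.2 -0.1] 0.023034371546175058
chest xyz mm [-124.2   -0.5   93.3]
```

View pics/s34y.png

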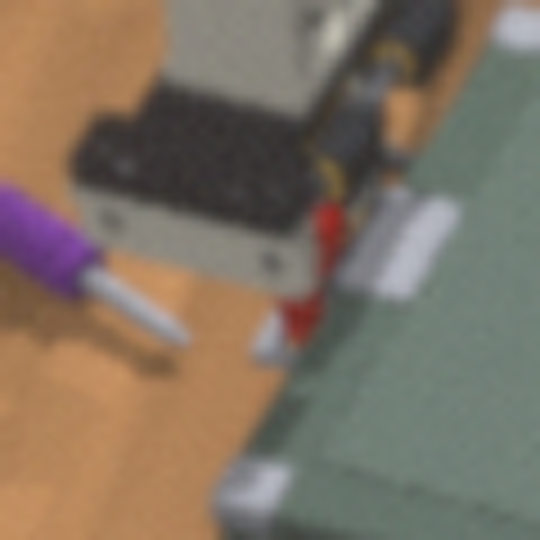

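Nearly seated and no force. I'll lower until it just touches, then release.

Request:
play_rows:
  series: [0.0015, 0, 0, 0, 0.001, 0, 0, 0, 0.0005, 0, 0, 0, 0, 0, 0, 0, 0, 0, 0, 0]

```text
time_s: 73.0
tcp_pos: [0.4475, 0.2292, 0.0902]
eef_rot: [163.6, 90.0, -114.4]
contact_force: [-0.4, -0.4, -0.1]
gripper_width: 0.0232
```

Request:
play_rows:
  series: [0, 0, 0, 0, 0, 0, 0, 0, 0, 0, 0, 0, 0, 0, 0, 0, 0, 0, 0, 0]
  jaw: 60

```text
time_s: 73.42
tcp_pos: [0.4476, 0.2293, 0.0903]
eef_rot: [-42.6, 90.0, 39.4]
contact_force: [-0.2, -0.3, 0.1]
gripper_width: 0.0496
```

Request:
play_rows:
  series: [-0.005, 0, 0, 0, -0.015, 0, 0, 0, -0.025, 0, 0, 0, -0.03, 0, 0, 0, -0.03, 0, 0, 0]

```text
time_s: 73.83
tcp_pos: [0.4472, 0.2289, 0.1966]
eef_rot: [152.3, 89.9, -125.6]
contact_force: [1.1, 1.0, 0.4]
gripper_width: 0.0524
```

Request:
play_rows:
  series: [-0.025, -0.015, 0, 0, -0.025, -0.02, 0, 0, 0, -0.02, 0, 0, 0, -0.01, 0, 0, 0, 0, 0, 0]

```text
time_s: 74.25
tcp_pos: [0.513, 0.2199, 0.2448]
eef_rot: [134.8, 90.0, -143.2]
contact_force: [0.2, -0.3, -0.9]
gripper_width: 0.0525
```

Request:
play_rows:
  series: [0, 0, 0, 0, 0, 0, 0, 0, 0, 0, 0, 0, 0, 0, 0, 0, 0, 0, 0, 0]

```text
time_s: 74.67
tcp_pos: [0.5114, 0.2204, 0.2453]
eef_rot: [38.1, 90.0, 120.2]
contact_force: [0.2, -0.0, -0.5]
gripper_width: 0.0526
```

```bash
python3 -c "
from h import *
chest()
c=snap('wrist','w35');cv2.imwrite('pics/w35y.png',cv2.resize(c['img'][60:200,180:380],None,fx=4,fy=4,interpolation=2))
c=snap('side','d35');cv2.imwrite('pics/d35y.png',cv2.resize(c['img'][220:320,260:360],None,fx=6,fy=6,interpolation=2))
c=snap('scene','s35');cv2.imwrite('pics/s35y.png',cv2.resize(c['img'][100:190,220:310],None,fx=6,fy=6,interpolation=2))"
```

```text
74.6667 [0.5114 0.2204 0.2453] [ 38.13  90.   120.19] [ 0.2 -0.  -0.5] 0.05257657171150498
chest xyz mm [-59.8  -0.4 245.3]
```

View pics/w35y.png

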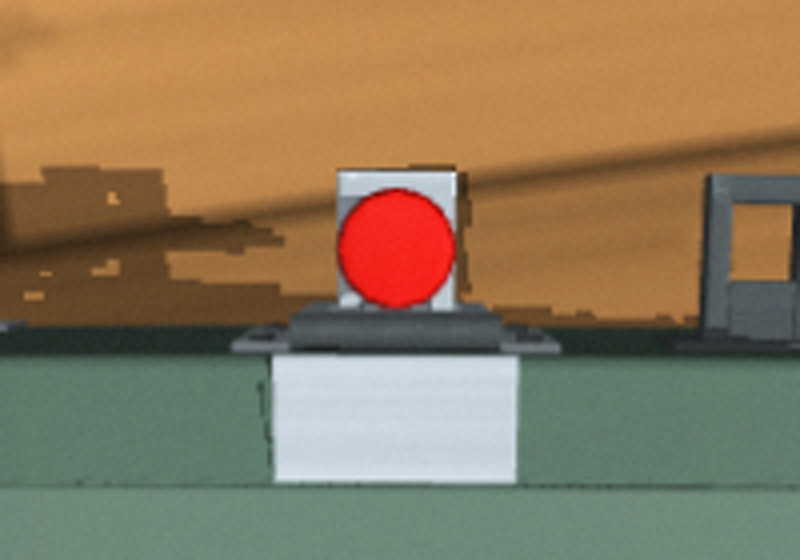

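View pics/d35y.png

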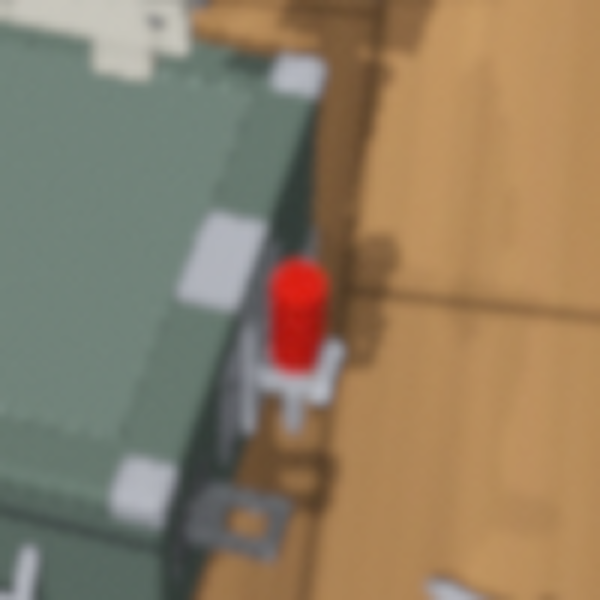

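View pics/s35y.png

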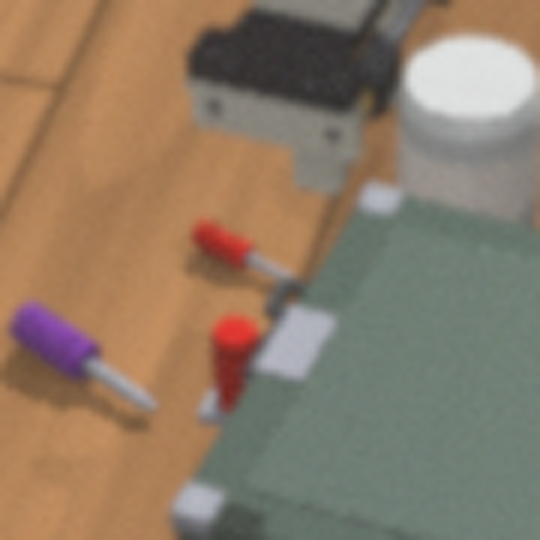

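The pin stands in the staple: head at wrist crop (397,247), shank showing below the loop in the side crop at (292,415). Last checks: lid height, hasp lie, cover, and the bench items.

```bash
python3 - <<'E'
from h import *
def ch(P):
    a=np.radians(HY);d=P[:2]-CH;return (1000*np.array([np.cos(a)*d[0]+np.sin(a)*d[1],-np.sin(a)*d[0]+np.cos(a)*d[1],P[2]])).round(1)
w=load('w35')
q=lambda u,v,z:ch(onz(w,180+u/4,60+v/4,z))
print('head',q(397,247,.132),'edge',q(455,247,.132),'staple end',q(338,171,.08),q(456,171,.08))
print('hasp tip corners at z.049',q(290,312,.049),q(500,310,.049),'z.06',q(290,312,.06),'hinge',q(290,350,.124),q(500,350,.124))
s=load('s35');d=load('d35')
print('lid corner +y',ch(tri([ray(s,220+378/6,100+200/6),ray(d,260+140/6,220+485/6)])))
c=s['img'];cv2.imwrite('pics/s35f.png',c)
a=load('scene0')['img']
hs=lambda im,lo,hi,box:[ (lambda m:(m[0].mean().round(1),m[1].mean().round(1),len(m[0])))(np.nonzero(cv2.inRange(cv2.cvtColor(im[box[0]:box[1],box[2]:box[3]],cv2.COLOR_BGR2HSV),lo,hi)))]
print('bottle',hs(a,(50,120,40),(75,255,255),(210,280,335,380)),hs(c,(50,120,40),(75,255,255),(210,280,335,380)))
print('screwdr',hs(a,(5,180,120),(18,255,255),(370,410,165,220)),hs(c,(5,180,120),(18,255,255),(370,410,165,220)))
d0=load('side0')['img'];t=lambda im:hs(im,(0,0,170),(180,40,255),(340,410,235,295))
print('tin side',t(d0),t(d['img']))
E
```

```text
head [-124.2   -0.4  132. ] edge [-124.2   11.3  132. ] staple end [-141.3  -14.2   80. ] [-141.3   13.5   80. ]
hasp tip corners at z.049 [-107.   -28.1   49. ] [-107.5   26.6   49. ] z.06 [-107.6  -27.4   60. ] hinge [-102.9  -22.9  124. ] [-102.9   21.3  124. ]
lid corner +y [-91.3 122.7 131.9]
bottle [(np.float64(31.6), np.float64(23.1), 101)] [(np.float64(30.5), np.float64(23.6), 93)]
screwdr [(np.float64(15.2), np.float64(27.3), 408)] [(np.float64(15.3), np.float64(27.4), 409)]
tin side [(np.float64(36.2), np.float64(28.9), 1585)] [(np.float64(36.3), np.float64(29.1), 1604)]
```

View pics/s35.png

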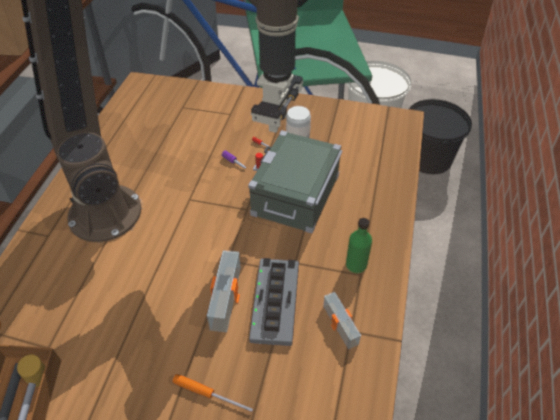

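```bash
python3 - <<'E'
from h import *
a=load('scene0')['img'];b=load('s13')['img'];c=load('s35')['img']
g=lambda i:cv2.cvtColor(i,cv2.COLOR_BGR2GRAY).astype(np.float32)
for n,x,y,box in [('bottle',a,c,(215,280,340,378)),('cover',b,c,(245,335,205,245)),('decoy',a,c,(290,350,320,362)),('tin',a,c,(106,130,285,312))]:
    print(n,cv2.phaseCorrelate(g(x)[box[0]:box[1],box[2]:box[3]],g(y)[box[0]:box[1],box[2]:box[3]]))
cv2.imwrite('pics/f1.png',cv2.resize(c[240:350,195:375],None,fx=4.4,fy=4.4))
E
```

```text
bottle ((0.02380260575071702, 0.014142195793702683), 0.9715573615498013)
cover ((-0.018448162069287122, 0.08851657987068506), 0.6564244021309746)
decoy ((0.5390946401339498, 0.05705173382922624), 0.9812223844174985)
tin ((0.37404537530571424, -0.15966194271636525), 0.9351167266751513)
```

View pics/f1.png

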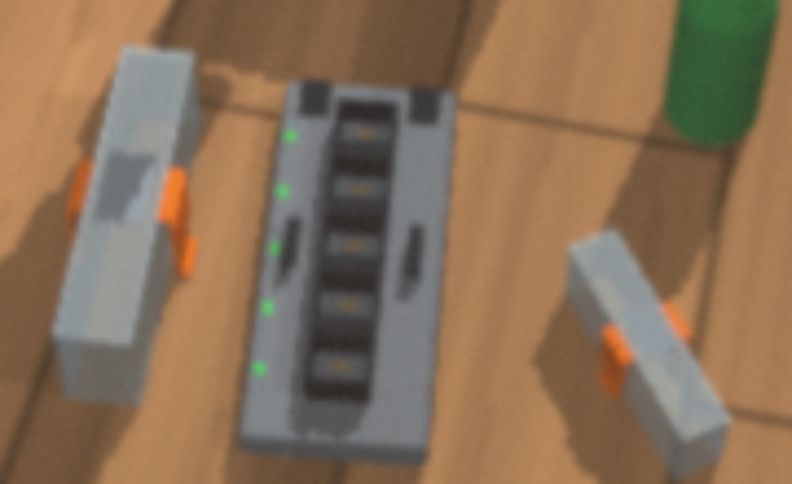

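Everything is in place: the cradle is empty, the cover stands flat beside it, and nothing else moved. Handing in.

```bash
python3 -c "
from h import *
st();print(close_job())"
```

```text
74.8167 [0.5117 0.2204 0.2454] [-35.73  89.99  46.31] [-0.4  0.1  0.2] 0.05284712904388608
the job is handed in; nothing more can be done
None
```

The job is done and handed in at 74.8 s of robot time, with the gripper clear of everything.

What I did:
- **Cover:** I squeezed the tabs and lifted it off. It stands open side down on the bench on the lamp side, clear of the cradle.
- **Packs:** Packs 2, 3, 4 and 5 stand in the chest. Well 1 was empty from the start.
- **Chest:** I shut the lid, swung the hasp down over the staple and moved the larger red pin from its parking eye to the staple.

What the last checks showed:
- **Lid:** a front corner triangulates at 132 mm, which is shut. That point's x and y came out about 10 mm off, so only the height is a good check.
- **Hasp:** it looks flat against the chest. Its lower end sits under the hinge knuckle in the wrist view, so this is only confirmed to about 0.05 rad.
- **Pin:** its axis is within about 1 mm of the staple centre, with the head resting on the loop and the shank showing below it.
- **Bench items:** the cradle is empty. The cover has not moved since the packs went in, and the bottle, screwdriver and tin are where they started to within half a pixel.

What went wrong or disagreed:
- **First lid push:** the fingertips sit about 20 mm above the reported TCP when shut, so they passed over the lid edge. I went back lower and it worked.
- **Hasp push:** the contact force briefly reached 57 N along x (about 63 N in all). That was on the fingers, and under the 120 N wrist limit.
- **Chest position:** the first estimate was about 4.5 mm off. I corrected it from the wrist camera before moving the pin.

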